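Roll the gas sampling cylinder port-up and bail it into its sloping rest

TASK

The steel gas sampling cylinder lies on the bench with its side port pointing sideways. Roll it along the bench until the port stands straight up, then take it up and lower it gently into the two V saddles of the sloping rest, the port end uphill and the port still on top, slid fully down against the foot plate so that it will drain. Then swing the wire bail right down over the cylinder so that it straddles the port and keeps it from turning, and leave the notebook, calculator, stapler and tape roll where they are.

Things in the scene. Friction and masses are not known exactly. Their poses are not given: they have to be found in the camera images.
- cylinder: gas sampling cylinder of plain steel, 0.45 kg: round body 50 mm in diameter, 130 mm long, with 22 mm thick end fittings, 180 mm over all. Origin at the middle of its axis (25 mm up when it lies on the bench); x along the axis toward the end with the side port, z out through the port, so the port is straight up when z is vertical. It stays at the angle where it is left
- port_tip (a point): outer end of the cylinder's side port, a capped stub 16 mm in diameter with rounded rim and a 24 mm collar at its root; it stands 18 mm out of the round body (43 mm from the axis), 45 mm from the cylinder's middle toward +x
- cradle: sloping part of the fixed rest: two grey V saddles 14 mm long at x = -46 and +46 mm on a plate inclined 30 degrees. Origin where the cylinder's origin lies when it is seated and touches the foot plate, 92 mm above the bench; x up the slope along the seated axis, z square to the slope, y across. Saddle wings end at y = +-37, z = -4 mm; the plate's upper face is at z = -49 mm, 46 mm wide
- bail (a joint): angle of the wire bail, rad: 0 closed, just over the top of the seated cylinder and parallel to the slope; grows as it swings up and over the upper end, to 2.2; it stays where it is left. The bail is a U of 8 mm round bar: two legs 36 mm apart between centres (28 mm clear) that pass either side of the port, and a cross bar at the free end
- bail_bar (a point): middle of the bail's cross bar (8 mm round, 36 mm long, along the cradle's y), 90 mm from the hinge axis
- bail_hinge (a point): middle of the bail's hinge axis (along the cradle's y): 112 mm up the slope from the cradle's origin and 29.5 mm out from it, on top of the hinge post (30 mm wide, x from +105 to +119 mm, up to z = +36 mm)
- foot_plate (a point): middle of the face of the foot plate that stops the cylinder's lower end, at x = -90.5 mm on the seated axis; the plate is 40 mm wide and reaches 11 mm above the axis
- notebook: bystander: dark notebook 108 x 156 x 15 mm lying on the bench, origin under its middle
- calculator: bystander: desk calculator 120 x 68 x 16 mm, origin under its middle
- stapler: bystander: desk stapler 34 x 128 x 58 mm, origin under its middle
- tape_roll: bystander: roll of tape 76 mm across, 24 mm high, lying flat, origin under its middle

How it is judged:
On the way, in this order (a step that is already met when the one before it is completed fails the run):
1. the cylinder lies on the bench, rolled so that its side port points up (within 15 degrees) (height (world z) of cylinder between 0.021 and 0.029 m and height (world z) of port_tip above 0.0662 m and angle between cylinder's own z axis and vertical below 0.26 rad), for 0.2 s.
2. the cylinder lies in both saddles against the foot plate, port end uphill and port on top (x of cylinder in the frame of cradle between -0.004 and 0.005 m and y of cylinder in the frame of cradle between -0.005 and 0.005 m and z of cylinder in the frame of cradle between -0.005 and 0.005 m and angle between the x axis of cylinder and the x axis of cradle, either way round below 0.08 rad and z of port_tip in the frame of cradle above 0.037 m and x of port_tip in the frame of cradle above 0.03 m and y of port_tip in the frame of cradle between -0.014 and 0.014 m), for 0.2 s.
3. the bail is down over the cylinder, straddling the port (all of step 2 and value of joint bail below 0.1 rad), for 0.2 s.
At the end, for the whole second after the job is handed in: The cylinder is at rest in both saddles (within 5 mm of its seat, its axis within 0.08 rad of the slope), its lower end within 5 mm of the foot plate, port end uphill, the port's tip on top and within 14 mm of the middle plane, and the bail is down (under 0.1 rad) with the port between its legs (all of step 3 and linear speed of cylinder below 0.02 m/s); the robot touches nothing.
It fails at once if a bystander (notebook, calculator, stapler, tape roll) is pushed more than 30 mm (distance of any of notebook, calculator, stapler, tape_roll from where it was at the start of the episode above 0.03 m).
It fails at once if the cylinder is dropped or rammed into the rest (more than 90 N) (contact force between cylinder and rest above 90 N).
It also fails if it takes over 72 s, if anything falls off the work surface, if the arm or the gripper's body presses on something with over 40 N, if the wrist force passes 120 N, or if a joint passes its speed limit or range.

ROBOT

A 7-joint arm with a two-finger parallel gripper is mounted at the origin on a cart in front of the work surface, level with it; the furniture and walls round the work are solid. World frame = base frame: x ahead of the robot, y to its left, z up, the work surface at z = 0. Lengths are in m, angles in rad, forces in N, time in s.
With the tool pointing down it reaches from about 0.425 to 1.025 m from the base axis. Payload 3.6 kg.
Tool frame: the origin (TCP) lies midway between the tips of the shut fingers; the grasp point (between the pads) lies 19 mm behind it (ctrl.grip_point_offset is the distance from the TCP to the grasp point, in m); y points along the fingers, x is the direction in which the jaws open and shut, and the axes are right-handed (so a half turn about y gives the same grasp; the last joint's range is limited). The gripper opens to 85 mm and grips with 20 to 120 N. Pads are 22 mm wide; open, the fingers measure 114 mm over their backs; the gripper's body (76 mm by 85 mm) begins 54 mm behind the grasp point. The pads swing forward as they close: fully open they stand 13 mm farther back than shut.
Start: joints at [-1.266, 0.591, 0.048, 1.609, -0.033, 0.943, -0.034], TCP at [0.282, 0.668, 0.208] pointing down, gripper open.
Joint ranges: [-2.69, 2.69], [-0.47, 2.24], [-1.27, 1.36], [0.19, 2.51], [-1.53, 4.68], [0.08, 2.07], [-3.09, 3.09]. Speed limits (rad/s): [2.57, 2.57, 3.14, 3.14, 3.14, 3.14, 3.14].

INTERFACE

Orientations are given as a unit quaternion [w, x, y, z].
In Python, from station import ctrl gives the robot as it stands.
- The arm moves only by the tool carry_out, never from a script. Its argument "deltas" is one flat list of numbers, 7 for each row, row after row: the shift along the tool's x, y, z each as a share of 0.8 m, from -1 to 1, then the turn, a rotation vector about the tool's x, y, z each as a share of 90 degrees, from -1 to 1, then the gripper command: -1 is shut, 1 is fully open, values between are in proportion. In form: [x, y, z, rx, ry, rz, jaw, x, y, z, rx, ry, rz, jaw, ...]. A call has 1 to 10 rows; each row is the pose to reach, as a shift and turn from the pose commanded when the call began, along the tool's axes at that moment; what a row does not reach only later rows make up. A row lasts 1/8 s, in which the tool goes at most 62.5 mm and 10.7 degrees, less where a joint would pass 70% of its speed; a pose out of reach is approached as far as the arm can. A call with a number of a shift or a turn outside -1 to 1 is refused whole. A call with a gripper value outside its range is refused whole. The fingers move at their own pace and stop on an object; "force" is the grip in N (left out, the last holds). Time passes only in rows, so rows that repeat a pose let the fingers close. It gives the time, the measured TCP pose, the force and the opening at its end, in the units of the state.
- ctrl.observe(): the state, without advancing time (a new reading comes with each control period).
- ctrl.camera(name): name is "side" or "top" or "wrist"; returns the picture (480x640x3 uint8, red, green, blue); there is no depth.
- ctrl.camera_params(name): a dict with "mtx" (3x3 intrinsics, pixels), "R" (3x3) and "t" (3): a world point X has camera coordinates R X + t. Camera axes: x right, y down, z forward; pixel columns grow to the right and rows downward; lengths in m; the calibration is good to about 2 mm. The wrist camera is an equidistant fisheye: a pixel r from the principal point sees the ray r / f radians off the axis. A picture is of the moment at which its call begins: read the wrist's pose just before it. camera_params takes no time and is no camera call; for the wrist camera it gives the pose at the moment of the call.
- ctrl.job_done(): hands the job in, once; it reports no verdict.
Trained networks look in the newest picture that a camera, given by its name, has taken for a name from the list of things; names that differ only in an ending like _2 or _b are one class to them, and where a whole thing is asked for, a point or a joint stands for the part that bears it (a point fixed in the world has none). Each returns a list of dicts, best first, with "confidence" (0 to 1); they miss things now and then, are a little off and sometimes report something else, mostly with a low value. They report only what shows in the picture. A call takes as long as a camera call.
- ctrl.search_frame(label, camera): "position" ([x, y, z] in m, in world coordinates, good to about 4 mm: the middle of the surface that is visible of it).
The state is a dict: "time_s": time; "joint_pos": joint angles; "dq": joint speeds; "joint_efforts": joint torques, N m; "tcp_pos": TCP position; "tool_rot": TCP orientation; "wrist_force": force on the tool from outside, world axes, zero at the start; "wrist_torque": the same for the moment, N m; "width": finger opening in m.
Only numpy, scipy, OpenCV 4.12 (cv2) and the standard library are available. Lean on these libraries where they do the work, as an engineer would, in place of code of your own. Each camera call takes 0.05 s, during which the arm holds its last target.

## Working session

There is one attempt and no reset: what is moved stays moved. The work goes in short steps, Python scripts to look and compute and a tool call to move; the robot and the scene stay as the last step left them, time stands still between calls to the robot, and variables do not carry over. Pictures are saved under pics/ and viewed, and the job is handed in when it is done.

Besides the shell and the picture viewer there is one more tool, called as name(argument=value, ...) on one line, values as JSON. carry_out: Moves the arm, as the interface text tells. Its arguments: {"type":"object","properties":{"deltas":{"type":"array","items":{"type":"number","minimum":-1,"maximum":1}},"force":{"type":"number"}},"required":["deltas"]}

```bash
mkdir -p pics; ls; python3 - <<'E'
from station import ctrl
import cv2
s=ctrl.observe()
print({k:(v if not hasattr(v,'round') else v) for k,v in s.items()})
for n in ["top","side","wrist"]:
    p=ctrl.camera_params(n); print(n,p)
    im=ctrl.camera(n); cv2.imwrite(f"pics/{n}0.png",im[:,:,::-1])
E
```

```text
pics
{'time_s': 0.0, 'joint_pos': array([-1.2655067 ,  0.59208027,  0.04830785,  1.60983886, -0.03332718,
        0.94270798, -0.0336826 ]), 'dq': array([ 0.00177625,  0.00104449,  0.00158407, -0.00131611, -0.0010226 ,
        0.00043653, -0.00119365]), 'joint_efforts': array([-2.42514379e-04, -5.48697996e+01,  1.54651020e+00, -1.98120385e+01,
        9.37341771e-03,  8.87787086e-03,  6.49273659e-06]), 'tcp_pos': array([0.28117046, 0.66729591, 0.20716303]), 'tool_rot': array([-0.58864963,  0.58958317,  0.39044202, -0.39171206]), 'wrist_force': array([0.18910737, 0.29209303, 0.69613089]), 'wrist_torque': array([-0.02406058,  0.00853342,  0.0050933 ]), 'width': 0.08515033865370802}
top {'mtx': array([[595.2935963 ,   0.        , 317.25633609],
       [  0.        , 595.2935963 , 241.19533923],
       [  0.        ,   0.        ,   1.        ]]), 'R': array([[-0.32783451, -0.9447344 ,  0.00120313],
       [-0.90356771,  0.31317681, -0.29237934],
       [ 0.27584403, -0.09693915, -0.95630166]]), 't': array([0.14733038, 0.49154326, 1.88969983])}
side {'mtx': array([[573.45897903,   0.        , 316.64831716],
       [  0.        , 573.45897903, 246.43314045],
       [  0.        ,   0.        ,   1.        ]]), 'R': array([[ 0.76233968, -0.64716321,  0.00424125],
       [-0.36190333, -0.43172646, -0.82621925],
       [ 0.53652976,  0.6283248 , -0.56333273]]), 't': array([-0.39316117,  0.28013584,  1.26484599])}
wrist {'mtx': array([[371.64829954,   0.        , 320.20906455],
       [  0.        , 371.64829954, 243.54988758],
       [  0.        ,   0.        ,   1.        ]]), 'R': array([[ 0.38809059,  0.92162072, -0.0009683 ],
       [ 0.87348594, -0.36748573,  0.31933768],
       [ 0.29395239, -0.12477775, -0.94764049]]), 't': array([-0.72415594, -0.04207862,  0.38024381])}
```

View pics/top0.png

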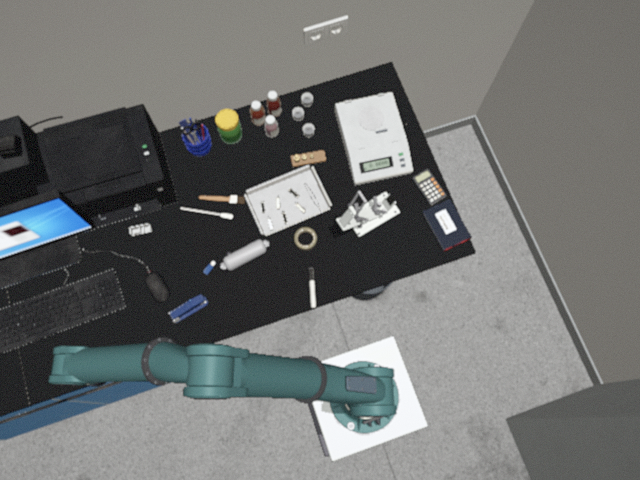

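View pics/side0.png

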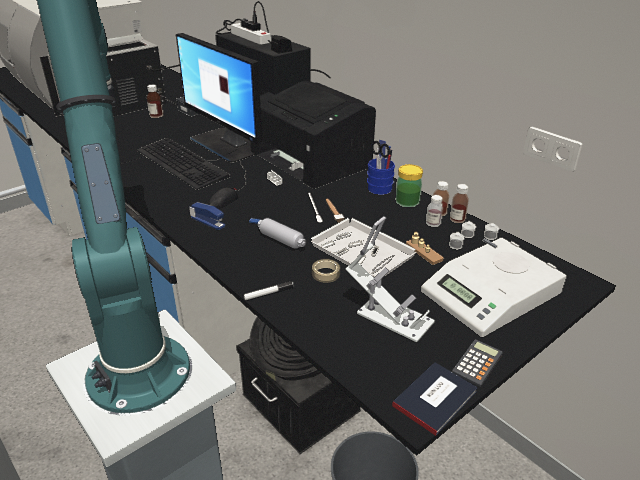

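View pics/wrist0.png

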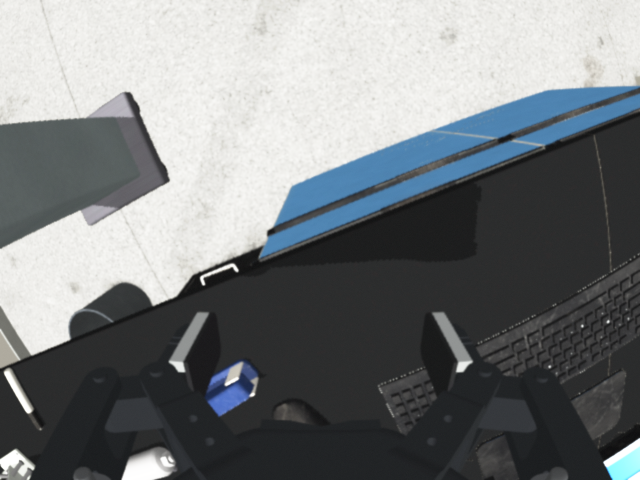

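```bash
python3 - <<'E'
from station import ctrl
for c in ["top","side"]:
  for n in ["cylinder","port_tip","cradle","bail_bar","bail_hinge","foot_plate","notebook","calculator","stapler","tape_roll"]:
    print(c,n,[(d['position'].round(4) if hasattr(d['position'],'round') else d['position'],round(d['confidence'],2)) for d in ctrl.search_frame(n,c)][:2])
print(ctrl.observe()['time_s'])
E
```

```text
top cylinder [([0.5531, 0.2211, 0.0449], 0.81)]
top port_tip [([0.5544, 0.2192, 0.0486], 0.88), ([0.4458, 0.4429, 0.0451], 0.61)]
top cradle [([0.5471, -0.1807, 0.0803], 0.81)]
top bail_bar [([0.5502, -0.1714, 0.2398], 0.69)]
top bail_hinge [([0.5531, -0.1836, 0.0786], 0.81), ([0.5512, -0.17, 0.2362], 0.3)]
top foot_plate [([0.5458, -0.1807, 0.0788], 0.89)]
top notebook [([0.5487, 0.22, 0.0438], 0.29)]
top calculator [([0.5921, -0.462, 0.01], 0.62)]
top stapler [([0.4452, 0.4452, 0.0467], 0.91)]
top tape_roll []
side cylinder [([0.5488, 0.2001, 0.0418], 0.94)]
side port_tip [([0.5476, 0.2011, 0.0369], 0.83), ([0.4444, 0.434, 0.0336], 0.36)]
side cradle [([0.5491, -0.1849, 0.0762], 0.82), ([0.5415, -0.1697, 0.2253], 0.42)]
side bail_bar [([0.5393, -0.1691, 0.2253], 0.78)]
side bail_hinge [([0.5504, -0.1875, 0.0742], 0.59)]
side foot_plate [([0.5488, -0.1825, 0.0777], 0.65)]
side notebook [([0.4347, -0.479, 0.0116], 0.68)]
side calculator [([0.5841, -0.4642, 0.0125], 0.84)]
side stapler [([0.4455, 0.4342, 0.0343], 0.57)]
side tape_roll [([0.5508, 0.0038, 0.015], 0.64)]
1.15
```

```bash
python3 - <<'E'
import cv2
t=cv2.imread("pics/top0.png"); s=cv2.imread("pics/side0.png")
cv2.imwrite("pics/z1.png",cv2.resize(t[215:290,195:295],None,fx=8,fy=8,interpolation=cv2.INTER_CUBIC))
cv2.imwrite("pics/z2.png",cv2.resize(t[170:245,320:420],None,fx=8,fy=8,interpolation=cv2.INTER_CUBIC))
cv2.imwrite("pics/z3.png",cv2.resize(s[195:270,235:335],None,fx=8,fy=8,interpolation=cv2.INTER_CUBIC))
cv2.imwrite("pics/z4.png",cv2.resize(s[205:345,330:450],None,fx=4,fy=4,interpolation=cv2.INTER_CUBIC))
E
```

```text
(no output)
```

View pics/z1.png

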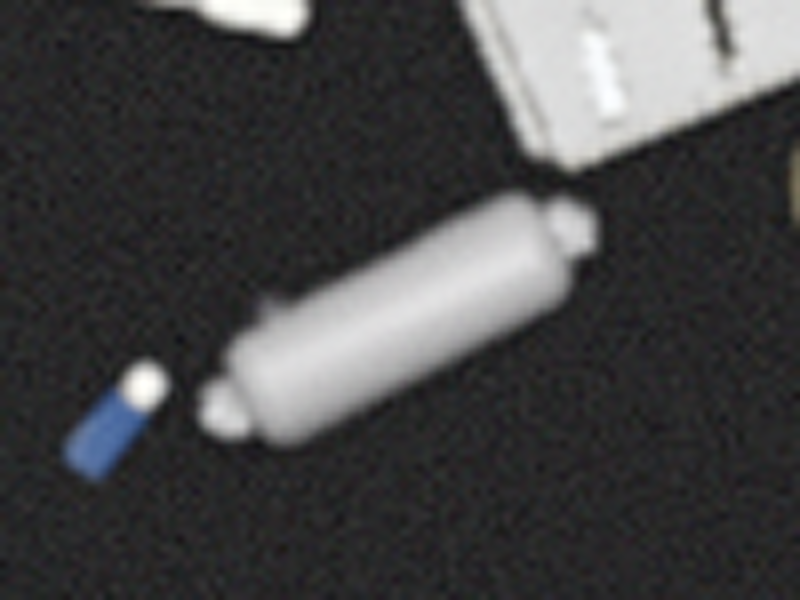

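View pics/z2.png

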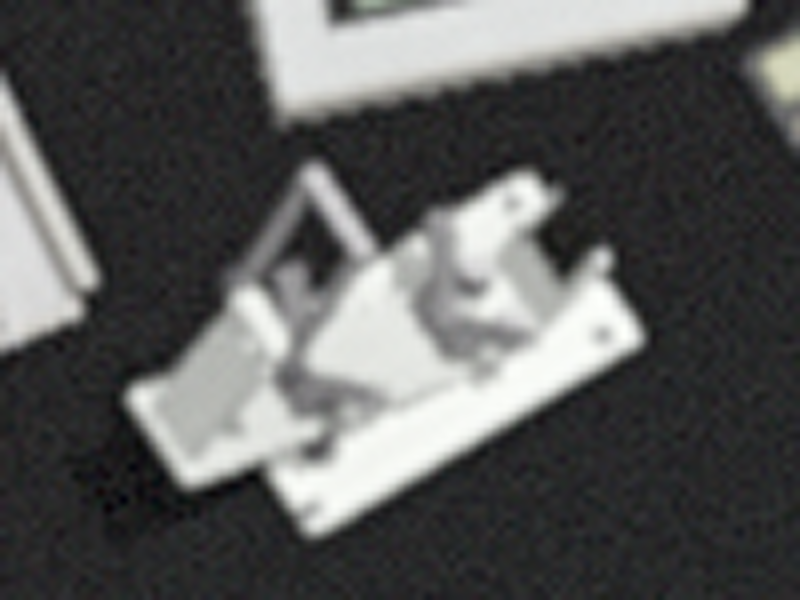

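View pics/z3.png

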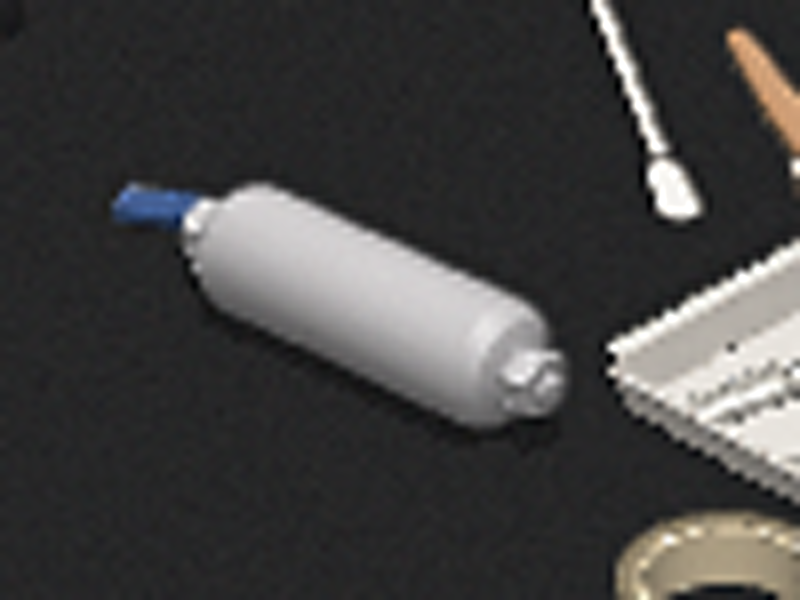

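View pics/z4.png

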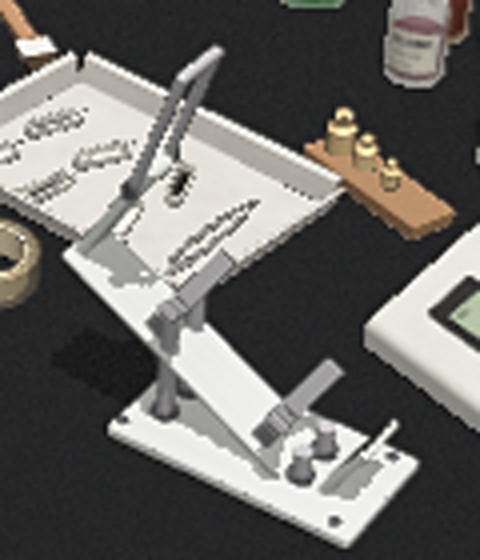

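```bash
cat > h.py <<'E'
import numpy as np, cv2
from scipy.spatial.transform import Rotation as Rn
from station import ctrl
np.set_printoptions(suppress=True,precision=4)
def st():
    s=ctrl.observe(); q=s['tool_rot']; return s,np.array(s['tcp_pos']),Rn.from_quat([q[1],q[2],q[3],q[0]]).as_matrix()
def row(p0,R0,p,R,jaw):
    d=R0.T@(p-p0)/0.8; r=Rn.from_matrix(R0.T@R).as_rotvec()/(np.pi/2)
    return np.r_[d,r,jaw]
def mk(d,j):
    "R from finger dir d (tool y) and jaw dir j (tool x)"
    d=d/np.linalg.norm(d); j=j-d*(j@d); j/=np.linalg.norm(j); return np.c_[j,d,np.cross(j,d)]
def pr(rows): 
    for r in rows: print([float(round(v,4)) for v in r])
def proj(P,cam):
    p=cam; X=np.atleast_2d(P)@p['R'].T+p['t']; 
    if p.get('fish'):
        th=np.arctan2(np.hypot(X[:,0],X[:,1]),X[:,2]); ph=np.arctan2(X[:,1],X[:,0]); f=p['mtx'][0,0]
        return np.c_[p['mtx'][0,2]+f*th*np.cos(ph),p['mtx'][1,2]+f*th*np.sin(ph)]
    u=X@p['mtx'].T; return u[:,:2]/u[:,2:]
def cam(n):
    p=dict(ctrl.camera_params(n)); p['fish']=(n=='wrist'); return p
def pix2z(uv,p,z):
    m=p['mtx']; x=(uv[0]-m[0,2])/m[0,0]; y=(uv[1]-m[1,2])/m[1,1]
    if p['fish']:
        r=np.hypot(x,y); ray=np.array([np.sin(r)*x/r,np.sin(r)*y/r,np.cos(r)])
    else: ray=np.array([x,y,1])
    C=-p['R'].T@p['t']; d=p['R'].T@ray; return C+d*(z-C[2])/d[2]
E
cat > fit.py <<'E'
from h import *
from scipy.optimize import minimize
def cylpts(x,y,yaw,z=.025):
    a=np.array([np.cos(yaw),np.sin(yaw),0]); n=np.array([-a[1],a[0],0]); k=np.array([0,0,1.])
    c=np.array([x,y,z]); t=np.linspace(0,2*np.pi,25); ring=np.outer(np.cos(t),n)+np.outer(np.sin(t),k)
    b=np.vstack([c+s*60*1e-3*a+.025*ring for s in(-1,1)]+[c+s*.065*a+.021*ring for s in(-1,1)])
    e=[np.vstack([c+s*.06*a+.011*ring,c+s*.09*a+.0105*ring]) for s in(-1,1)]
    return [b]+e
def rend(par,p,box,S=6):
    u0,v0,u1,v1=box; m=np.zeros(((v1-v0)*S,(u1-u0)*S),np.uint8)
    for g in cylpts(*par):
        q=(proj(g,p)-[u0-.5,v0-.5])*S; cv2.fillConvexPoly(m,cv2.convexHull(q.astype(np.float32)).round().astype(int),255)
    return cv2.resize(m,(u1-u0,v1-v0),interpolation=cv2.INTER_AREA)/255.
E
python3 - <<'E'
from fit import *
s,p,R=st(); print(R,p)
ims={'top':cv2.imread('pics/top0.png'),'side':cv2.imread('pics/side0.png')}
box={'top':(212,236,280,278),'side':(255,210,309,252)}
cams={k:cam(k) for k in ims}
obs={}
for k in ims:
    u0,v0,u1,v1=box[k]; im=ims[k][v0:v1,u0:u1].astype(float); g=im.mean(2); sat=im.max(2)-im.min(2)
    o=np.clip((g-45)/(130-45),0,1); o[sat>40]=0; obs[k]=o
    cv2.imwrite(f'pics/m_{k}.png',cv2.resize((o*255).astype(np.uint8),None,fx=8,fy=8))
def cost(q,ks): return sum(np.abs(rend(q,cams[k],box[k])-obs[k]).sum() for k in ks)
for ks in (['top'],['side'],['top','side']):
    r=minimize(cost,[.55,.21,1.6],args=(ks,),method='Nelder-Mead',options=dict(initial_simplex=[[.55,.21,1.6],[.57,.21,1.6],[.55,.23,1.6],[.55,.21,1.9]]))
    print(ks,r.x,r.fun)
E
```

```text
[[ 0.3883  0.     -0.9215]
 [ 0.9215 -0.      0.3883]
 [ 0.     -1.     -0.    ]] [0.2815 0.6681 0.2083]
['top'] [0.564  0.2194 1.7457] 100.68235294117648
['side'] [0.566  0.2248 1.7462] 77.32941176470588
['top', 'side'] [0.5649 0.2213 1.7532] 205.13333333333333
```

```bash
python3 - <<'E'
import cv2,numpy as np
a=cv2.imread('pics/m_top.png');b=cv2.imread('pics/m_side.png')
h=max(a.shape[0],b.shape[0]);a=cv2.copyMakeBorder(a,0,h-a.shape[0],0,10,0,value=(0,0,255));b=cv2.copyMakeBorder(b,0,h-b.shape[0],0,0,0)
c=np.hstack([a,b]);cv2.imwrite('pics/mm.png',cv2.resize(c,(800,int(800*h/c.shape[1]))))
E
```

```text
(no output)
```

View pics/mm.png

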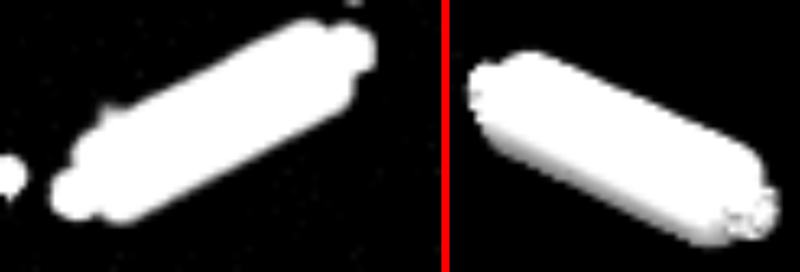

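```bash
python3 - <<'E'
from h import *
s,p,R=st(); c=cam('wrist'); C=-c['R'].T@c['t']; print('cam in tool',R.T@(C-p), R.T@c['R'].T)
yaw=1.75; a=np.array([np.cos(yaw),np.sin(yaw),0])
Rt=mk(np.array([0,0,-1.]),a)
pr([row(p,R,np.array([.58,.27,.20]),Rt,1)])
# port elevation check
n=np.array([a[1],-a[0],0]); c0=np.array([.565,.2215,.025])
for e in (-20,0,20,40):
    e=np.deg2rad(e); P=c0+.045*a+.043*(n*np.cos(e)+np.array([0,0,np.sin(e)])); print(proj(P,cam('top')))
E
```

```text
cam in tool [-0.     -0.1658  0.0817] [[ 1.     -0.0001  0.0011]
 [-0.0011 -0.3192  0.9477]
 [ 0.0002 -0.9477 -0.3192]]
[-0.3137, 0.0104, -0.537, 0.0, -0.368, -0.0, 1.0]
[[226.9346 251.4704]]
[[225.9577 249.6204]]
[[225.6684 249.0428]]
[[226.1164 249.8349]]
```

carry_out(deltas=[-0.3137,0.0104,-0.537,0,-0.368,0,1,-0.3137,0.0104,-0.537,0,-0.368,0,1,-0.3137,0.0104,-0.537,0,-0.368,0,1,-0.3137,0.0104,-0.537,0,-0.368,0,1,-0.3137,0.0104,-0.537,0,-0.368,0,1,-0.3137,0.0104,-0.537,0,-0.368,0,1,-0.3137,0.0104,-0.537,0,-0.368,0,1,-0.3137,0.0104,-0.537,0,-0.368,0,1,-0.3137,0.0104,-0.537,0,-0.368,0,1,-0.3137,0.0104,-0.537,0,-0.368,0,1])

```text
time_s: 2.4
tcp_pos: [0.5799, 0.2702, 0.2]
tool_rot: [-0.454, 0.453, 0.543, -0.542]
wrist_force: [0.6, 0.2, 0.6]
width: 0.0858
```

carry_out(deltas=[0,0,0,0,0,0,1])

```text
time_s: 2.52
tcp_pos: [0.5787, 0.2722, 0.2001]
tool_rot: [-0.453, 0.452, 0.544, -0.543]
wrist_force: [0.4, -0.2, 0.7]
width: 0.0856
```

```bash
python3 - <<'E'
from h import *
s,p,R=st(); print(s['time_s'],p,R,s['joint_pos'])
c=cam('wrist'); im=ctrl.camera('wrist')[:,:,::-1].copy(); cv2.imwrite('pics/w1.png',im)
np.savez('w1.npz',**{k:c[k] for k in('mtx','R','t')})
yaw=1.75; a=np.array([np.cos(yaw),np.sin(yaw),0]);n=np.array([a[1],-a[0],0]); c0=np.array([.565,.2215,.025])
for e in (-20,0,20):
    e=np.deg2rad(e); P=c0+.045*a+.043*(n*np.cos(e)+np.array([0,0,np.sin(e)])); print(proj(P,c))
print(proj(c0+.09*a,c),proj(c0-.09*a,c))
E
```

```text
2.525 [0.5787 0.2722 0.2001] [[-0.1816 -0.0006 -0.9834]
 [ 0.9834  0.0011 -0.1816]
 [ 0.0012 -1.      0.0004]] [-0.4545  0.4926 -0.0784  1.8148  0.0483  0.836   1.1974]
[[317.3598 224.1755]]
[[317.2735 230.9239]]
[[317.1872 232.8169]]
[[365.626  187.0094]] [[178.8174 188.8998]]
```

View pics/w1.png

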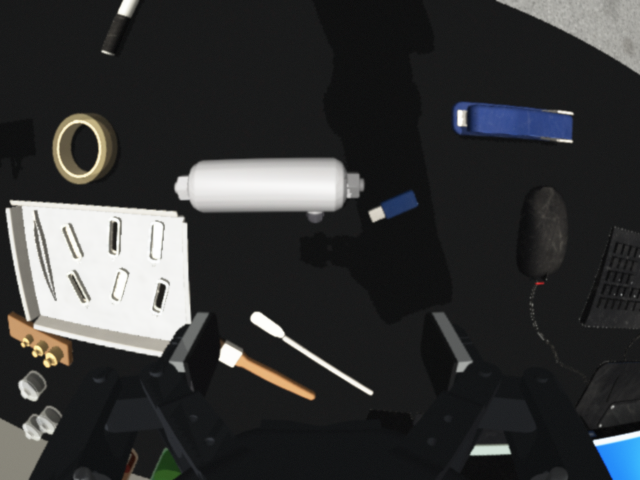

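```bash
python3 - <<'E'
from fit import *
im=cv2.imread('pics/w1.png'); z=np.load('w1.npz'); c={k:z[k] for k in z}; c['fish']=True
box=(168,146,372,218); u0,v0,u1,v1=box
g=im[v0:v1,u0:u1].astype(float).mean(2); o=np.clip((g-35)/(110-35),0,1); o[:, :10]*=1
o[55:,:20]=0
def cost(q): return np.abs(rend(q,c,box,4)-o).sum()
r=minimize(cost,[.565,.22,1.75],method='Nelder-Mead',options=dict(initial_simplex=[[.565,.22,1.75],[.575,.22,1.75],[.565,.23,1.75],[.565,.22,1.85]]))
print(r.x,r.fun)
x,y,yaw=r.x
a=np.array([np.cos(yaw),np.sin(yaw),0]);n=np.array([a[1],-a[0],0]); c0=np.array([x,y,.025])
for e in (-40,-30,-20,-10,0,20):
    e=np.deg2rad(e); P=c0+.045*a+.043*(n*np.cos(e)+np.array([0,0,np.sin(e)])); w=-n*np.sin(e)+np.array([0,0,np.cos(e)])
    print(np.rad2deg(e),proj(P,c),proj(P+.007*w,c),proj(P-.007*w,c))
v=im[146:236,296:376]; cv2.imwrite('pics/z5.png',cv2.resize(v,None,fx=6,fy=6,interpolation=cv2.INTER_CUBIC))
E
```

```text
[0.5627 0.219  1.7487] 688.150588235294
-40.0 [[315.401  211.2271]] [[315.339 216.812]] [[315.4623 205.7631]]
-29.999999999999996 [[315.331  216.8128]] [[315.2618 221.7496]] [[315.399  212.0059]]
-20.0 [[315.2542 221.6204]] [[315.1786 225.7574]] [[315.3278 217.6098]]
-10.0 [[315.1716 225.495 ]] [[315.0911 228.6818]] [[315.2496 222.4172]]
0.0 [[315.0848 228.2858]] [[315.001 230.378]] [[315.1657 226.2713]]
20.0 [[314.9066 230.0679]] [[314.8226 229.598 ]] [[314.9873 230.519 ]]
```

View pics/z5.png

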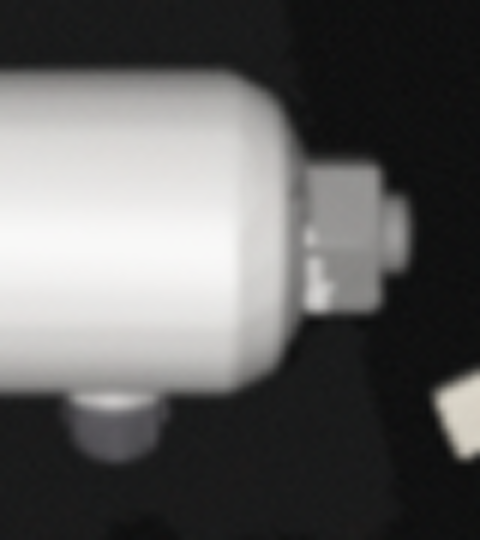

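```bash
python3 - <<'E'
from h import *
s,p,R=st()
yaw=1.75; a=np.array([np.cos(yaw),np.sin(yaw),0]);n=np.array([a[1],-a[0],0]); c0=np.array([.5635,.2195,.0])
T=c0+.045*a+.041*n; Rt=mk(np.array([0,0,-1.]),a)
print(T)
pr([row(p,R,T+[0,0,z],Rt,-.15) for z in(.06,.02,.003)])
E
```

```text
[0.5958 0.2711 0.    ]
[-0.0055, 0.175, -0.0208, -0.0002, 0.0023, 0.0006, -0.15]
[-0.0055, 0.225, -0.0208, -0.0002, 0.0023, 0.0006, -0.15]
[-0.0056, 0.2463, -0.0208, -0.0002, 0.0023, 0.0006, -0.15]
```

```bash
cat >> h.py <<'E'
import json
def loadc():
    z=np.load('cmd.npz'); return z['p'],z['R']
def savec(r):
    "apply the entered row [6 numbers] to tracked command"
    p,R=loadc(); r=np.array(r,float); np.savez('cmd.npz',p=p+R@r[:3]*.8,R=R@Rn.from_rotvec(r[3:6]*np.pi/2).as_matrix())
E
python3 - <<'E'
from h import *
yaw=1.75; a=np.array([np.cos(yaw),np.sin(yaw),0]);n=np.array([a[1],-a[0],0]); c0=np.array([.5635,.2195,.0])
Rt=mk(np.array([0,0,-1.]),a)
np.savez('cmd.npz',p=[.5803,.27,.2],R=Rt)
p,R=loadc()
T=c0+.045*a+.041*n
pr([row(p,R,T+[0,0,z],Rt,-.15) for z in(.06,.02,.003)])
E
```

```text
[-0.0021, 0.175, -0.0193, 0.0, 0.0, 0.0, -0.15]
[-0.0021, 0.225, -0.0193, 0.0, 0.0, 0.0, -0.15]
[-0.0021, 0.2462, -0.0193, 0.0, 0.0, 0.0, -0.15]
```

carry_out(deltas=[-0.003,0.175,-0.0195,0,0,0,-0.15,-0.003,0.175,-0.0195,0,0,0,-0.15,-0.003,0.175,-0.0195,0,0,0,-0.15,-0.003,0.175,-0.0195,0,0,0,-0.15], force=40)

```text
time_s: 3.08
tcp_pos: [0.5951, 0.2713, 0.0597]
tool_rot: [0.453, -0.453, -0.543, 0.543]
wrist_force: [0.4, -0.4, 0.8]
width: 0.0362
```

```bash
python3 - <<'E'
from h import *
savec([-0.003, 0.175, -0.0195, 0, 0, 0])
s,p,R=st(); print(s['time_s'],p,loadc()[0],s['width'])
im=ctrl.camera('wrist')[:,:,::-1].copy(); cv2.imwrite('pics/w2.png',im)
im=ctrl.camera('side')[:,:,::-1].copy(); cv2.imwrite('pics/s2.png',cv2.resize(im[160:300,200:380],None,fx=4,fy=4))
E
```

```text
3.075 [0.5951 0.2713 0.0597] [0.5961 0.2704 0.06  ] 0.03622755750753446
```

View pics/w2.png

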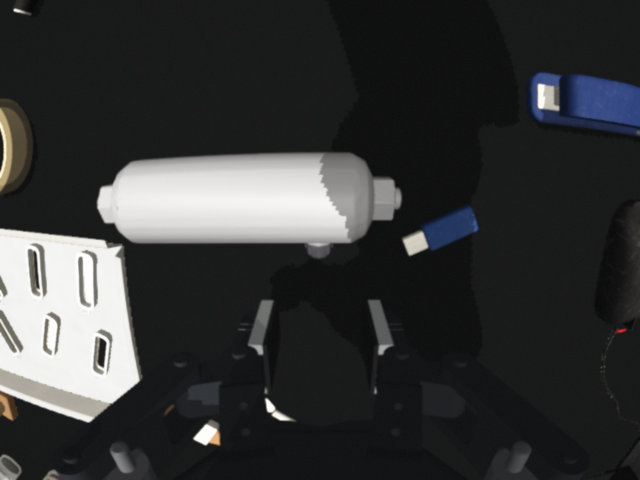

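View pics/s2.png

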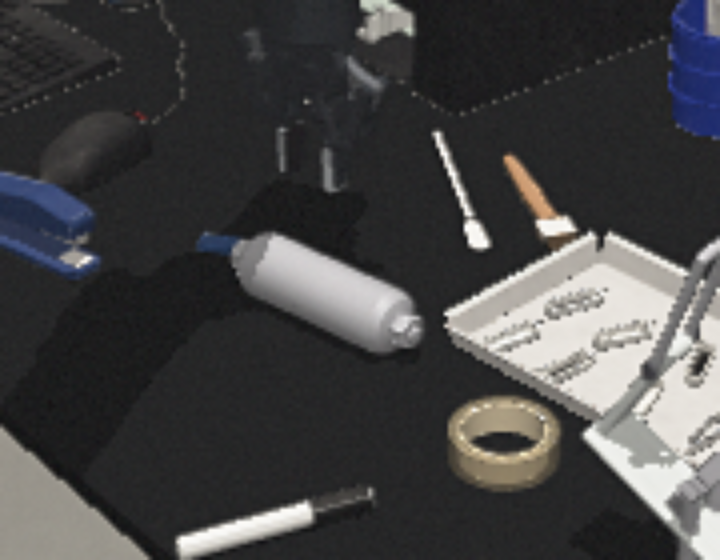

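carry_out(deltas=[0,0.05,0,0,0,0,-0.15,0,0.071,0,0,0,0,-0.15,0,0.071,0,0,0,0,-0.15,0,0.071,0,0,0,0,-1,0,0.071,0,0,0,0,-1,0,0.071,0,0,0,0,-1,0,0.071,0,0,0,0,-1], force=40)

```text
time_s: 4.05
tcp_pos: [0.5959, 0.2705, 0.0036]
tool_rot: [-0.453, 0.453, 0.543, -0.543]
wrist_force: [0.3, -0.2, -0.4]
width: -0.0002
```

```bash
python3 - <<'E'
from h import *
savec([0, 0.071,0, 0, 0, 0])
s,p,R=st(); print(s['time_s'],p,loadc()[0],s['width'],s['wrist_force'],s['wrist_torque'])
im=ctrl.camera('wrist')[:,:,::-1].copy(); cv2.imwrite('pics/w3.png',im)
E
```

```text
4.05 [0.5959 0.2705 0.0036] [0.5961 0.2704 0.0032] -0.0002343491630993379 [ 0.3125 -0.179  -0.41  ] [ 0.0131 -0.0198  0.0726]
```

View pics/w3.png

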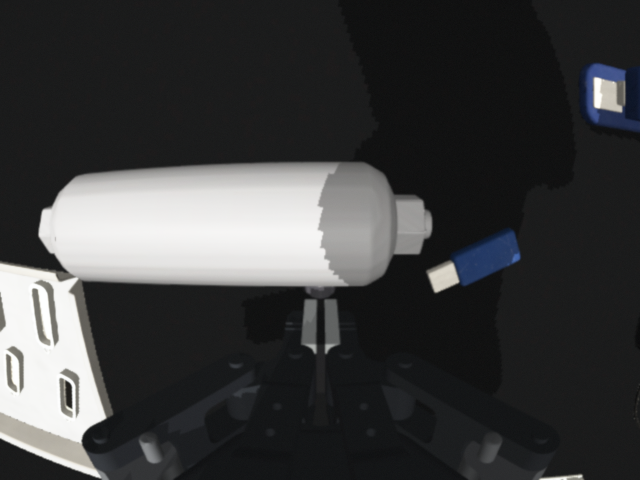

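```bash
python3 - <<'E'
from fit import *
im=cv2.imread('pics/w3.png'); c=cam('wrist')
box=(30,150,440,296); u0,v0,u1,v1=box
g=im[v0:v1,u0:u1].astype(float).mean(2); o=np.clip((g-60)/(100-60),0,1)
W=np.ones_like(o); W[100:,:70]=0; W[120:,255:330]=0; W[80:,398:]=0
def cost(q): return (W*np.abs(rend(q,c,box,3)-o)).sum()
r=minimize(cost,[.5635,.22,1.75],method='Nelder-Mead',options=dict(initial_simplex=[[.565,.22,1.75],[.575,.22,1.75],[.565,.23,1.75],[.565,.22,1.85]]))
print(r.x,r.fun)
x,y,yaw=r.x
m=rend(r.x,c,box,3); v=im[v0:v1,u0:u1].copy(); cs,_=cv2.findContours((m>.5).astype(np.uint8),0,2); cv2.drawContours(v,cs,-1,(0,0,255),1)
cv2.imwrite('pics/z6.png',cv2.resize(v,None,fx=1.9,fy=1.9))
a=np.array([np.cos(yaw),np.sin(yaw),0]);n=np.array([a[1],-a[0],0]); c0=np.array([x,y,.025])
for e in (-40,-30,-20,-10,0,20):
    e=np.deg2rad(e); P=c0+.045*a+.043*(n*np.cos(e)+np.array([0,0,np.sin(e)])); w=-n*np.sin(e)+np.array([0,0,np.cos(e)])
    print(np.rad2deg(e),proj(P,c),proj(P+.007*w,c),proj(P-.007*w,c))
v=im[240:370,250:390]; cv2.imwrite('pics/z7.png',cv2.resize(v,None,fx=5,fy=4,interpolation=cv2.INTER_CUBIC))
E
```

```text
[0.562  0.2221 1.7471] 2116.171568627451
-40.0 [[327.0813 271.7026]] [[327.1839 284.3255]] [[326.9773 259.5016]]
-29.999999999999996 [[327.2168 284.623 ]] [[327.3676 296.5322]] [[327.0683 273.225 ]]
-20.0 [[327.4033 296.6019]] [[327.6056 307.5449]] [[327.2082 286.2314]]
-10.0 [[327.6439 307.3666]] [[327.9014 317.0524]] [[327.3999 298.2763]]
0.0 [[327.9417 316.605 ]] [[328.2578 324.6957]] [[327.6465 309.083 ]]
20.0 [[328.719  329.0104]] [[329.159  332.6744]] [[328.317  325.6614]]
```

View pics/z6.png

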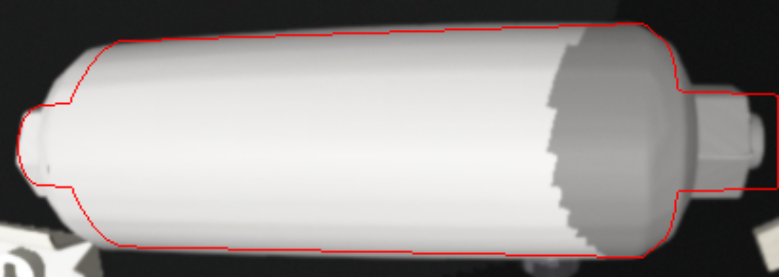

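View pics/z7.png

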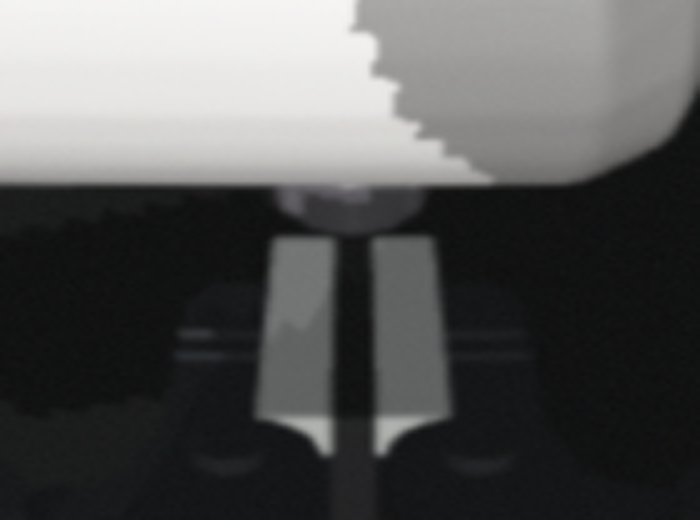

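```bash
python3 - <<'E'
from h import *
s,p,R=st(); c=cam('wrist'); 
for z in (-.011,0,.011):
  for y in (0,-.02,-.04): print(z,y,proj(p+R@np.array([0.0,y,z]),c),proj(p+R@np.array([.012,y,z]),c))
print(p,R, pix2z((320,299),c,.004))
E
```

```text
-0.011 0 [[320.4311 312.0924]] [[344.0016 311.9938]]
-0.011 -0.02 [[320.487 333.096]] [[346.4969 332.9412]]
-0.011 -0.04 [[320.555  358.6321]] [[349.4827 358.3893]]
0 0 [[320.44   292.7865]] [[344.5949 292.7113]]
0 -0.02 [[320.499  312.4531]] [[347.2779 312.3257]]
0 -0.04 [[320.5716 336.6903]] [[350.5354 336.4776]]
0.011 0 [[320.4489 272.4396]] [[345.1698 272.3923]]
0.011 -0.02 [[320.5111 290.4408]] [[348.0436 290.3481]]
0.011 -0.04 [[320.5885 312.9278]] [[351.5842 312.7567]]
[0.5958 0.2705 0.0034] [[-0.1783  0.0002 -0.984 ]
 [ 0.984   0.0001 -0.1783]
 [ 0.0001 -1.     -0.0002]] [0.599  0.2708 0.004 ]
```

```bash
python3 - <<'E'
from h import *
s,p,R=st()
for n,b in(('side',(230,180,330,255)),('top',(200,215,300,290))):
    im=ctrl.camera(n)[:,:,::-1].copy(); c=cam(n); u0,v0,u1,v1=b
    v=cv2.resize(im[v0:v1,u0:u1],None,fx=8,fy=8,interpolation=cv2.INTER_CUBIC)
    for y,col in((0,(0,0,255)),(-.019,(0,255,0)),(-.054-.019,(255,0,0))):
        q=(proj(p+R@np.array([0,y,0]),c)[0]-[u0,v0]+.5)*8; cv2.circle(v,tuple(q.astype(int)),4,col,-1)
    cv2.imwrite(f'pics/c_{n}.png',v)
E
```

```text
(no output)
```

View pics/c_side.png

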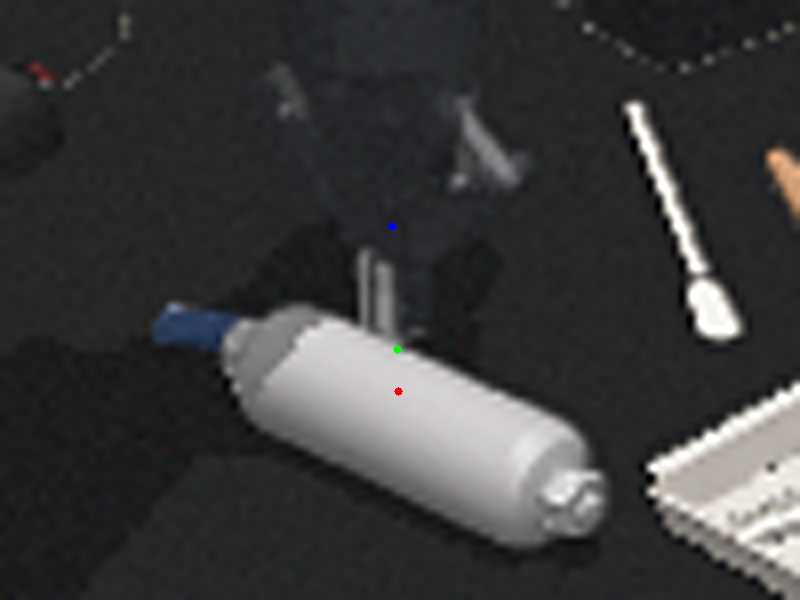

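View pics/c_top.png

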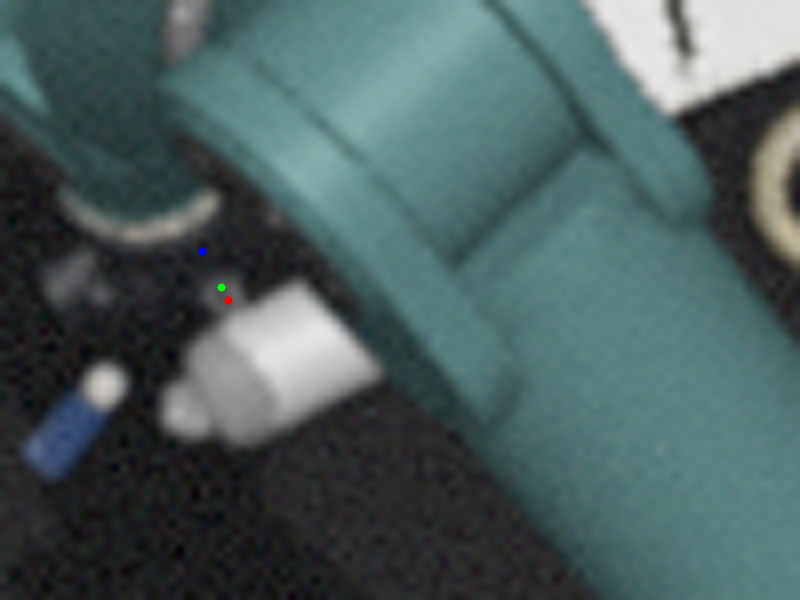

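```bash
python3 - <<'E'
from h import *
s,_,R=st(); p=np.array([.5951,.2713,.0597]); c=cam('side')
for y in (0,-.02,-.03,-.04,-.06): print(y,*[(proj(p+R@np.array([x,y,0]),c)[0]-[200,160])*4 for x in(-.018,.018)])
im=cv2.imread('pics/s2.png')[60:260,200:440]
im=cv2.convertScaleAbs(cv2.resize(im,None,fx=3,fy=3),alpha=2.5,beta=0); cv2.imwrite('pics/z8.png',im)
im=cv2.imread('pics/w3.png')[230:400,230:410]; cv2.imwrite('pics/z9.png',cv2.convertScaleAbs(cv2.resize(im,None,fx=4,fy=3.5),alpha=2.5,beta=0))
E
```

```text
0 [331.3605 218.1439] [295.9514 202.3394]
-0.02 [330.5779 195.0063] [294.9453 179.3514]
-0.03 [330.1827 183.3221] [294.4373 167.744 ]
-0.04 [329.7849 171.56  ] [293.9259 156.0601]
-0.06 [328.9812 147.7987] [292.893  132.4593]
```

View pics/z8.png

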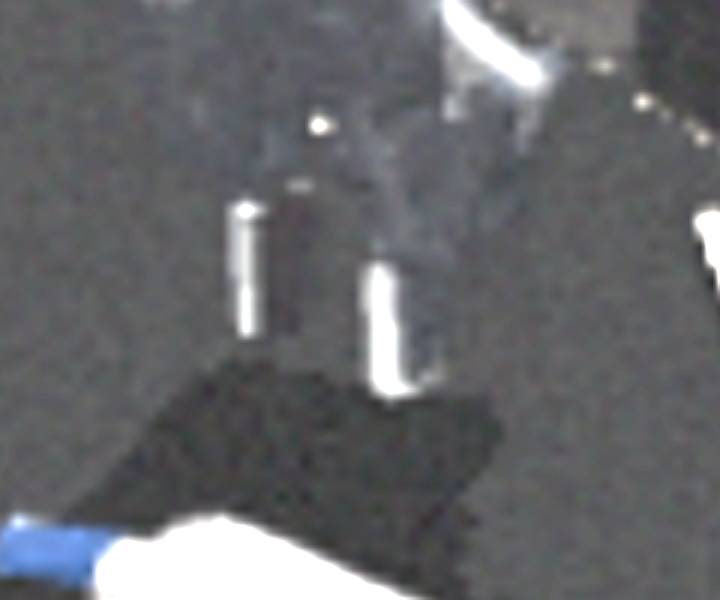

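View pics/z9.png

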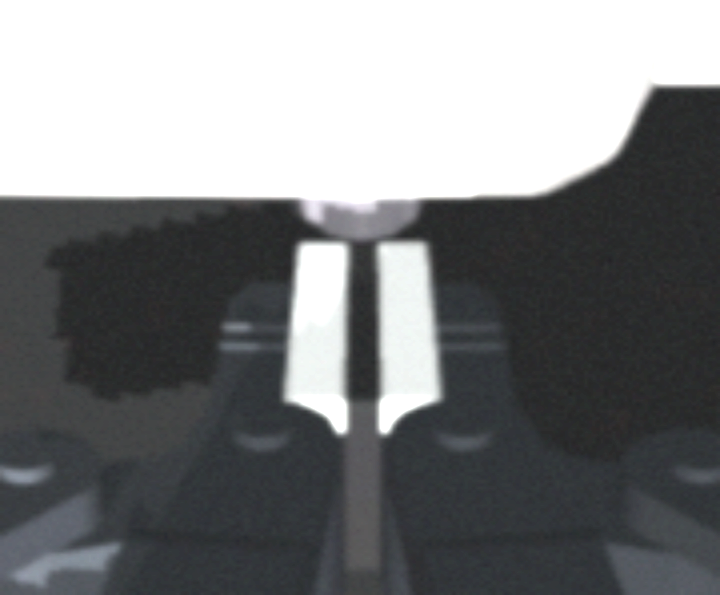

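carry_out(deltas=[0,0,-0.025,0,0,0,-1,0,0.004,-0.025,0,0,0,-1,0,0.004,-0.025,0,0,0,-1])

```text
time_s: 4.58
tcp_pos: [0.6142, 0.2736, -0.0006]
tool_rot: [0.454, -0.453, -0.542, 0.543]
wrist_force: [0.3, -0.1, -0.3]
width: 0.0001
```

```bash
python3 - <<'E'
from h import *
savec([0, 0.004,-.025, 0, 0, 0])
s,p,R=st(); print(s['time_s'],p,loadc()[0],s['width'],s['wrist_force'],s['wrist_torque'])
b=(220,170,310,240)
im=ctrl.camera('side')[:,:,::-1].copy(); c=cam('side'); u0,v0,u1,v1=b
v=cv2.convertScaleAbs(cv2.resize(im[v0:v1,u0:u1],None,fx=8,fy=8,interpolation=cv2.INTER_CUBIC),alpha=2)
for y in(0,-.02,-.04):
        q=(proj(p+R@np.array([0,y,0]),c)[0]-[u0,v0]+.5)*8; cv2.circle(v,tuple(q.astype(int)),3,(0,0,255),-1)
cv2.imwrite(f'pics/c2.png',v)
im=ctrl.camera('wrist')[:,:,::-1].copy(); cv2.imwrite('pics/w4.png',cv2.convertScaleAbs(cv2.resize(im[220:360,220:420],None,fx=4,fy=4),alpha=2))
E
```

```text
4.575 [ 0.6142  0.2736 -0.0006] [0.6158 0.274  0.    ] 0.00010075373259723776 [ 0.3    -0.0626 -0.3162] [-0.0242 -0.0389 -0.0412]
```

View pics/c2.png

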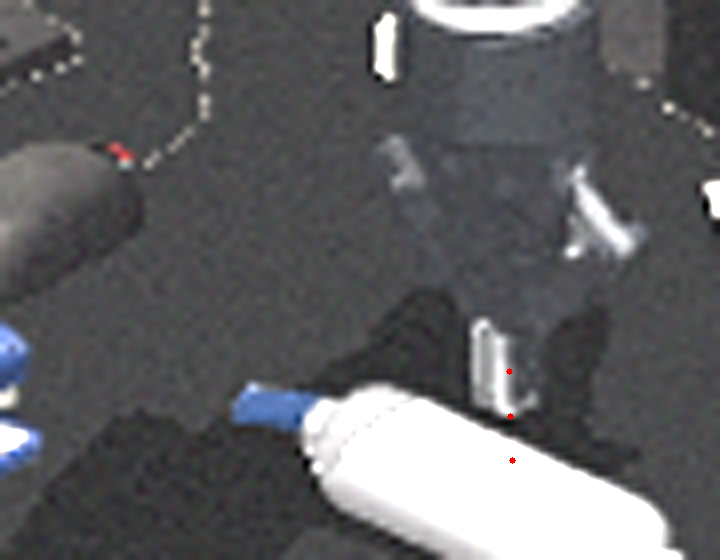

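View pics/w4.png

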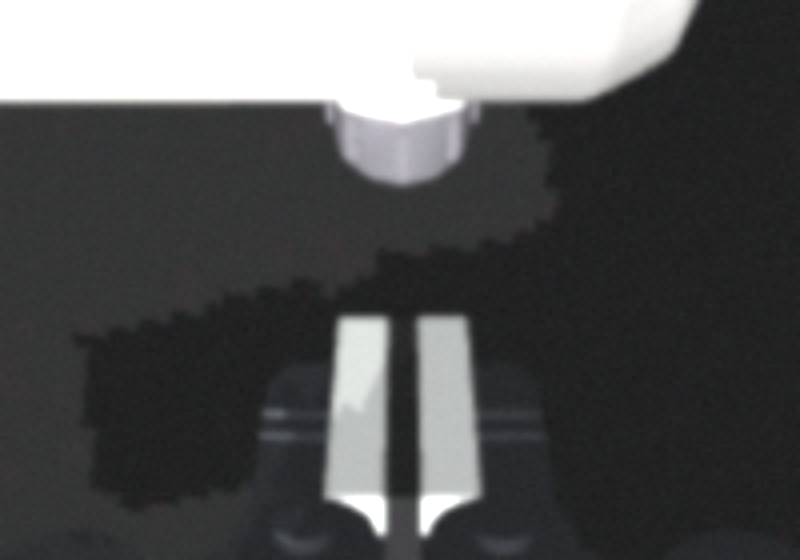

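carry_out(deltas=[0,0.004,0,0,0,0,-1,0,0.008,0,0,0,0,-1,0,0.008,0,0,0,0,-1])

```text
time_s: 5.05
tcp_pos: [0.615, 0.2739, -0.0068]
tool_rot: [0.453, -0.453, -0.542, 0.543]
wrist_force: [0.4, 0.8, -0.6]
width: -0.0004
```

carry_out(deltas=[0,0.004,0,0,0,0,-1,0,0.008,0,0,0,0,-1])

```text
time_s: 5.3
tcp_pos: [0.6155, 0.274, -0.013]
tool_rot: [-0.453, 0.453, 0.543, -0.543]
wrist_force: [0.5, 0.2, -0.1]
width: -0.0004
```

carry_out(deltas=[0,0.004,0,0,0,0,-1,0,0.004,0,0,0,0,-1])

```text
time_s: 5.55
tcp_pos: [0.6151, 0.2739, -0.0164]
tool_rot: [0.453, -0.453, -0.543, 0.543]
wrist_force: [0.8, 0.1, 0.2]
width: 0.0003
```

```bash
python3 - <<'E'
from h import *
print(ctrl.grip_point_offset, [x for x in dir(ctrl) if x[0]!='_'])
savec([0, 0.020,0, 0, 0, 0]); s,p,R=st(); print(s['time_s'],p,loadc()[0])
im=ctrl.camera('wrist')[:,:,::-1].copy(); cv2.imwrite('pics/w5.png',cv2.convertScaleAbs(cv2.resize(im[220:360,220:420],None,fx=4,fy=4),alpha=2))
E
```

```text
0.0187 ['Unreachable', 'camera', 'camera_params', 'grip_point_offset', 'job_done', 'observe', 'search_frame']
5.55 [ 0.6151  0.2739 -0.0164] [ 0.6158  0.274  -0.016 ]
```

View pics/w5.png

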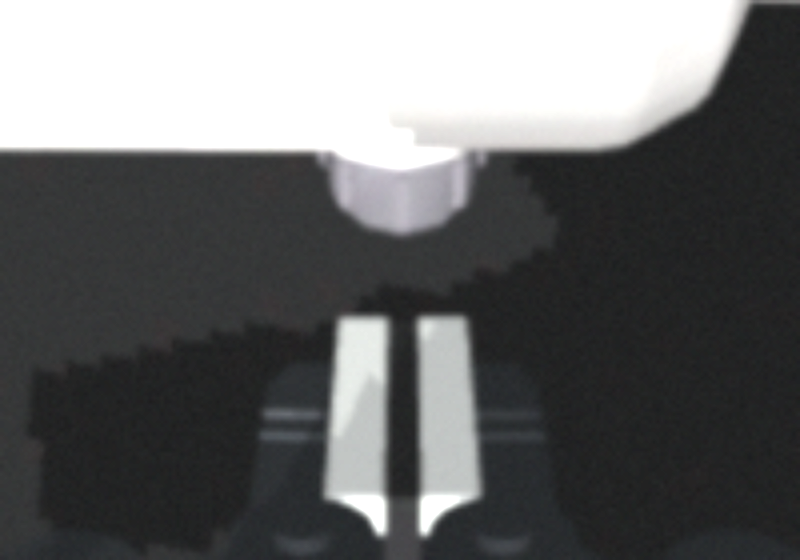

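carry_out(deltas=[0,0.003,0,0,0,0,-1,0,0.003,0,0,0,0,-1])

```text
time_s: 5.85
tcp_pos: [0.6153, 0.274, -0.0186]
tool_rot: [0.453, -0.453, -0.543, 0.543]
wrist_force: [0.3, 0.3, 0.4]
width: 0.0005
```

carry_out(deltas=[0,0.002,0,0,0,0,-1,0,0.002,0,0,0,0,-1,0,0.004,0,0,0,0,-1,0,0.004,0,0,0,0,-1])

```text
time_s: 6.35
tcp_pos: [0.6153, 0.274, -0.0217]
tool_rot: [0.453, -0.453, -0.543, 0.543]
wrist_force: [-0.6, -0.2, -0.0]
width: -0.0
```

carry_out(deltas=[0,0.0025,0,0,0,0,-1,0,0.0025,0,0,0,0,-1])

```text
time_s: 6.6
tcp_pos: [0.6156, 0.2741, -0.0228]
tool_rot: [-0.453, 0.453, 0.543, -0.543]
wrist_force: [-0.9, -0.1, 4.8]
width: 0.0
```

carry_out(deltas=[0,-0.002,0,0,0,0,-0.15,0,-0.002,0,0,0,0,-0.15,0,-0.002,0,0,0,0,-0.15,0,-0.002,0.012,0,0,0,-0.15,0,-0.002,0.025,0,0,0,-0.15,0,-0.002,0.025,0,0,0,-0.15,0,-0.002,0.025,0,0,0,-1,0,-0.002,0.025,0,0,0,-1,0,-0.002,0.025,0,0,0,-1,0,-0.002,0.025,0,0,0,-1], force=40)

```text
time_s: 7.85
tcp_pos: [0.5963, 0.2705, -0.0219]
tool_rot: [-0.453, 0.453, 0.543, -0.542]
wrist_force: [1.8, -0.9, 1.0]
width: 0.0119
```

```bash
python3 - <<'E'
from h import *
savec([0, .003+.004+.0025-.002,.025, 0, 0, 0])
s,p,R=st(); print(s['time_s'],p,loadc()[0],s['width'],s['wrist_force'],s['wrist_torque'])
im=ctrl.camera('wrist')[:,:,::-1].copy(); cv2.imwrite('pics/w6.png',im)
E
```

```text
7.85 [ 0.5963  0.2705 -0.0219] [ 0.5961  0.2704 -0.022 ] 0.011938976818440247 [ 1.8416 -0.8897  1.0353] [-0.035  -0.1053  0.0123]
```

View pics/w6.png

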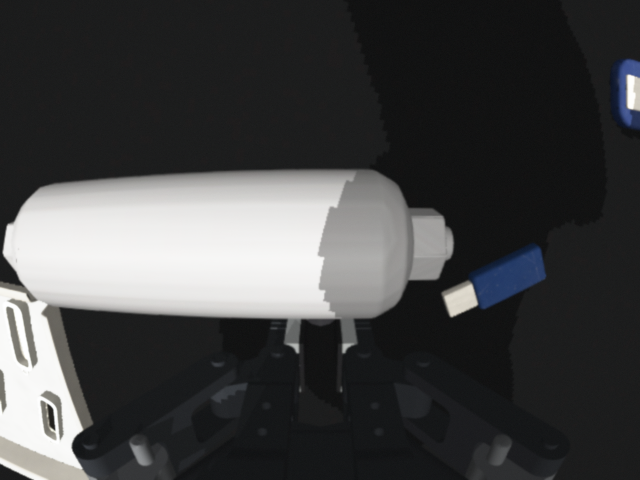

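carry_out(deltas=[0,0,0,0,0,0,-0.4,0,0,0,0,0,0,-0.4,0,0.003,0,0,0,0,-0.4,0,0.004,0,0,0,0,-0.4,0,0.004,0,0,0,0,-0.4])

```text
time_s: 8.52
tcp_pos: [0.5958, 0.2706, -0.0231]
tool_rot: [0.453, -0.453, -0.543, 0.543]
wrist_force: [-4.3, -1.1, 13.5]
width: 0.0254
```

carry_out(deltas=[0,-0.003,0,0,0,0,-0.4,0,-0.003,0.005,0,0,0,-0.4,0,-0.003,0.005,0,0,0,-0.4])

```text
time_s: 8.9
tcp_pos: [0.5911, 0.2697, -0.023]
tool_rot: [0.453, -0.453, -0.542, 0.543]
wrist_force: [-1.0, 0.1, 3.0]
width: 0.0258
```

```bash
python3 - <<'E'
from h import *
savec([0, .001,.005, 0, 0, 0])
s,p,R=st(); print(s['time_s'],p,loadc()[0],s['width'],s['wrist_force'],s['wrist_torque'])
im=ctrl.camera('wrist')[:,:,::-1].copy(); cv2.imwrite('pics/w7.png',cv2.convertScaleAbs(cv2.resize(im[250:400,220:420],None,fx=4,fy=4),alpha=1.5))
im=ctrl.camera('top')[:,:,::-1].copy(); cv2.imwrite('pics/t7.png',cv2.convertScaleAbs(cv2.resize(im[235:280,200:260],None,fx=12,fy=12,interpolation=cv2.INTER_CUBIC),alpha=1.5))
E
```

```text
8.9 [ 0.5911  0.2697 -0.023 ] [ 0.5921  0.2697 -0.0228] 0.025752484410479247 [-0.9921  0.0624  3.0089] [-0.0584  0.2189  0.0442]
```

View pics/w7.png

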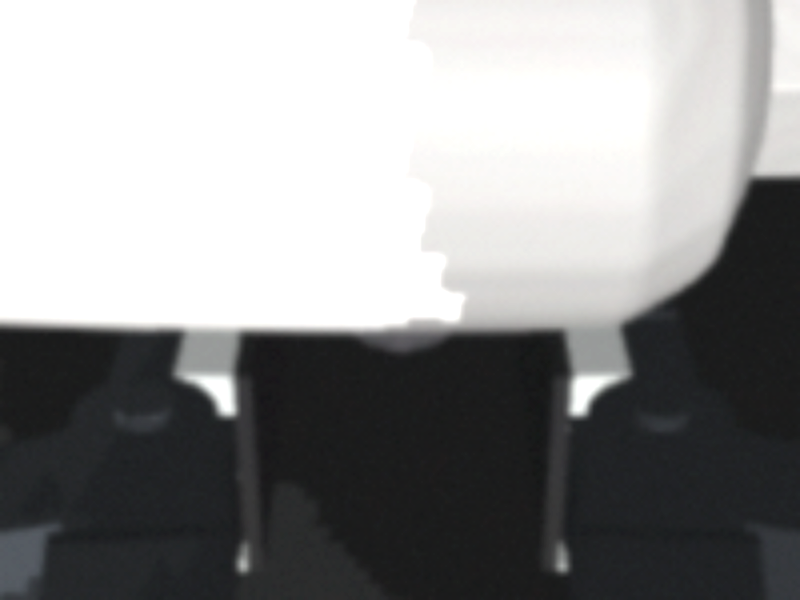

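View pics/t7.png

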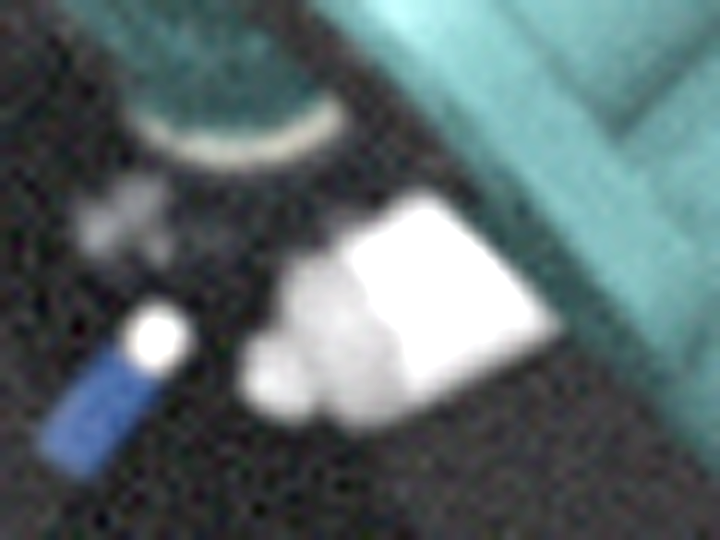

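carry_out(deltas=[0,0,0,0,0,0,-1,0,0,0,0,0,0,-1,0,0,0,0,0,0,-1,0,0,0,0,0,0,-1], force=40)

```text
time_s: 9.5
tcp_pos: [0.5919, 0.2699, -0.0224]
tool_rot: [-0.453, 0.453, 0.543, -0.543]
wrist_force: [-1.4, 0.6, 4.8]
width: 0.0136
```

```bash
python3 - <<'E'
from h import *
s,p,R=st(); print(s['time_s'],p,loadc()[0],s['width'],s['wrist_force'],s['wrist_torque'])
im=ctrl.camera('wrist')[:,:,::-1].copy(); cv2.imwrite('pics/w8.png',cv2.convertScaleAbs(cv2.resize(im[150:400,120:520],None,fx=2,fy=2),alpha=1.))
E
```

```text
9.5 [ 0.5919  0.2699 -0.0224] [ 0.5921  0.2697 -0.0228] 0.013615766109398434 [-1.4181  0.6139  4.773 ] [-0.0602  0.2465  0.0425]
```

View pics/w8.png

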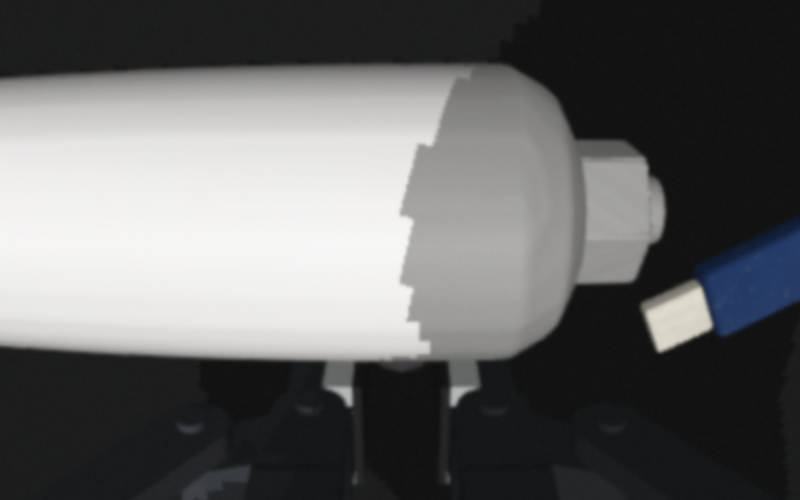

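```bash
cat >> h.py <<'E'
Z=np.array([0,0,1.])
def roll(c,yaw,degs,jaw=-1):
    a=np.array([np.cos(yaw),np.sin(yaw),0]);n=np.array([a[1],-a[0],0]); p,R=loadc(); out=[]
    for dg in degs:
        th=np.deg2rad(dg); Q=Rn.from_rotvec(-a*th).as_matrix(); c2=c-n*.025*th
        out.append(row(p,R,c2+Q@(p-c),Q@R,jaw))
    pr(out)
E
python3 - <<'E'
from h import *
roll(np.array([.5625,.2195,.025]),1.75,[8,16,24])
E
```

```text
[-0.0, -0.0072, -0.0035, -0.0889, 0.0, 0.0, -1.0]
[0.0, -0.0154, -0.0059, -0.1778, -0.0, 0.0, -1.0]
[0.0, -0.0245, -0.0071, -0.2667, 0.0, 0.0, -1.0]
```

carry_out(deltas=[0,-0.0072,-0.0035,-0.0889,0,0,-1,0,-0.0154,-0.0059,-0.1778,0,0,-1,0,-0.0245,-0.0071,-0.2667,0,0,-1,0,-0.0245,-0.0071,-0.2667,0,0,-1], force=60)

```text
time_s: 10.05
tcp_pos: [0.593, 0.2521, -0.0148]
tool_rot: [-0.382, 0.522, 0.585, -0.489]
wrist_force: [-0.7, 5.4, 3.1]
width: 0.0128
```

```bash
python3 - <<'E'
from h import *
savec([0, -0.0245, -0.0071, -0.2667, 0, 0])
s,p,R=st(); print(s['time_s'],p,loadc()[0],s['width'],s['wrist_force'],s['wrist_torque'])
im=ctrl.camera('wrist')[:,:,::-1].copy(); cv2.imwrite('pics/w9.png',cv2.convertScaleAbs(cv2.resize(im[100:400,120:520],None,fx=2,fy=2),alpha=1.))
E
```

```text
10.05 [ 0.593   0.2521 -0.0148] [ 0.5977  0.2707 -0.0032] 0.012759359412992874 [-0.6875  5.3847  3.1175] [1.6817 0.5496 0.007 ]
```

View pics/w9.png

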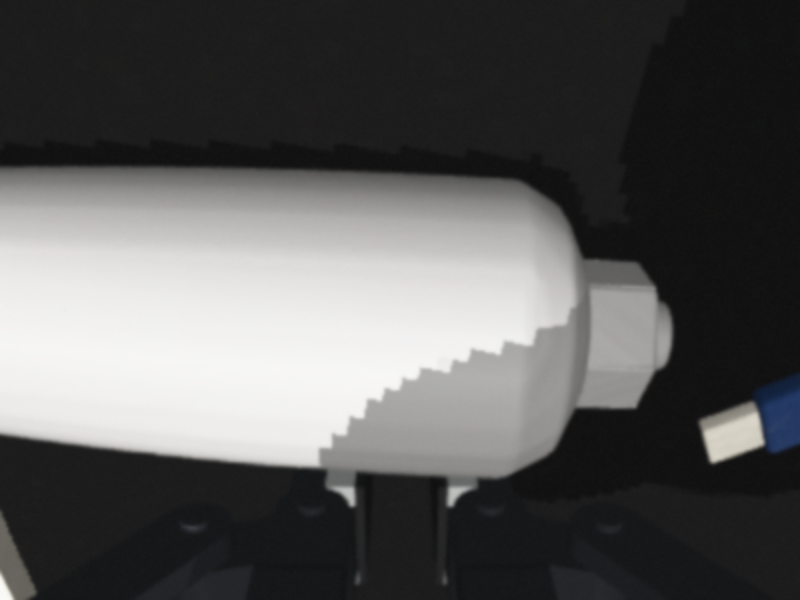

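```bash
python3 - <<'E'
from h import *
s,p,R=st(); pc,Rc=loadc(); print(p,pc,R,Rc,Rn.from_matrix(R.T@Rc).as_rotvec(degrees=True),s['joint_pos'],s['dq'])
E
```

```text
[ 0.5926  0.2517 -0.0147] [ 0.5977  0.2707 -0.0032] [[-0.1635  0.2385 -0.9573]
 [ 0.9844 -0.0239 -0.1741]
 [-0.0644 -0.9709 -0.2309]] [[-0.1782  0.4003 -0.8989]
 [ 0.984   0.0725 -0.1628]
 [ 0.     -0.9135 -0.4068]] [-10.649    0.3914  -3.769 ] [-0.5174  0.7554 -0.0409  2.0657  0.9477  0.213   0.2786] [-0.0037 -0.0003  0.0263 -0.0313 -0.406  -0.0025  0.4716]
```

carry_out(deltas=[0,0,0,0,0,0,-1,0,0,0,0,0,0,-1])

```text
time_s: 10.35
tcp_pos: [0.5928, 0.2517, -0.015]
tool_rot: [-0.382, 0.522, 0.585, -0.49]
wrist_force: [0.1, 5.4, 3.9]
width: 0.013
```

```bash
python3 - <<'E'
from h import *
s,p,R=st(); pc,Rc=loadc(); print(s['time_s'],s['wrist_force'],p,pc,Rn.from_matrix(R.T@Rc).as_rotvec(degrees=True),s['joint_pos'],s['dq'])
E
```

```text
10.35 [0.1315 5.4098 3.8987] [ 0.5928  0.2517 -0.015 ] [ 0.5977  0.2707 -0.0032] [-10.7965   0.3781  -3.758 ] [-0.5179  0.756  -0.0392  2.0638  0.9275  0.2131  0.299 ] [ 0.0008  0.0009  0.002  -0.0016 -0.0017 -0.0009  0.0013]
```

carry_out(deltas=[0,0,0,0,0,0,-0.2,0,0,0,0,0,0,-0.2,0,-0.05,0,0,0,0,-0.2,0,-0.12,0,0,0,0,-0.2,0,-0.12,0,0,0,0,-0.2,0,-0.12,0,0,0,0,-0.2])

```text
time_s: 11.1
tcp_pos: [0.569, 0.2472, 0.077]
tool_rot: [-0.381, 0.525, 0.58, -0.493]
wrist_force: [-0.2, -0.6, -0.4]
width: 0.0341
```

```bash
python3 - <<'E'
from h import *
s,p,R=st(); print(s['time_s'],s['wrist_force'],p,R,s['joint_pos'])
im=ctrl.camera('wrist')[:,:,::-1].copy(); cv2.imwrite('pics/w10.png',im)
im=ctrl.camera('top')[:,:,::-1].copy(); cv2.imwrite('pics/t10.png',cv2.convertScaleAbs(cv2.resize(im[225:285,200:280],None,fx=10,fy=10,interpolation=cv2.INTER_CUBIC)))
im=ctrl.camera('side')[:,:,::-1].copy(); cv2.imwrite('pics/s10.png',cv2.convertScaleAbs(cv2.resize(im[200:260,235:315],None,fx=10,fy=10,interpolation=cv2.INTER_CUBIC)))
E
```

```text
11.1 [-0.249  -0.5598 -0.358 ] [0.569  0.2472 0.077 ] [[-0.1591  0.2329 -0.9594]
 [ 0.9844 -0.037  -0.1722]
 [-0.0756 -0.9718 -0.2233]] [-0.3955  0.5947 -0.2353  2.0811  0.7946  0.4126  0.4354]
```

View pics/w10.png

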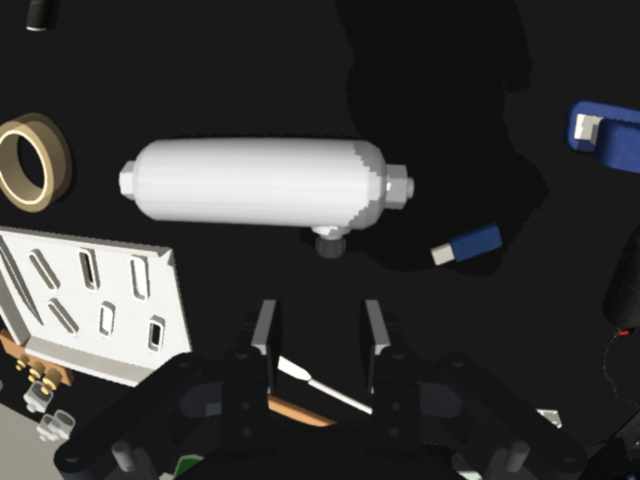

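View pics/t10.png

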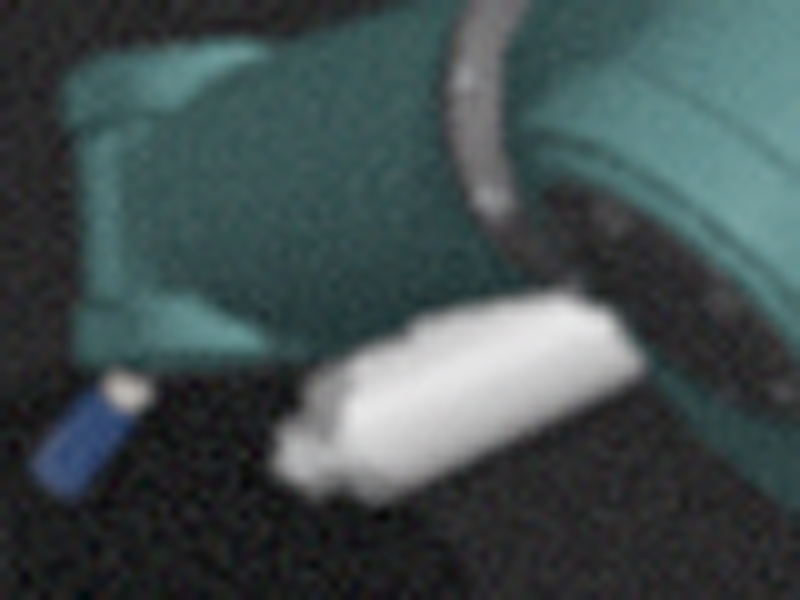

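View pics/s10.png

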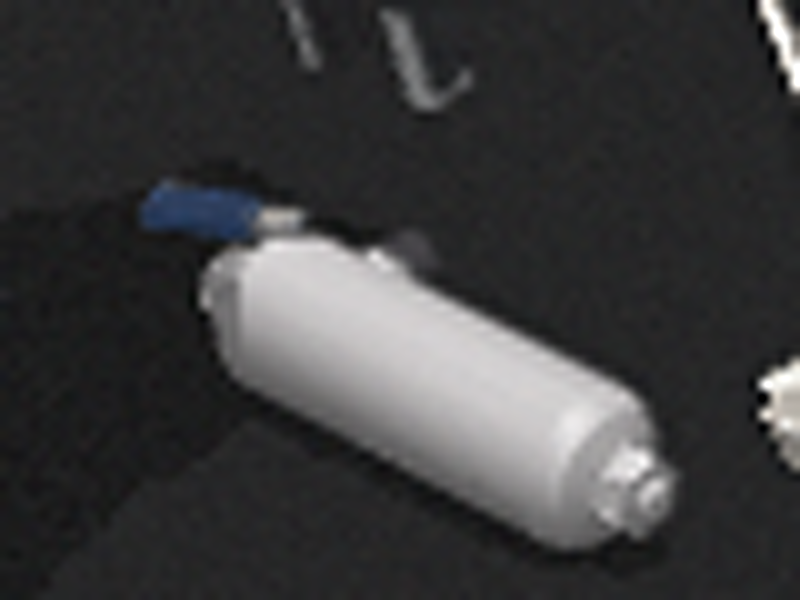

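```bash
cat > fit2.py <<'E'
from fit import *
def model(q):
    x,y,yaw,e=q; g=cylpts(x,y,yaw)
    a=np.array([np.cos(yaw),np.sin(yaw),0]); n=np.array([a[1],-a[0],0]); k=np.array([0,0,1.])
    c=np.array([x,y,.025]); t=np.linspace(0,2*np.pi,25); ring=np.outer(np.cos(t),n)+np.outer(np.sin(t),k)
    g[0]=np.vstack([c+s*L*a+r*ring for s in(-1,1) for L,r in((.048,.025),(.058,.0225),(.065,.015))])
    u=n*np.cos(e)+k*np.sin(e); w=np.cross(a,u); r2=np.outer(np.cos(t),a)+np.outer(np.sin(t),w); b=c+.045*a
    g.append(np.vstack([b+.02*u+.008*r2,b+.041*u+.008*r2,b+.043*u+.006*r2])); g.append(np.vstack([b+.02*u+.012*r2,b+.028*u+.012*r2]))
    return g
def rend2(q,p,box,S=4):
    u0,v0,u1,v1=box; m=np.zeros(((v1-v0)*S,(u1-u0)*S),np.uint8)
    for g in model(q):
        z=(proj(g,p)-[u0-.5,v0-.5])*S; cv2.fillConvexPoly(m,cv2.convexHull(z.astype(np.float32)).round().astype(int),255)
    return cv2.resize(m,(u1-u0,v1-v0),interpolation=cv2.INTER_AREA)/255.
def fit(im,p,q0,hole=None,lo=35,hi=70,name=None):
    "im BGR; box from initial guess"
    P=np.vstack([proj(g,p) for g in model(q0)]); u0,v0=np.maximum(P.min(0)-14,0).astype(int); u1,v1=np.minimum(P.max(0)+14,[640,480]).astype(int); box=(u0,v0,u1,v1)
    f=im.astype(float); g=f[v0:v1,u0:u1].mean(2); sat=f[v0:v1,u0:u1].max(2)-f[v0:v1,u0:u1].min(2)
    o=np.clip((g-lo)/(hi-lo),0,1); W=np.ones_like(o); W[sat>40]=0
    for h in hole or []:
        a,b,c,d=h; W[max(b-v0,0):max(d-v0,0),max(a-u0,0):max(c-u0,0)]=0
    F=lambda q:(W*np.abs(rend2(q,p,box)-o)).sum()
    best=None
    for de in(-.35,0,.35):
        q1=np.array(q0)+[0,0,0,de]
        r=minimize(F,q1,method='Nelder-Mead',options=dict(initial_simplex=[q1,q1+[.008,0,0,0],q1+[0,.008,0,0],q1+[0,0,.05,0],q1+[0,0,0,.2]],xatol=1e-4,fatol=.5))
        if best is None or r.fun<best.fun: best=r
    m=rend2(best.x,p,box); v=(im*1.0).astype(np.uint8).copy(); cs,_=cv2.findContours((m>.5).astype(np.uint8),0,2); cv2.drawContours(v,[c+[u0,v0] for c in cs],-1,(0,0,255),1)
    if name: cv2.imwrite(name,cv2.resize(v[v0:v1,u0:u1],None,fx=2,fy=2))
    return best.x,best.fun
E
python3 - <<'E'
from fit2 import *
c=cam('wrist'); im=cv2.imread('pics/w10.png')
q,f=fit(im,c,[.56,.205,1.75,0.2],hole=[(395,200,520,280),(0,210,195,400),(300,0,640,145)],name='pics/f10.png'); print(q,f,np.rad2deg(q[3]))
E
```

```text
[0.5378 0.1996 1.7197 0.0871] 1358.335574229692 4.9900172347769765
```

View pics/f10.png

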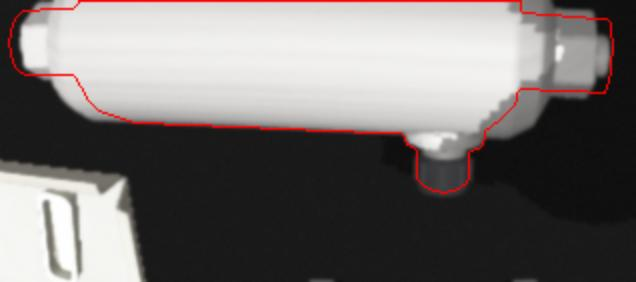

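```bash
sed -i 's/((.048,.025),(.058,.0225),(.065,.015))/((.054,.025),(.061,.0222),(.065,.017))/' fit2.py; python3 - <<'E'
from fit2 import *
c=cam('wrist'); im=cv2.imread('pics/w10.png')
q,f=fit(im,c,[.5378,.1996,1.72,0.1],hole=[(418,200,520,280),(0,210,195,400),(300,0,640,125)],name='pics/f10.png'); print(q,f,np.rad2deg(q[3]))
E
```

```text
[0.537  0.1997 1.7166 0.095 ] 1946.258263305322 5.442100839427264
```

View pics/f10.png

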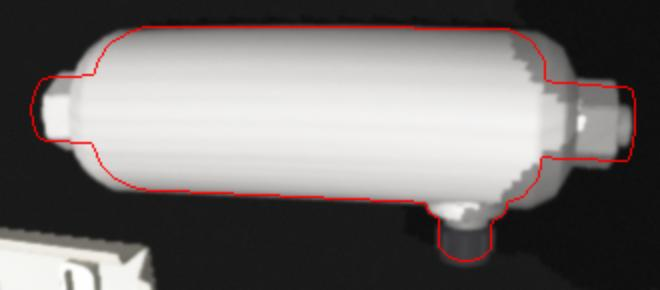

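```bash
sed -i 's/((.054,.025),(.061,.0222),(.065,.017))/((.062,.025),(.069,.0222),(.0745,.017))/' fit2.py; cat >> h.py <<'E'
TO=.0225
def grasp(q,tilt,r=.042,over=.008,back=0.):
    "TCP pose gripping the port; tilt deg forward(+n)"
    x,y,yaw,e=q; a=np.array([np.cos(yaw),np.sin(yaw),0]);n=np.array([a[1],-a[0],0]); t=np.deg2rad(tilt)
    d=-Z*np.cos(t)+n*np.sin(t); u=n*np.cos(e)+Z*np.sin(e)
    P=np.array([x,y,.025])+.045*a+r*u
    return P+(over+TO-back)*d, mk(d,a)
E
python3 - <<'E'
from fit2 import *
c=cam('wrist'); im=cv2.imread('pics/w10.png')
q,f=fit(im,c,[.5378,.1996,1.72,0.1],hole=[(418,200,520,280),(0,210,195,400),(300,0,640,125)],name='pics/f10.png'); print(q,f,np.rad2deg(q[3]))
s,p,R=st(); np.savez('cmd.npz',p=p,R=R); np.save('q.npy',q)
P,Rt=grasp(q,-45,back=.07); print(P); pr([row(p,R,P,Rt,-.2)])
# mid
P2,_=grasp(q,-45,back=.0); print(P2)
E
```

```text
[0.5374 0.1994 1.7184 0.1234] 1079.5193277310923 7.071420283942408
[0.5996 0.2541 0.0581]
[0.0036, 0.0302, -0.0338, 0.6428, -0.0054, -0.0511, -0.2]
[0.5507 0.2468 0.0086]
```

carry_out(deltas=[0.0036,0.0,-0.0338,0.11,0,0,-0.2,0.0036,0.0,-0.0338,0.22,0,0,-0.2,0.0036,0.0,-0.0338,0.33,0,0,-0.2,0.0036,0.0302,-0.0338,0.44,0,-0.03,-0.2,0.0036,0.0302,-0.0338,0.55,-0.0054,-0.0511,-0.2,0.0036,0.0302,-0.0338,0.6428,-0.0054,-0.0511,-0.2,0.0036,0.0302,-0.0338,0.6428,-0.0054,-0.0511,-0.2])

```text
time_s: 12.12
tcp_pos: [0.5999, 0.2538, 0.0539]
tool_rot: [0.604, -0.25, -0.288, 0.7]
wrist_force: [-0.3, 0.2, -0.0]
width: 0.0343
```

```bash
python3 - <<'E'
from fit2 import *
savec([0.0036, 0.0302, -0.0338, 0.6428, -0.0054, -0.0511])
s,p,R=st(); pc,Rc=loadc(); print(s['time_s'],s['wrist_force'],p,pc,Rn.from_matrix(R.T@Rc).as_rotvec(degrees=True),s['joint_pos'])
im=ctrl.camera('wrist')[:,:,::-1].copy(); cv2.imwrite('pics/w11.png',im)
E
```

```text
12.125 [-0.3139  0.1537 -0.0019] [0.5999 0.2538 0.0539] [0.5997 0.2541 0.0581] [-0.1788 -0.0977  0.0023] [-0.1169  1.1097 -0.5503  1.2557  0.1848  1.6197  1.0707]
```

View pics/w11.png

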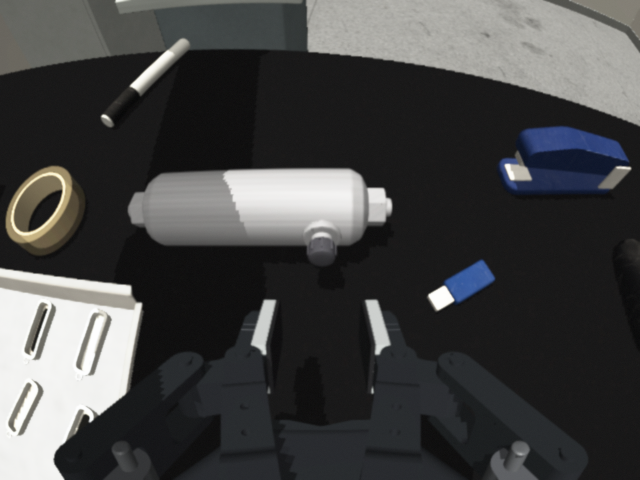

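```bash
python3 - <<'E'
from fit2 import *
s,p,R=st(); pc,Rc=loadc(); np.savez('cmd.npz',p=p,R=R)
c=cam('wrist'); im=cv2.imread('pics/w11.png')
q,f=fit(im,c,np.load('q.npy'),hole=[(415,240,520,320),(0,265,150,400)],name='pics/f11.png'); print(q,f,np.rad2deg(q[3])); np.save('q.npy',q)
for b in(.07,.03,0):
    P,Rt=grasp(q,-45,back=b); print(P); pr([row(p,R,P,Rt,-.2)])
E
```

```text
[0.5358 0.2001 1.7313 0.2633] 879.6296918767507 15.084702003216421
[0.5962 0.2555 0.0639]
[0.0014, -0.004, 0.0094, -0.0005, -0.0055, 0.0058, -0.2]
[0.5683 0.2509 0.0356]
[0.0009, 0.046, 0.0093, -0.0005, -0.0055, 0.0058, -0.2]
[0.5474 0.2475 0.0144]
[0.0006, 0.0835, 0.0093, -0.0005, -0.0055, 0.0058, -0.2]
```

View pics/f11.png

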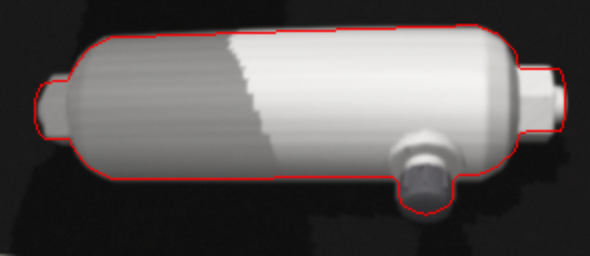

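carry_out(deltas=[0.001,0.046,0.008,0,0,0,-0.2,0.0006,0.0835,0.0085,0,0,0,-0.2,0.0006,0.0835,0.0085,0,0,0,-0.2,0.0006,0.0835,0.0085,0,0,0,-1,0.0006,0.0835,0.0085,0,0,0,-1,0.0006,0.0835,0.0085,0,0,0,-1,0.0006,0.0835,0.0085,0,0,0,-1], force=60)

```text
time_s: 13.05
tcp_pos: [0.5508, 0.2487, 0.0182]
tool_rot: [0.603, -0.251, -0.293, 0.698]
wrist_force: [3.8, -0.4, 5.5]
width: 0.0078
```

```bash
python3 - <<'E'
from fit2 import *
savec([0.0006, 0.0835, 0.0085,0,0,0])
s,p,R=st(); pc,Rc=loadc(); print(s['time_s'],s['width'],s['wrist_force'],s['wrist_torque'],p,pc,Rn.from_matrix(R.T@Rc).as_rotvec(degrees=True),s['joint_pos'])
im=ctrl.camera('wrist')[:,:,::-1].copy(); cv2.imwrite('pics/w12.png',im)
q=np.load('q.npy')
roll(np.array([*q[:2],.025]),q[2],[8,16,24,32,40,47,54])
E
```

```text
13.05 0.007848353498650058 [ 3.7667 -0.4012  5.503 ] [-0.0876 -0.6533  0.1866] [0.5508 0.2487 0.0182] [0.5478 0.2476 0.0139] [0.3816 0.048  0.118 ] [-0.1031  1.1001 -0.5565  1.4049  0.1933  1.4784  1.0497]
[-0.0, -0.0006, 0.0044, -0.0889, -0.0008, -0.0008, -1.0]
[-0.0001, -0.001, 0.0092, -0.1778, -0.0016, -0.0015, -1.0]
[-0.0001, -0.0011, 0.0146, -0.2666, -0.0024, -0.0023, -1.0]
[-0.0002, -0.0008, 0.0203, -0.3555, -0.0033, -0.0031, -1.0]
[-0.0002, -0.0002, 0.0265, -0.4444, -0.0041, -0.0038, -1.0]
[-0.0003, 0.0008, 0.0321, -0.5222, -0.0048, -0.0045, -1.0]
[-0.0003, 0.0021, 0.0379, -0.6, -0.0055, -0.0052, -1.0]
```

View pics/w12.png

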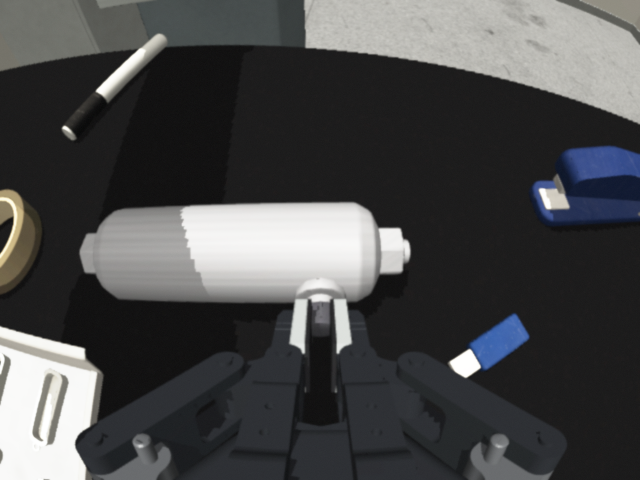

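```bash
python3 - <<'E'
import cv2
im=cv2.imread('pics/w12.png'); cv2.imwrite('pics/z12.png',cv2.convertScaleAbs(cv2.resize(im[265:365,260:380],None,fx=6,fy=6,interpolation=cv2.INTER_CUBIC),alpha=1.6))
E
```

```text
(no output)
```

View pics/z12.png

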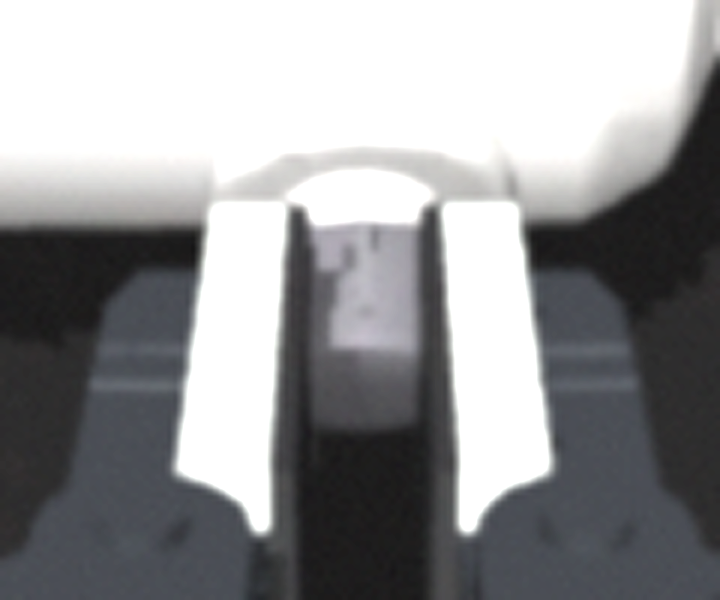

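carry_out(deltas=[0,0,0,0,0,0,-0.2,0,0,0,0,0,0,-0.2,0,-0.07,0,0,0,0,-0.4,0,-0.07,0,0,0,0,-1,0,-0.07,0,0,0,0,-1,0,-0.07,0,0,0,0,-1])

```text
time_s: 13.85
tcp_pos: [0.5862, 0.2535, 0.0558]
tool_rot: [0.603, -0.249, -0.29, 0.7]
wrist_force: [-0.5, -0.2, -0.6]
width: 0.0001
```

```bash
cat >> h.py <<'E'
def pushpose(q,e,s=.006,gap=0.):
    "q at initial (x,y,yaw,e0); finger pose pushing port at elevation e(rad)"
    x,y,yaw,e0=q; a=np.array([np.cos(yaw),np.sin(yaw),0]);n=np.array([a[1],-a[0],0])
    c=np.array([x,y,.025])-n*.025*(e-e0); u=n*np.cos(e)+Z*np.sin(e); w=-n*np.sin(e)+Z*np.cos(e)
    t=-(np.pi/2-e)*.45; d=-Z*np.cos(t)+n*np.sin(t); m=-n*np.cos(t)-Z*np.sin(t)
    K=c+.045*a+.043*u-.007*w
    return K-(.012+gap)*m+(s+.0228)*d, mk(d,a)
E
python3 - <<'E'
from fit2 import *
s,p,R=st(); np.savez('cmd.npz',p=p,R=R); print(s['time_s'],s['width'],p)
c=cam('wrist'); im=ctrl.camera('wrist')[:,:,::-1].copy(); cv2.imwrite('pics/w13.png',im)
q,f=fit(im,c,np.load('q.npy'),hole=[(415,240,520,320),(0,265,150,400)],name='pics/f13.png'); print(q,f,np.rad2deg(q[3]))
np.save('q.npy',q)
e0=q[3]
P,Rt=pushpose(q,e0,gap=.02,s=-.03); print(P);pr([row(p,R,P,Rt,-1)])
P,Rt=pushpose(q,e0,gap=.02); print(P);pr([row(p,R,P,Rt,-1)])
P,Rt=pushpose(q,e0,gap=.003); print(P);pr([row(p,R,P,Rt,-1)])
E
```

```text
13.85 5.377816525171201e-05 [0.5862 0.2535 0.0558]
[0.5387 0.2001 1.7352 0.3176] 815.1120448179271 18.197066900612054
[0.6042 0.2566 0.0208]
[0.0004, 0.0148, -0.0472, -0.1415, -0.007, 0.0065, -1.0]
[ 0.5853  0.2534 -0.0097]
[0.0, 0.0587, -0.0571, -0.1415, -0.007, 0.0065, -1.0]
[ 0.5711  0.2511 -0.0006]
[-0.0002, 0.0633, -0.0364, -0.1415, -0.007, 0.0065, -1.0]
```

View pics/f13.png

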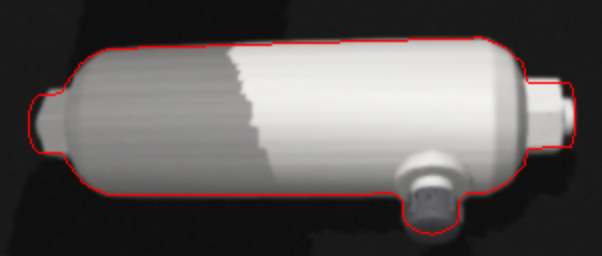

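View pics/w13.png

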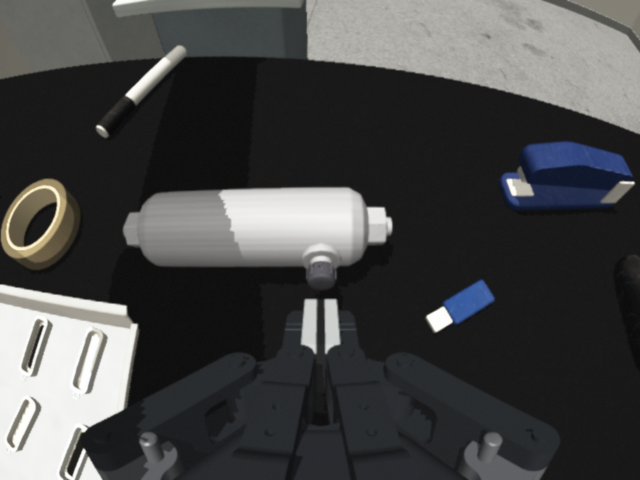

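carry_out(deltas=[0,0.0148,-0.0472,-0.07,0,0,-1,0,0.0148,-0.0472,-0.1415,-0.007,0.0065,-1,0,0.056,-0.0571,-0.1415,-0.007,0.0065,-1,0,0.056,-0.0571,-0.1415,-0.007,0.0065,-1,0,0.061,-0.0364,-0.1415,-0.007,0.0065,-1,0,0.061,-0.0364,-0.1415,-0.007,0.0065,-1])

```text
time_s: 14.65
tcp_pos: [0.5745, 0.2525, 0.0026]
tool_rot: [0.566, -0.313, -0.369, 0.667]
wrist_force: [-0.1, 0.5, -0.1]
width: -0.0001
```

```bash
python3 - <<'E'
from fit2 import *
savec([0, 0.061, -0.0364, -0.1415, -0.007, 0.0065])
s,p,R=st(); pc,Rc=loadc(); print(s['time_s'],s['wrist_force'],s['wrist_torque'],p,pc,Rn.from_matrix(R.T@Rc).as_rotvec(degrees=True))
im=ctrl.camera('wrist')[:,:,::-1].copy(); cv2.imwrite('pics/w14.png',im)
q=np.load('q.npy')
for e in (25,35,45,55,65,75,82): P,Rt=pushpose(q,np.deg2rad(e)); pr([row(pc,Rc,P,Rt,-1)])
E
```

```text
14.65 [-0.0626  0.4667 -0.0665] [ 0.0843 -0.5517  0.0327] [0.5745 0.2525 0.0026] [0.5724 0.2515 0.0007] [ 0.2054 -0.0041  0.0899]
[-0.0002, -0.0012, 0.0101, -0.034, -0.0, 0.0, -1.0]
[-0.0002, -0.0054, 0.0196, -0.084, -0.0, 0.0, -1.0]
[-0.0002, -0.0084, 0.0301, -0.134, -0.0, 0.0, -1.0]
[-0.0002, -0.0101, 0.0413, -0.184, -0.0, 0.0, -1.0]
[-0.0002, -0.0104, 0.053, -0.234, -0.0, 0.0, -1.0]
[-0.0002, -0.0092, 0.065, -0.284, -0.0, 0.0, -1.0]
[-0.0002, -0.0074, 0.0734, -0.319, -0.0, 0.0, -1.0]
```

View pics/w14.png

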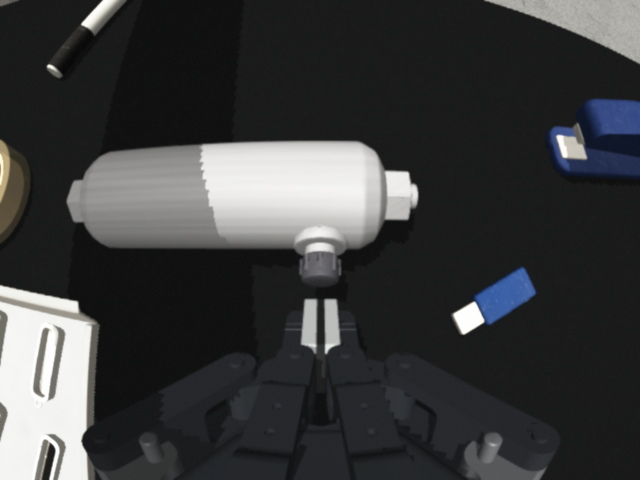

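carry_out(deltas=[0,0,0.005,-0.017,0,0,-1,0,-0.0012,0.0101,-0.034,0,0,-1,0,-0.003,0.0148,-0.059,0,0,-1,0,-0.0054,0.0196,-0.084,0,0,-1,0,-0.007,0.0248,-0.109,0,0,-1,0,-0.0084,0.0301,-0.134,0,0,-1,0,-0.0084,0.0301,-0.134,0,0,-1])

```text
time_s: 15.58
tcp_pos: [0.5569, 0.2496, 0.0215]
tool_rot: [0.53, -0.371, -0.438, 0.625]
wrist_force: [0.7, 0.8, 0.3]
width: -0.0001
```

```bash
python3 - <<'E'
from fit2 import *
savec([0, -0.0084, 0.0301, -0.134, 0,0])
s,p,R=st(); pc,Rc=loadc(); print(s['time_s'],s['wrist_force'],s['wrist_torque'],p,pc,Rn.from_matrix(R.T@Rc).as_rotvec(degrees=True))
c=cam('wrist'); im=ctrl.camera('wrist')[:,:,::-1].copy(); cv2.imwrite('pics/w15.png',im)
q=np.load('q.npy'); q[3]=np.deg2rad(45); q[0]-=.012
q,f=fit(im,c,q,hole=[(435,240,560,320),(0,265,150,400),(280,300,360,400)],name='pics/f15.png'); print(q,f,np.rad2deg(q[3]))
E
```

```text
15.575 [0.685  0.8351 0.3255] [ 0.0627 -0.3771  0.003 ] [0.5569 0.2496 0.0215] [0.5559 0.2487 0.0193] [0.2345 0.0255 0.0445]
[0.5246 0.1977 1.7368 0.7607] 1388.6190476190477 43.5828248460537
```

View pics/w15.png

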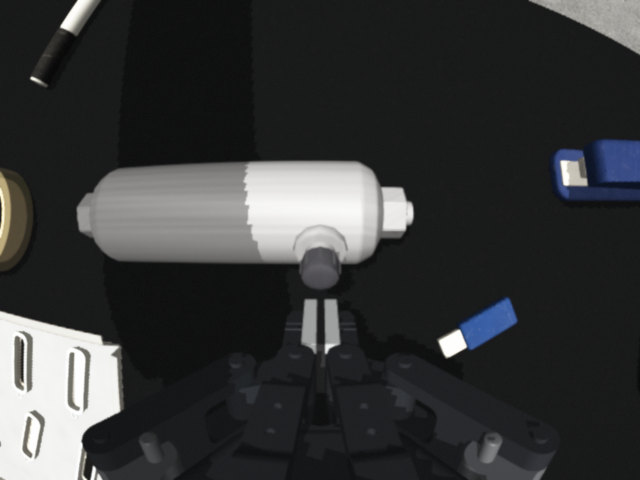

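View pics/f15.png

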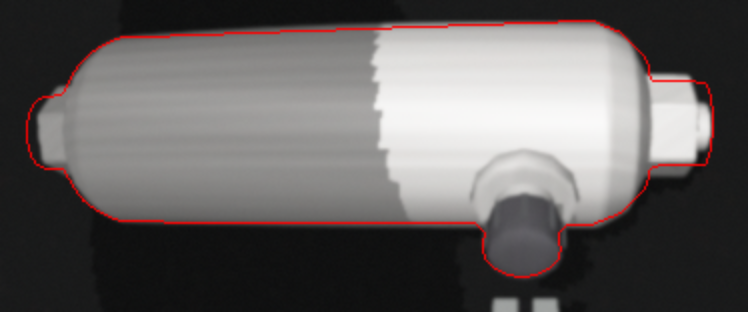

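```bash
python3 - <<'E'
from h import *
q=np.load('q.npy'); pc,Rc=loadc()
for e in (50,55,60,65,70,75,80,84): P,Rt=pushpose(q,np.deg2rad(e)); pr([row(pc,Rc,P,Rt,-1)])
E
```

```text
[-0.0002, -0.0022, 0.0052, -0.025, -0.0, 0.0, -1.0]
[-0.0002, -0.004, 0.0106, -0.05, -0.0, 0.0, -1.0]
[-0.0002, -0.0056, 0.0162, -0.075, -0.0, 0.0, -1.0]
[-0.0002, -0.0067, 0.022, -0.1, -0.0, 0.0, -1.0]
[-0.0002, -0.0076, 0.028, -0.125, -0.0, 0.0, -1.0]
[-0.0002, -0.008, 0.034, -0.15, -0.0, 0.0, -1.0]
[-0.0002, -0.0081, 0.0401, -0.175, -0.0, 0.0, -1.0]
[-0.0002, -0.008, 0.045, -0.195, -0.0, 0.0, -1.0]
```

carry_out(deltas=[0,-0.0022,0.0052,-0.025,0,0,-1,0,-0.004,0.0106,-0.05,0,0,-1,0,-0.0056,0.0162,-0.075,0,0,-1,0,-0.0067,0.022,-0.1,0,0,-1,0,-0.0076,0.028,-0.125,0,0,-1,0,-0.008,0.034,-0.15,0,0,-1,0,-0.0081,0.0401,-0.175,0,0,-1,0,-0.0081,0.0401,-0.175,0,0,-1])

```text
time_s: 16.62
tcp_pos: [0.5296, 0.2448, 0.0376]
tool_rot: [0.474, -0.44, -0.519, 0.559]
wrist_force: [0.1, -0.1, -0.0]
width: -0.0
```

```bash
python3 - <<'E'
from fit2 import *
savec([0, -0.0081, 0.0401, -0.175, 0,0])
s,p,R=st(); pc,Rc=loadc(); print(s['time_s'],s['wrist_force'],p,pc,Rn.from_matrix(R.T@Rc).as_rotvec(degrees=True))
c=cam('wrist'); im=ctrl.camera('wrist')[:,:,::-1].copy(); cv2.imwrite('pics/w16.png',im)
q=np.load('q.npy'); q[3]=np.deg2rad(80); q[0]-=.027
q,f=fit(im,c,q,hole=[(435,240,560,320),(0,265,130,400),(280,298,360,400)],name='pics/f16.png'); print(q,f,np.rad2deg(q[3]))
E
```

```text
16.625 [ 0.0801 -0.1462 -0.0054] [0.5296 0.2448 0.0376] [0.5284 0.2442 0.0365] [ 0.1458 -0.007   0.0125]
[0.5089 0.1952 1.7325 1.405 ] 1509.4425770308123 80.50330064736089
```

View pics/w16.png

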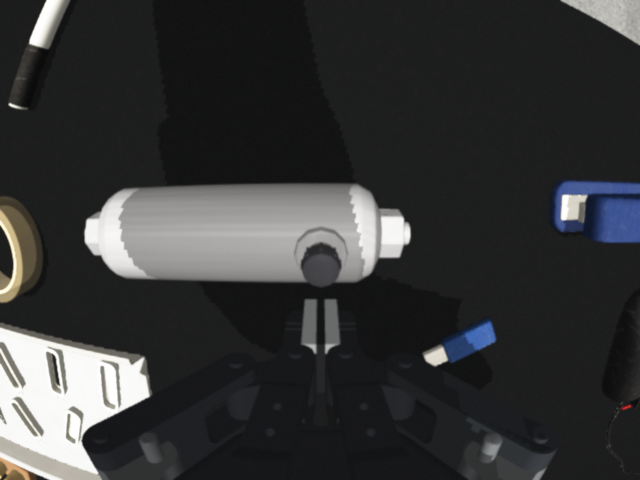

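View pics/f16.png

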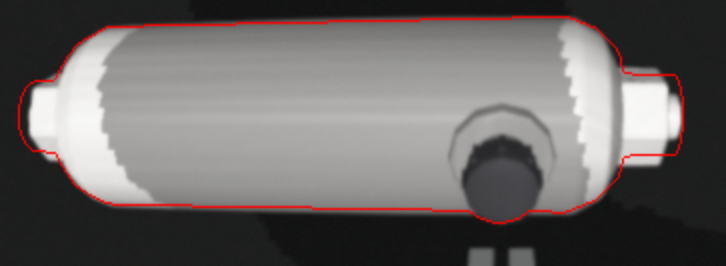

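```bash
python3 - <<'E'
from fit2 import *
c=cam('wrist'); im=cv2.imread('pics/w16.png')
q=np.array([.5089,.1952,1.7325,0])
a=np.array([np.cos(q[2]),np.sin(q[2]),0]);n=np.array([a[1],-a[0],0]); c0=np.array([*q[:2],.025])
t=np.linspace(0,6.28,40)
v=cv2.resize(im[190:300,270:370],None,fx=6,fy=6,interpolation=cv2.INTER_CUBIC); v=cv2.convertScaleAbs(v,alpha=1.5)
for e,col in((75,(0,0,255)),(82,(0,255,0)),(90,(255,0,0))):
    er=np.deg2rad(e); u=n*np.cos(er)+Z*np.sin(er); w=-n*np.sin(er)+Z*np.cos(er)
    P=c0+.045*a+.043*u+.0065*(np.outer(np.cos(t),a)+np.outer(np.sin(t),w)); z=((proj(P,c)-[270,190]+.5)*6).astype(int); cv2.polylines(v,[z],True,col,1)
    P=c0+.045*a+.028*u+.012*(np.outer(np.cos(t),a)+np.outer(np.sin(t),w)); z=((proj(P,c)-[270,190]+.5)*6).astype(int); cv2.polylines(v,[z],True,col,1)
cv2.imwrite('pics/z16.png',v)
E
```

```text
(no output)
```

View pics/z16.png

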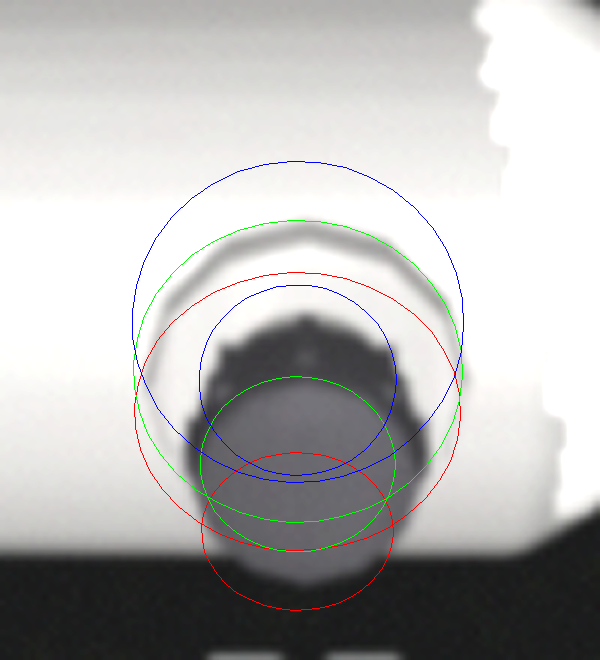

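```bash
python3 - <<'E'
from h import *
q=np.load('q.npy'); pc,Rc=loadc()
for e in (85,90): P,Rt=pushpose(q,np.deg2rad(e)); pr([row(pc,Rc,P,Rt,-1)])
E
```

```text
[-0.0002, -0.0014, 0.0059, -0.025, -0.0, 0.0, -1.0]
[-0.0002, -0.0025, 0.012, -0.05, -0.0, 0.0, -1.0]
```

carry_out(deltas=[0,-0.0007,0.003,-0.012,0,0,-1,0,-0.0014,0.0059,-0.025,0,0,-1,0,-0.002,0.009,-0.04,0,0,-1,0,-0.0025,0.0115,-0.05,0,0,-1,0,-0.0025,0.0115,-0.05,0,0,-1,0,-0.0025,-0.01,-0.05,0,0,-1,0,-0.04,-0.02,-0.05,0,0,-1,0,-0.1,0,-0.05,0,0,0.6,0,-0.15,0.01,-0.05,0,0,0.6,0,-0.15,0.01,-0.05,0,0,0.6])

```text
time_s: 17.92
tcp_pos: [0.5349, 0.2467, 0.1613]
tool_rot: [-0.456, 0.459, 0.543, -0.535]
wrist_force: [-0.4, -0.5, -0.8]
width: 0.0545
```

```bash
python3 - <<'E'
from fit2 import *
savec([0, -0.15, 0.01, -0.05, 0,0])
s,p,R=st(); pc,Rc=loadc(); print(s['time_s'],s['wrist_force'],p,pc,Rn.from_matrix(R.T@Rc).as_rotvec(degrees=True))
c=cam('wrist'); im=ctrl.camera('wrist')[:,:,::-1].copy(); cv2.imwrite('pics/w17.png',im)
q=np.array([.504,.1945,1.7325,np.pi/2])
q,f=fit(im,c,q,hole=[(435,240,560,320),(0,265,130,400)],lo=50,hi=100,name='pics/f17.png'); print(q,f,np.rad2deg(q[3])); np.save('q.npy',q)
a=np.array([np.cos(q[2]),np.sin(q[2]),0]);n=np.array([a[1],-a[0],0]); c0=np.array([*q[:2],.025])
for e in (75,82,90,97):
    er=np.deg2rad(e); u=n*np.cos(er)+Z*np.sin(er); print(e,proj(c0+.045*a+.043*u,c),proj(c0+.045*a+.028*u,c))
v=proj(c0+.045*a,c)[0].astype(int); cv2.imwrite('pics/z17.png',cv2.resize(im[v[1]-50:v[1]+50,v[0]-50:v[0]+50],None,fx=6,fy=6,interpolation=cv2.INTER_CUBIC)); print(v)
E
```

```text
17.925 [-0.3864 -0.4546 -0.7803] [0.5349 0.2467 0.1613] [0.5298 0.2444 0.1567] [ 0.64   -0.1263  0.216 ]
[0.5051 0.1945 1.7321 1.3664] 674.6 78.29020310535458
75 [[317.2438 198.6458]] [[317.2994 189.4687]]
82 [[317.2321 191.8806]] [[317.2929 185.2442]]
90 [[317.2227 183.6806]] [[317.2877 180.1659]]
97 [[317.2183 176.2731]] [[317.2853 175.5992]]
[317 174]
```

View pics/w17.png

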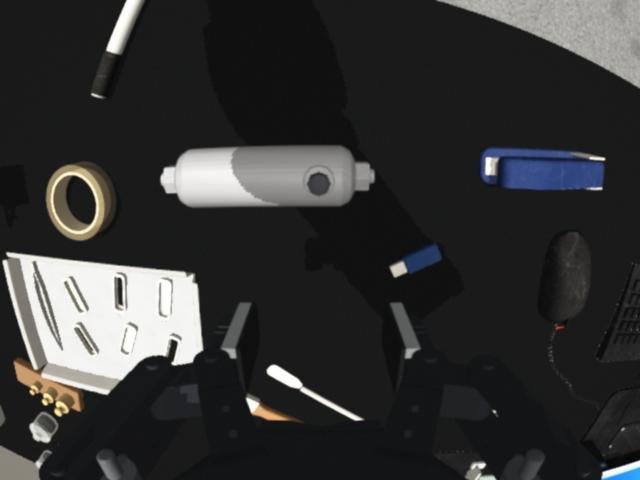

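View pics/z17.png

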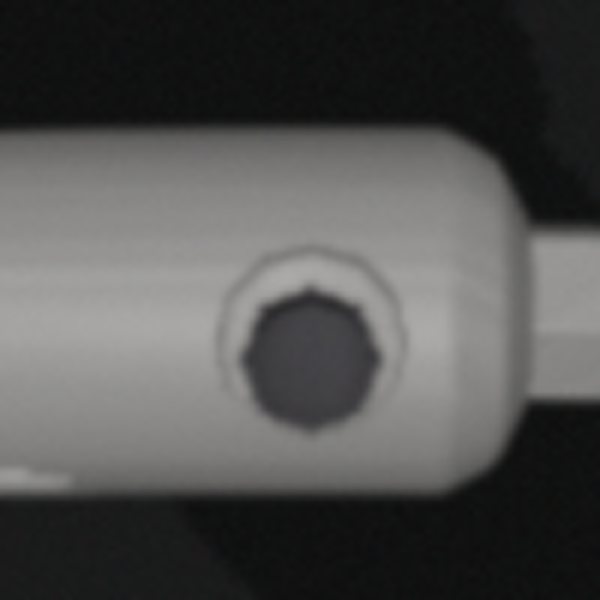

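View pics/f17.png

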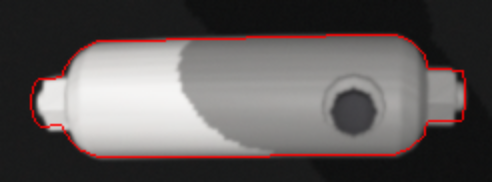

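```bash
cat > cr.py <<'E'
from h import *
def cradleR(yaw): 
    h=np.array([np.cos(yaw),np.sin(yaw),0]); s=np.deg2rad(30)
    x=h*np.cos(s)+Z*np.sin(s); y=np.cross(Z,h); return np.c_[x,y,np.cross(x,y)]
def feats(th):
    L=[]
    for x in(-.046,.046):
        for s in(1,-1): L.append([[x-.007,s*.037,-.004],[x+.007,s*.037,-.004]])
        L.append([[x,.037,-.004],[x,0,-.0354],[x,-.037,-.004]])
    L.append([[-.0905,-.02,.011],[-.0905,.02,.011],[-.0905,.02,-.049],[-.0905,-.02,-.049],[-.0905,-.02,.011]])
    L.append([[.105,-.015,.036],[.119,-.015,.036],[.119,.015,.036],[.105,.015,.036],[.105,-.015,.036]])
    L.append([[-.0905,-.023,-.049],[.119,-.023,-.049],[.119,.023,-.049],[-.0905,.023,-.049]])
    bx,bz=.112-.09*np.cos(th),.0295+.09*np.sin(th)
    L.append([[.112,-.018,.0295],[bx,-.018,bz],[bx,.018,bz],[.112,.018,.0295]])
    return [np.array(l) for l in L]
def draw(im,c,q,off,f,th,cols=(0,0,255)):
    x,y,yaw=q; R=cradleR(yaw); o=np.array([x,y,.092])
    for l in feats(th):
        P=np.vstack([np.linspace(l[i],l[i+1],12) for i in range(len(l)-1)])
        z=((proj(o+P@R.T,c)-off+.5)*f).astype(int); cv2.polylines(im,[z],False,cols,1)
E
python3 - <<'E'
from cr import *
t=cv2.imread("pics/top0.png"); s=cv2.imread("pics/side0.png")
q=(.545,-.185,1.75); th=2.2
v=cv2.resize(t[170:245,320:420],None,fx=8,fy=8,interpolation=cv2.INTER_CUBIC); draw(v,cam('top'),q,[320,170],8,th); cv2.imwrite('pics/o1.png',v)
v=cv2.resize(s[205:345,330:450],None,fx=4,fy=4,interpolation=cv2.INTER_CUBIC); draw(v,cam('side'),q,[330,205],4,th); cv2.imwrite('pics/o2.png',v)
E
```

```text
(no output)
```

View pics/o1.png

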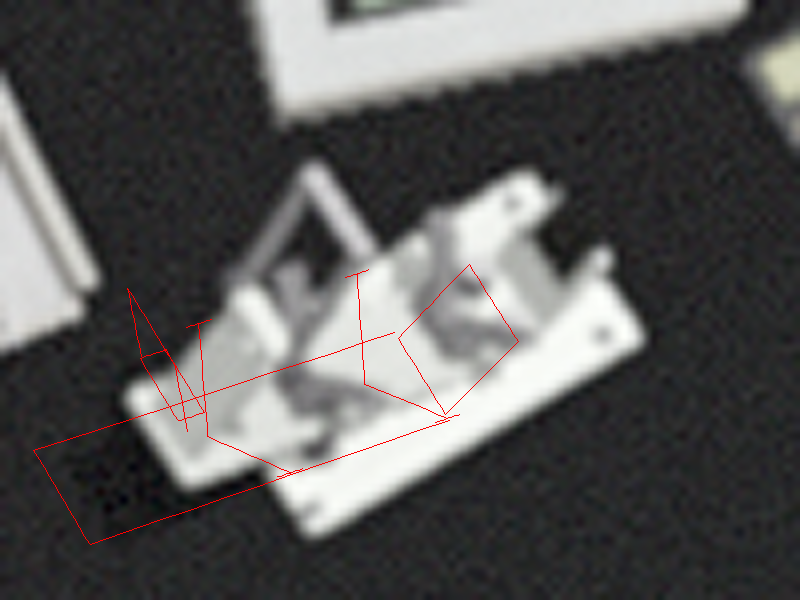

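View pics/o2.png

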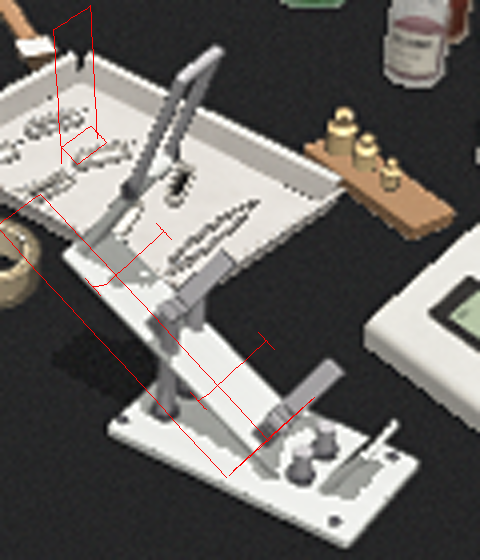

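```bash
cat > crfit.py <<'E'
from cr import *
from scipy.optimize import least_squares
ct,cs=cam('top'),cam('side')
T=lambda x,y:np.array([x/8+320-.5,y/8+170-.5]); S=lambda x,y:np.array([x/4+330-.5,y/4+205-.5])
def P(q,l): return np.array([q[0],q[1],.092])+cradleR(q[2])@np.array(l)
def res(q):
    th=q[3]; b=[.112-.09*np.cos(th),0,.0295+.09*np.sin(th)]; r=[]
    A=[(ct,T(345,208),b),(cs,S(201,64),b),
       (cs,S(340,368),[-.046,W,-.004]),(cs,S(226,258),[.046,W,-.004]),(ct,T(440,215),[-.046,W,-.004])]
    for c,o,l in A: r+=list(proj(P(q,l),c)[0]-o)
    return r
for W in(-.037,.037):
    s=least_squares(res,[.55,-.22,1.75,2.0],loss='soft_l1'); print(W,s.x,s.cost,np.round(s.fun,1))
    if W<0: best=s.x
    if s.cost<1e9 and W>0 : b2=s.x
E
python3 - <<'E'
from crfit import *
q=best if abs(np.sum(np.abs(res(best))))<1e9 else b2
t=cv2.imread("pics/top0.png"); s=cv2.imread("pics/side0.png")
for k,q in(('a',best),('b',b2)):
    v=cv2.resize(t[170:245,320:420],None,fx=8,fy=8,interpolation=cv2.INTER_CUBIC); draw(v,ct,q[:3],[320,170],8,q[3]); 
    w=cv2.resize(s[205:345,330:450],None,fx=4,fy=4,interpolation=cv2.INTER_CUBIC); draw(w,cs,q[:3],[330,205],4,q[3]); 
    w=cv2.copyMakeBorder(w,0,40,0,0,0); v=v; o=np.zeros((600,1280,3),np.uint8); o[:600,:800]=v; o[:600,800:]=w[:600]; cv2.imwrite(f'pics/o3{k}.png',cv2.resize(o,(800,375)))
E
```

```text
-0.037 [ 0.5595 -0.2304  1.7639  1.7535] 2.8761453078584323 [-0.4  0.8 -0.2  1.8 -0.6 -0.4  1.5 -0.5  0.5 -0.6]
0.037 [ 0.5973 -0.2095  2.5012  1.7901] 15.740093570845831 [-1.6 -0.   0.1  0.4  0.5 -0.6 -2.3 13.1  0.6 -1.4]
```

View pics/o3a.png

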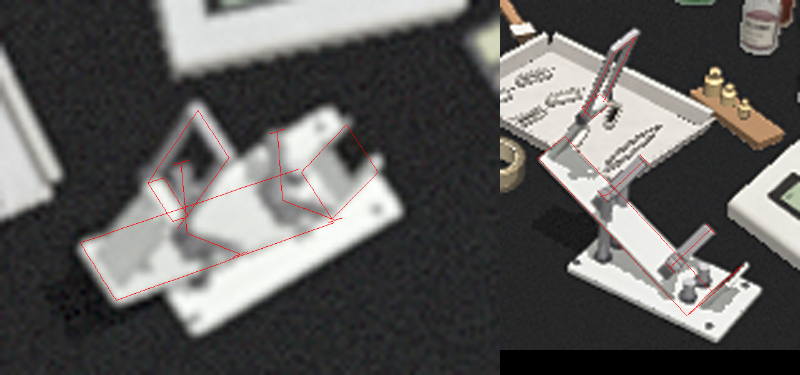

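View pics/o3b.png

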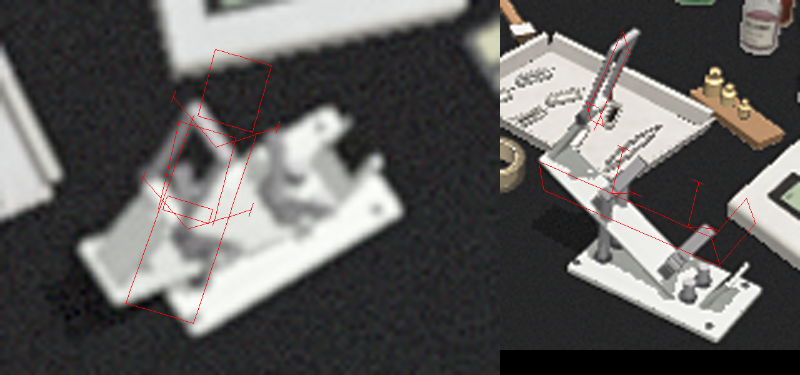

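```bash
python3 - <<'E'
from h import *
s,p,R=st(); np.savez('cmd.npz',p=p,R=R)
yaw=1.732; a=np.array([np.cos(yaw),np.sin(yaw),0]);n=np.array([a[1],-a[0],0]); T=np.array([.505,.1955,0])-.015*a
Rt=mk(-Z,n); pr([row(p,R,T+[0,0,.12],Rt,1)])
E
```

```text
[-0.0749, 0.0487, 0.0459, 0.0027, 1.0004, 0.005, 1.0]
```

carry_out(deltas=[-0.02,0,0.012,0,0.12,0,1,-0.04,0,0.024,0,0.24,0,1,-0.06,0,0.04,0,0.36,0,1,-0.0749,0,0.0459,0,0.48,0,1,-0.0749,0,0.0459,0,0.6,0,1,-0.0749,0,0.0459,0,0.72,0,1,-0.0749,0.02,0.0459,0,0.84,0,1,-0.0749,0.04,0.0459,0,0.95,0,1,-0.0749,0.0487,0.0459,0.0027,1,0.005,1,-0.0749,0.0487,0.0459,0.0027,1,0.005,1])

```text
time_s: 19.23
tcp_pos: [0.5046, 0.1794, 0.1168]
tool_rot: [-0.704, 0.706, 0.055, -0.06]
wrist_force: [0.7, 0.4, 0.5]
width: 0.0858
```

```bash
python3 - <<'E'
from fit2 import *
savec([-0.0749, 0.0487, 0.0459, 0.0027, 1, 0.005])
s,p,R=st(); pc,Rc=loadc(); print(s['time_s'],s['joint_pos'],p,pc,Rn.from_matrix(R.T@Rc).as_rotvec(degrees=True))
c=cam('wrist'); im=ctrl.camera('wrist')[:,:,::-1].copy(); cv2.imwrite('pics/w18.png',im)
q,f=fit(im,c,np.load('q.npy'),lo=50,hi=100,hole=[(0,320,640,480)],name='pics/f18.png'); print(q,f)
E
```

```text
19.225 [-0.334   0.4922 -0.124   2.098   0.1108  0.565  -0.3736] [0.5046 0.1794 0.1168] [0.5074 0.1807 0.12  ] [ 0.1639  0.1198 -0.4098]
[0.5056 0.1946 1.7293 1.3911] 639.9909803921569
```

View pics/w18.png

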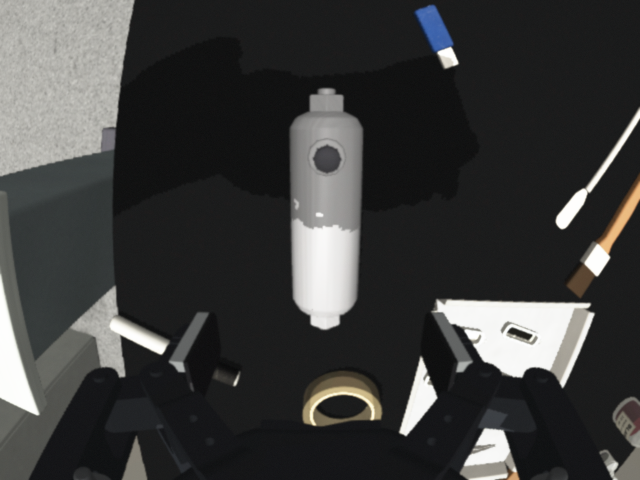

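View pics/f18.png

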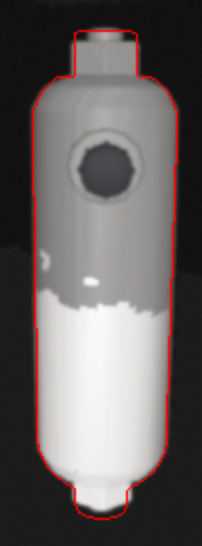

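carry_out(deltas=[0.002,0.07,0,0,0,0,1,0.002,0.11,0,0,0,0,1,0.002,0.11,0,0,0,0,1])

```text
time_s: 19.65
tcp_pos: [0.5046, 0.1791, 0.0286]
tool_rot: [-0.703, 0.706, 0.055, -0.061]
wrist_force: [-0.9, -0.8, 0.1]
width: 0.0853
```

```bash
python3 - <<'E'
from fit2 import *
s,p,R=st(); print(s['time_s'],p,R)
im=ctrl.camera('wrist')[:,:,::-1].copy(); cv2.imwrite('pics/w19.png',im)
s,p,R=st(); print(s['time_s'],p)
E
```

```text
19.65 [0.5046 0.1791 0.0286] [[ 0.9865 -0.0086 -0.1633]
 [ 0.1633 -0.0042  0.9866]
 [-0.0092 -1.     -0.0028]]
19.7 [0.5058 0.1796 0.03  ]
```

View pics/w19.png

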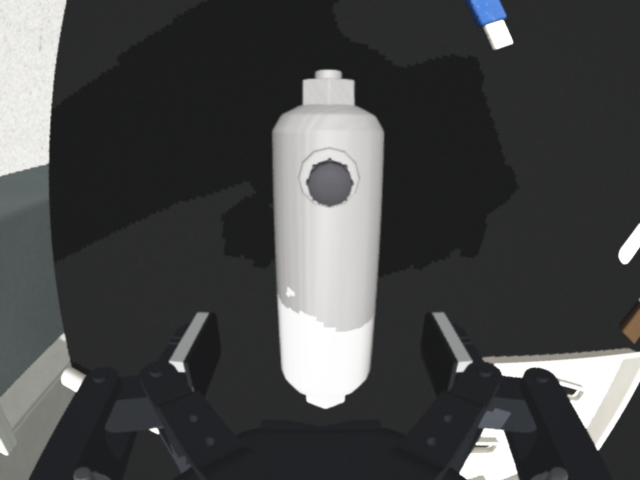

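carry_out(deltas=[0.001,0.03,0,0,0,0,1,0.001,0.05,0,0,0,0,1,0.001,0.05,0,0,0,0,1,0.001,0.05,0,0,0,0,-1,0.001,0.05,0,0,0,0,-1,0.001,0.05,0,0,0,0,-1,0.001,0.05,0,0,0,0,-1,0.001,0.05,0,0,0,0,-1], force=60)

```text
time_s: 20.7
tcp_pos: [0.5075, 0.1802, -0.0083]
tool_rot: [-0.704, 0.705, 0.057, -0.058]
wrist_force: [-0.6, -0.4, 5.6]
width: 0.0482
```

```bash
python3 - <<'E'
from fit2 import *
s,p,R=st(); print(s['time_s'],p,s['width'],s['wrist_force'])
im=ctrl.camera('wrist')[:,:,::-1].copy(); cv2.imwrite('pics/w20.png',im)
im=ctrl.camera('side')[:,:,::-1].copy(); cv2.imwrite('pics/s20.png',im[130:330,150:450])
E
```

```text
20.7 [ 0.5075  0.1802 -0.0083] 0.048196404487377394 [-0.5855 -0.4336  5.6344]
```

View pics/w20.png

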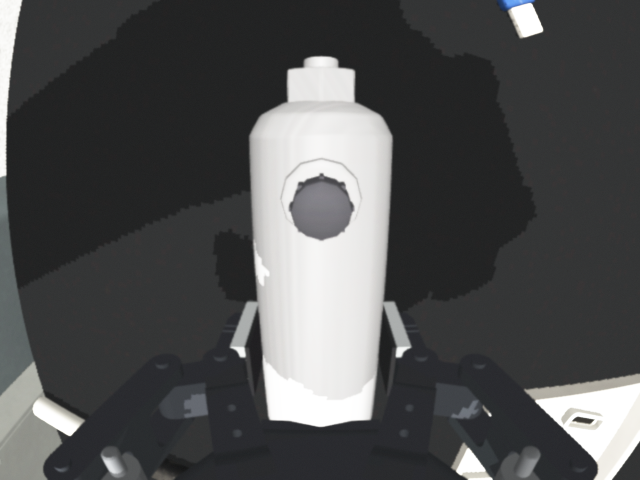

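View pics/s20.png

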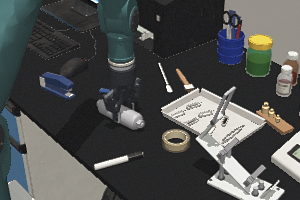

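carry_out(deltas=[0,0,0,0,0,0,0.5,0,0,0,0,0,0,0.5,0,0.008,0,0,0,0,0.5,0,0.008,0,0,0,0,0.5,0,0.008,0,0,0,0,-1,0,0.008,0,0,0,0,-1,0,0.008,0,0,0,0,-1,0,0.008,0,0,0,0,-1], force=60)

```text
time_s: 21.8
tcp_pos: [0.507, 0.18, -0.0157]
tool_rot: [-0.704, 0.705, 0.056, -0.059]
wrist_force: [-0.1, -0.1, 2.4]
width: 0.0482
```

```bash
python3 - <<'E'
from fit2 import *
s,p,R=st(); print(s['time_s'],p,s['width'],s['wrist_force'],s['wrist_torque'])
im=ctrl.camera('wrist')[:,:,::-1].copy(); cv2.imwrite('pics/w21.png',im)
E
```

```text
21.8 [ 0.507   0.18   -0.0157] 0.04823746485755857 [-0.0952 -0.1273  2.3758] [-0.0143 -0.0621 -0.0462]
```

View pics/w21.png

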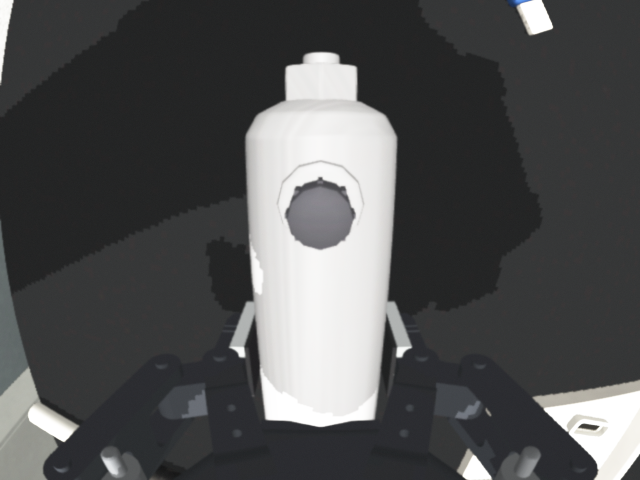

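```bash
cat >> cr.py <<'E'
OT=np.array([0,-.041,.015])
def seat(q,dz=0.,dx=0.,up=0.):
    R=cradleR(q[2]); o=np.array([q[0],q[1],.092])+R@np.array([dx,0,dz])+Z*up
    Rt=np.c_[-R[:,1],-R[:,2],R[:,0]]; return o-Rt@OT,Rt
E
python3 - <<'E'
from cr import *
s,p,R=st(); yaw=1.731; a=np.array([np.cos(yaw),np.sin(yaw),0]);n=np.array([a[1],-a[0],0])
p=np.array([.507,.180,-.0162]); R=mk(-Z,n); np.savez('cmd.npz',p=p,R=R)
c=cam('wrist'); print(proj(p+R@(OT+[0,-.043,.045]),c),proj(p+R@(OT+[0,0,.09]),c))
q=(.5595,-.2304,1.764)
print(seat(q,0)[0],seat(q,.2)[0])
pr([row(p,R,p+[0,0,.33],R,-1)])
p2=p+[0,0,.33]; P,Rt=seat(q,.2,up=.11); pr([row(p2,R,P,Rt,-1)])
P3,_=seat(q,.2); pr([row(P,Rt,P3,Rt,-1)])
E
```

```text
[[317.8154 220.3209]] [[319.3143  55.4781]]
[ 0.5581 -0.223   0.049 ] [ 0.5773 -0.3212  0.2222]
[0.0, -0.4125, 0.0, 0.0, 0.0, 0.0, -1.0]
[-0.0132, -0.023, -0.6324, 0.3333, -0.0205, 0.0055, -1.0]
[0.0, 0.1191, -0.0687, 0.0, 0.0, 0.0, -1.0]
```

carry_out(deltas=[0,-0.03,0,0,0,0,-1,0,-0.1,0,0,0,0,-1,0,-0.17,0,0,0,0,-1,0,-0.24,0,0,0,0,-1,0,-0.31,0,0,0,0,-1,0,-0.375,0,0,0,0,-1,0,-0.4125,0,0,0,0,-1,0,-0.4125,0,0,0,0,-1], force=80)

```text
time_s: 22.85
tcp_pos: [0.5083, 0.1808, 0.315]
tool_rot: [-0.704, 0.705, 0.057, -0.058]
wrist_force: [-0.8, -0.4, -5.2]
width: 0.0479
```

carry_out(deltas=[0,0,-0.05,0.03,0,0,-1,-0.003,-0.004,-0.12,0.06,0,0,-1,-0.004,-0.006,-0.19,0.1,-0.005,0,-1,-0.006,-0.01,-0.26,0.15,-0.01,0,-1,-0.008,-0.013,-0.33,0.2,-0.01,0,-1,-0.01,-0.016,-0.4,0.25,-0.015,0,-1,-0.012,-0.02,-0.47,0.3,-0.02,0.004,-1,-0.0132,-0.023,-0.54,0.3333,-0.0205,0.0055,-1,-0.0132,-0.023,-0.6,0.3333,-0.0205,0.0055,-1,-0.0132,-0.023,-0.6324,0.3333,-0.0205,0.0055,-1])

```text
time_s: 24.1
tcp_pos: [0.5778, -0.3246, 0.3276]
tool_rot: [0.862, -0.499, -0.043, 0.085]
wrist_force: [0.5, 1.2, -5.7]
width: 0.0478
```

carry_out(deltas=[0,0,0,0,0,0,-1])

```text
time_s: 24.22
tcp_pos: [0.5779, -0.3237, 0.3279]
tool_rot: [0.862, -0.499, -0.043, 0.085]
wrist_force: [0.1, -0.3, -5.0]
width: 0.0481
```

```bash
python3 - <<'E'
from cr import *
savec([0,-.4125,0,0,0,0]); savec([-0.0132, -0.023, -0.6324, 0.3333, -0.0205, 0.0055])
s,p,R=st(); pc,Rc=loadc(); print(s['time_s'],s['width'],s['wrist_force'],p,pc,Rn.from_matrix(R.T@Rc).as_rotvec(degrees=True),s['joint_pos'])
c=cam('wrist'); im=ctrl.camera('wrist')[:,:,::-1].copy(); cv2.imwrite('pics/w22.png',im)
v=im.copy(); draw(v,c,(.5595,-.2304,1.764),[0,0],1,1.75); cv2.imwrite('pics/o22.png',v)
cs=cam('side');im=ctrl.camera('side')[:,:,::-1].copy(); cv2.imwrite('pics/s22.png',im); cv2.imwrite('pics/s22c.png',cv2.resize(im[100:350,300:560],None,fx=2.4,fy=2.4))
ct=cam('top');im=ctrl.camera('top')[:,:,::-1].copy(); cv2.imwrite('pics/t22.png',im)
E
```

```text
24.225 0.048129349171662374 [ 0.0901 -0.3414 -5.0386] [ 0.5779 -0.3237  0.3279] [ 0.5773 -0.3211  0.3322] [ 0.0512 -0.4322 -0.4935] [ 0.6093  0.6091  0.0056  1.3847 -0.3489  1.5498  0.8817]
```

View pics/o22.png

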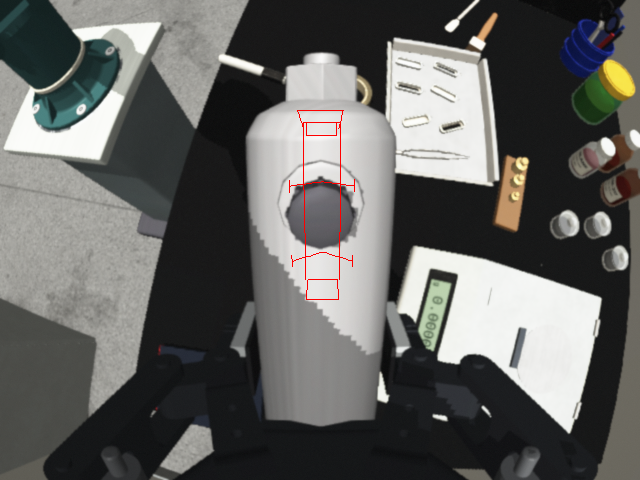

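View pics/s22c.png

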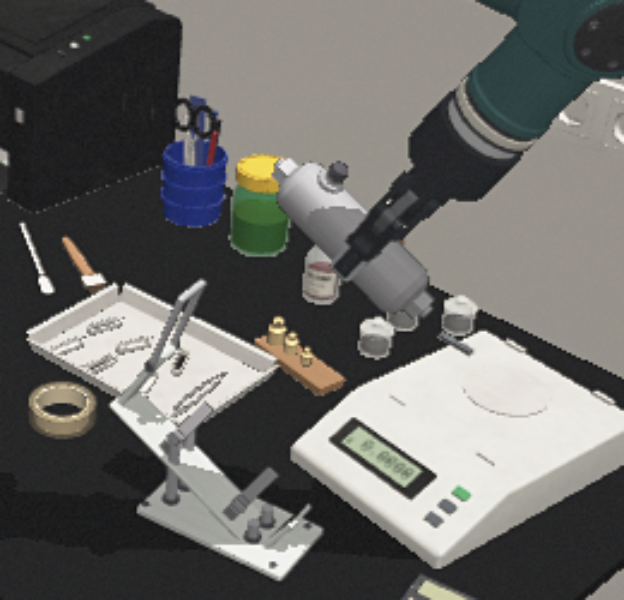

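```bash
python3 - <<'E'
from cr import *
s=cv2.imread("pics/side0.png"); t=cv2.imread("pics/top0.png"); q=(.5595,-.2304,1.764)
v=cv2.resize(s[210:340,335:445],None,fx=4.6,fy=4.6,interpolation=cv2.INTER_CUBIC); draw(v,cam('side'),q,[335,210],4.6,1.75); cv2.imwrite('pics/o4.png',v)
v=cv2.resize(t[185:240,335:405],None,fx=11,fy=11,interpolation=cv2.INTER_CUBIC); draw(v,cam('top'),q,[335,185],11,1.75); cv2.imwrite('pics/o5.png',v)
E
```

```text
(no output)
```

View pics/o4.png

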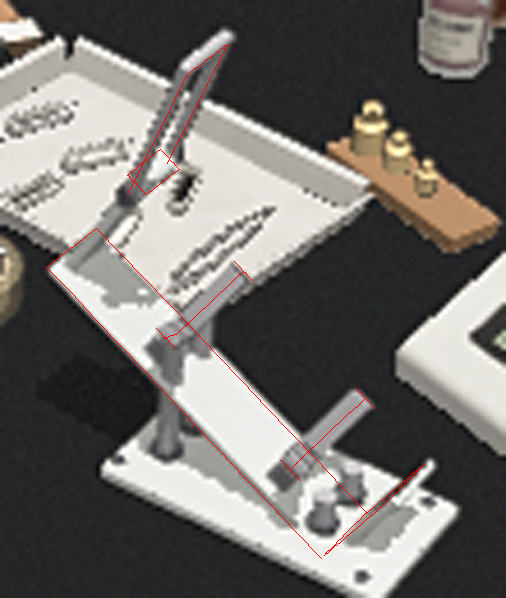

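View pics/o5.png

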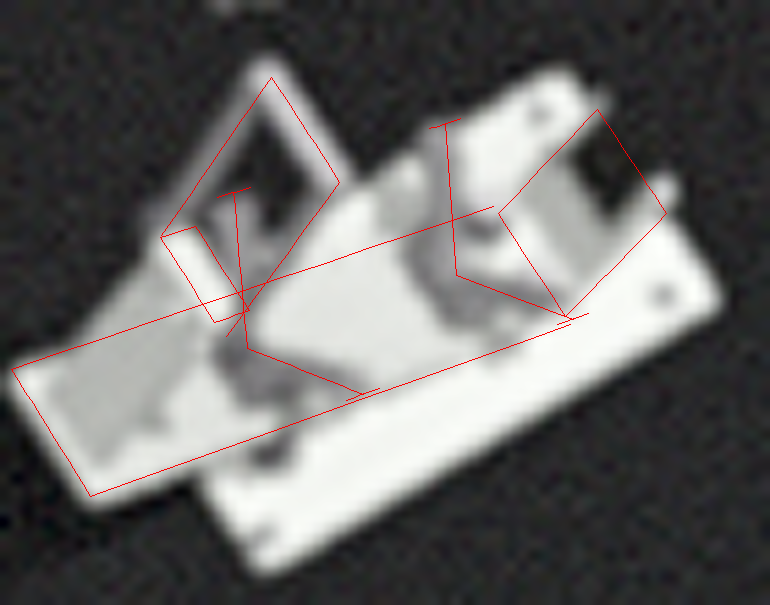

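```bash
python3 - <<'E'
from cr import *
s,p,R=st(); print(p); np.savez('cmd.npz',p=p,R=R); q=(.5595,-.2304,1.764)
for dz in(.2,.12,.04): P,Rt=seat(q,dz,dx=.004); pr([row(p,R,P,Rt,-1)])
E
```

```text
[ 0.5793 -0.3184  0.331 ]
[-0.0023, 0.1162, -0.0658, -0.0013, 0.0001, -0.0052, -1.0]
[-0.0014, 0.2162, -0.066, -0.0013, 0.0001, -0.0052, -1.0]
[-0.0006, 0.3162, -0.0662, -0.0013, 0.0001, -0.0052, -1.0]
```

```bash
python3 - <<'E'
from cr import *
yaw=1.731; a=np.array([np.cos(yaw),np.sin(yaw),0]);n=np.array([a[1],-a[0],0])
np.savez('cmd.npz',p=np.array([.507,.180,-.0162]),R=mk(-Z,n)); savec([0,-.4125,0,0,0,0]); savec([-0.0132, -0.023, -0.6324, 0.3333, -0.0205, 0.0055])
p,R=loadc();q=(.5595,-.2304,1.764)
for dz in(.2,.12,.04): P,Rt=seat(q,dz,dx=.004); pr([row(p,R,P,Rt,-1)])
E
```

```text
[-0.0, 0.1191, -0.0638, 0.0, -0.0, 0.0, -1.0]
[-0.0, 0.2191, -0.0638, 0.0, -0.0, 0.0, -1.0]
[-0.0, 0.3191, -0.0638, 0.0, -0.0, 0.0, -1.0]
```

carry_out(deltas=[0,0.06,-0.032,0,0,0,-1,0,0.1191,-0.0638,0,0,0,-1,0,0.17,-0.0638,0,0,0,-1,0,0.22,-0.0638,0,0,0,-1,0,0.27,-0.0638,0,0,0,-1,0,0.31,-0.0638,0,0,0,-1,0,0.3191,-0.0638,0,0,0,-1,0,0.3191,-0.0638,0,0,0,-1])

```text
time_s: 25.38
tcp_pos: [0.5631, -0.2385, 0.087]
tool_rot: [0.861, -0.499, -0.048, 0.086]
wrist_force: [0.5, 0.2, -4.9]
width: 0.0478
```

```bash
cat >> cr.py <<'E'
def cyldraw(im,c,o,Rc,off,f,col=(0,255,0)):
    "o origin, Rc columns cyl x,y,z"
    t=np.linspace(0,2*np.pi,30); S=[]
    for L,r in((-.09,.011),(-.062,.025),(.062,.025),(.09,.011)): S.append(np.c_[np.full(30,L),r*np.cos(t),r*np.sin(t)])
    S.append(np.c_[.045+.008*np.cos(t),.008*np.sin(t),np.full(30,.043)]); S.append(np.array([[-.09,0,0],[.09,0,0]]))
    for P in S: cv2.polylines(im,[((proj(o+P@Rc.T,c)-off+.5)*f).astype(int)],False,col,1)
E
python3 - <<'E'
from cr import *
savec([0,.3191,-.0638,0,0,0])
s,p,R=st(); pc,Rc=loadc(); print(s['time_s'],s['width'],s['wrist_force'],p,pc,Rn.from_matrix(R.T@Rc).as_rotvec(degrees=True))
q=(.5595,-.2304,1.764); CR=cradleR(q[2]); o=pc+Rc@OT
cs=cam('side');im=ctrl.camera('side')[:,:,::-1].copy(); cv2.imwrite('pics/s23.png',im)
v=cv2.resize(im[190:345,325:465],None,fx=4,fy=4,interpolation=cv2.INTER_CUBIC); cv2.imwrite('pics/s23c.png',v); draw(v,cs,q,[325,190],4,1.75); cyldraw(v,cs,o,CR,[325,190],4); cv2.imwrite('pics/o23.png',v)
ct=cam('top');im=ctrl.camera('top')[:,:,::-1].copy(); cv2.imwrite('pics/t23.png',im)
v=cv2.resize(im[150:250,310:430],None,fx=6,fy=6,interpolation=cv2.INTER_CUBIC); draw(v,ct,q,[310,150],6,1.75); cyldraw(v,ct,o,CR,[310,150],6); cv2.imwrite('pics/o23t.png',v)
im=ctrl.camera('wrist')[:,:,::-1].copy(); cv2.imwrite('pics/w23.png',im)
E
```

```text
25.375 0.04783079136077462 [ 0.4636  0.2473 -4.9023] [ 0.5631 -0.2385  0.087 ] [ 0.5613 -0.2392  0.0856] [ 0.102   0.0832 -0.2973]
```

View pics/o23.png

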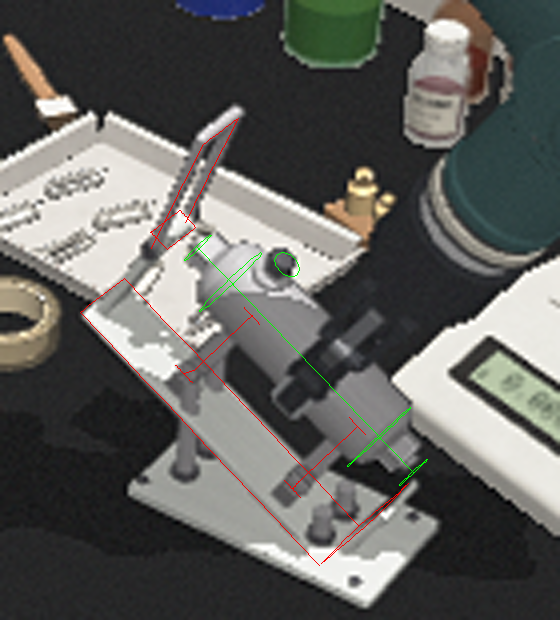

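View pics/o23t.png

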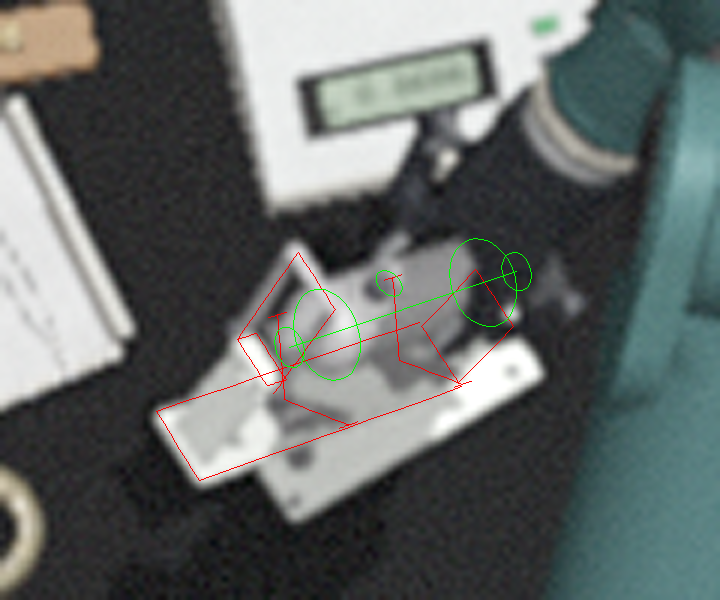

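View pics/w23.png

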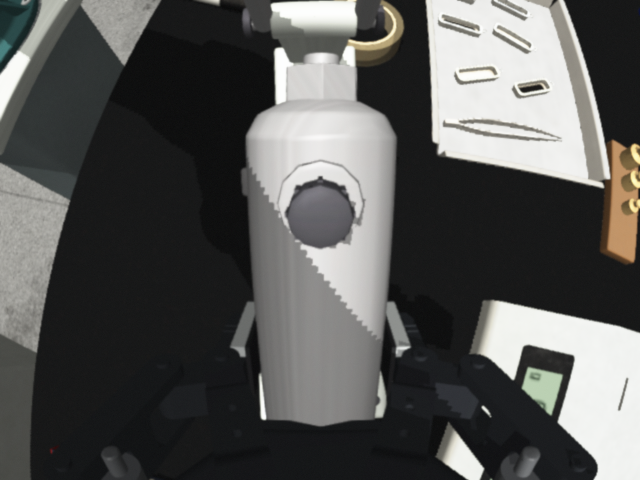

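```bash
python3 - <<'E'
from cr import *
c=cam('wrist'); im=cv2.imread('pics/w23.png'); q=(.5595,-.2304,1.764)
v=im.copy(); draw(v,c,q,[0,0],1,1.75); v=cv2.resize(v[0:260,200:440],None,fx=3,fy=2.3); cv2.imwrite('pics/o24.png',v)
CR=cradleR(q[2]); o=np.array([q[0],q[1],.092])
for l in([.112,0,.0295],[.119,.023,-.049],[.119,-.023,-.049]): print(l,proj(o+CR@l,c))
E
```

```text
[0.112, 0, 0.0295] [[312.84    15.0741]]
[0.119, 0.023, -0.049] [[275.4562  41.9052]]
[0.119, -0.023, -0.049] [[356.2269  41.6262]]
```

View pics/o24.png

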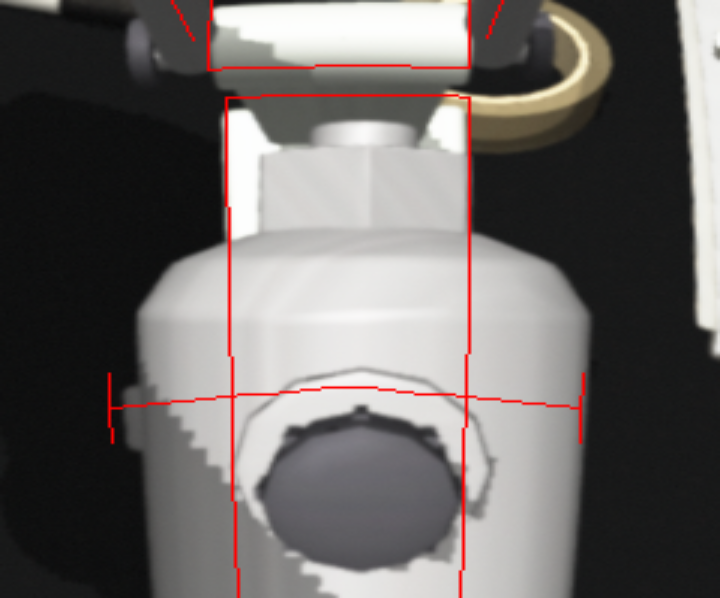

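```bash
python3 - <<'E'
from cr import *
s,p,R=st(); c=cam('wrist'); pc,Rc=loadc(); q=(.5595,-.2304,1.764); CR=cradleR(q[2]); o=np.array([q[0],q[1],.092])
Cw=-c['R'].T@c['t']; Rcam=c['R'].T  # tool from camera
M=np.array([[1,-.0001,.0011],[-.0011,-.3192,.9477],[.0002,-.9477,-.3192]]); Rt=Rcam@M.T; pt=Cw-Rt@np.array([0,-.1658,.0817])
for n,(P,RR) in dict(meas=(p,R),cmd=(pc,Rc),cam=(pt,Rt)).items():
    print(n,P,[np.round(RR.T@(o+CR@np.array(l)-P),4) for l in([0,0,0],[.112,0,.0295])], Rn.from_matrix(Rc.T@RR).as_rotvec(degrees=True))
E
```

```text
meas [ 0.5639 -0.2405  0.088 ] [array([-0.0023,  0.0019,  0.0114]), array([-0.0023, -0.0281,  0.1232])] [-0.2549 -0.0341  0.1499]
cmd [ 0.5613 -0.2392  0.0856] [array([-0.   , -0.001,  0.011]), array([-0.    , -0.0305,  0.123 ])] [0. 0. 0.]
cam [ 0.564  -0.2401  0.0882] [array([-0.0025,  0.0019,  0.0109]), array([-0.0025, -0.028 ,  0.1228])] [-0.198  -0.0502  0.178 ]
```

carry_out(deltas=[-0.0029,0.015,0,0,0,0,-1,-0.0029,0.03,0,0,0,0,-1,-0.0029,0.042,0,0,0,0,-1,-0.0029,0.042,0,0,0,0,-1])

```text
time_s: 26.02
tcp_pos: [0.5568, -0.2222, 0.0569]
tool_rot: [0.862, -0.498, -0.047, 0.086]
wrist_force: [-0.4, -0.3, -5.6]
width: 0.048
```

```bash
python3 - <<'E'
from cr import *
savec([-.0029,.042,0,0,0,0])
s,p,R=st(); pc,Rc=loadc(); q=(.5595,-.2304,1.764); CR=cradleR(q[2]); o=np.array([q[0],q[1],.092])
print(s['time_s'],s['wrist_force'],p,pc,R.T@(o-p),Rc.T@(o-pc))
cs=cam('side');im=ctrl.camera('side')[:,:,::-1].copy(); cv2.imwrite('pics/s25.png',im)
v=cv2.resize(im[190:345,325:465],None,fx=4,fy=4,interpolation=cv2.INTER_CUBIC); cv2.imwrite('pics/s25c.png',v)
im=ctrl.camera('wrist')[:,:,::-1].copy(); cv2.imwrite('pics/w25.png',im)
E
```

```text
26.025 [-0.4082 -0.274  -5.6215] [ 0.5568 -0.2222  0.0569] [ 0.5558 -0.2232  0.0565] [ 0.0008 -0.0347  0.0101] [ 0.0023 -0.0346  0.011 ]
```

View pics/s25c.png

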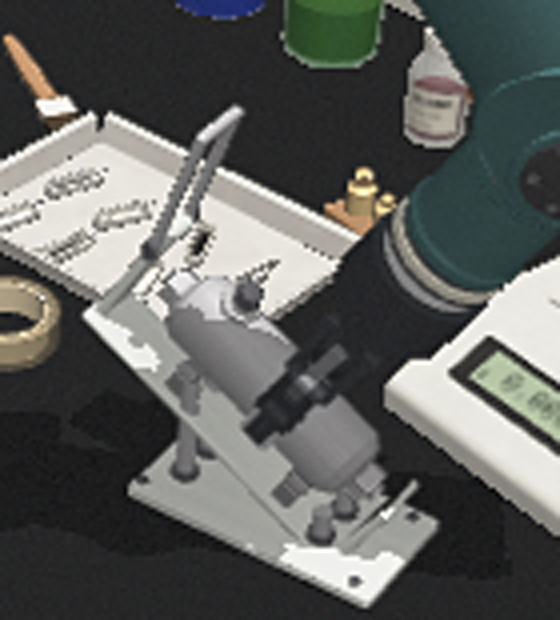

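View pics/w25.png

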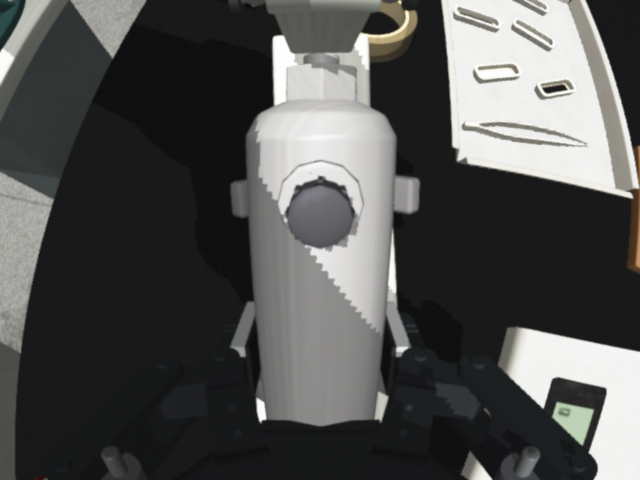

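carry_out(deltas=[0.001,0.003,0,0,0,0,-1,0.001,0.005,0,0,0,0,-1])

```text
time_s: 26.38
tcp_pos: [0.5582, -0.2213, 0.0544]
tool_rot: [0.861, -0.499, -0.048, 0.085]
wrist_force: [1.3, -0.8, -1.6]
width: 0.048
```

carry_out(deltas=[0,0.002,0,0,0,0,-1,0,0.002,0,0,0,0,-1])

```text
time_s: 26.62
tcp_pos: [0.5587, -0.2209, 0.0535]
tool_rot: [0.861, -0.499, -0.048, 0.085]
wrist_force: [3.7, -2.0, 0.6]
width: 0.048
```

carry_out(deltas=[0.002,0.0,0,0,0,0,-1,0.002,0.0,0,0,0,0,-1])

```text
time_s: 26.88
tcp_pos: [0.5588, -0.2207, 0.0534]
tool_rot: [0.861, -0.499, -0.047, 0.086]
wrist_force: [-0.1, -3.0, 3.9]
width: 0.0483
```

carry_out(deltas=[0,0.002,0,0,0,0,-1,0,0.002,0,0,0,0,-1])

```text
time_s: 27.12
tcp_pos: [0.5589, -0.2207, 0.0531]
tool_rot: [0.861, -0.499, -0.048, 0.086]
wrist_force: [-1.1, -4.8, 10.1]
width: 0.0479
```

carry_out(deltas=[0,-0.001,-0.002,0,0,0,-1,0,-0.001,-0.004,0,0,0,-1,0,-0.001,-0.004,0,0,0,-1])

```text
time_s: 27.5
tcp_pos: [0.559, -0.2206, 0.053]
tool_rot: [0.862, -0.496, -0.048, 0.087]
wrist_force: [-1.1, -3.4, 13.3]
width: 0.048
```

carry_out(deltas=[0,0,-0.002,0,0,0,-1,0,0,-0.003,0,0,0,-1,0,0,-0.003,0,0,0,-1])

```text
time_s: 27.88
tcp_pos: [0.5592, -0.2206, 0.0528]
tool_rot: [0.863, -0.495, -0.048, 0.088]
wrist_force: [-1.9, -0.1, 16.2]
width: 0.0477
```

carry_out(deltas=[0,-0.003,0,0,0,0,-1,0,-0.003,0,0,0,0,-1])

```text
time_s: 28.12
tcp_pos: [0.56, -0.223, 0.0518]
tool_rot: [0.862, -0.497, -0.047, 0.086]
wrist_force: [0.9, 1.6, 4.4]
width: 0.0479
```

```bash
python3 - <<'E'
from cr import *
for r in ([.001,.005,0,0,0,0],[0,.002,0,0,0,0],[.002,0,0,0,0,0],[0,.002,0,0,0,0],[0,-.001,-.004,0,0,0],[0,0,-.003,0,0,0],[0,-.003,0,0,0,0]): savec(r)
s,p,R=st(); pc,Rc=loadc(); q=(.5595,-.2304,1.764); CR=cradleR(q[2]); o=np.array([q[0],q[1],.092])
print(s['time_s'],s['wrist_force'],p,pc,R.T@(o-p),Rc.T@(o-pc))
cs=cam('side');im=ctrl.camera('side')[:,:,::-1].copy(); cv2.imwrite('pics/s26.png',im)
v=cv2.resize(im[250:345,345:465],None,fx=6,fy=6,interpolation=cv2.INTER_CUBIC); cv2.imwrite('pics/s26c.png',v); draw(v,cs,q,[345,250],6,1.75);cyldraw(v,cs,o,CR,[345,250],6); cv2.imwrite('pics/o26.png',v)
E
```

```text
28.125 [0.8885 1.6405 4.3671] [ 0.56   -0.223   0.0518] [ 0.5587 -0.2255  0.0502] [-0.0021 -0.0383  0.014 ] [-0.0001 -0.0386  0.0166]
```

View pics/s26c.png

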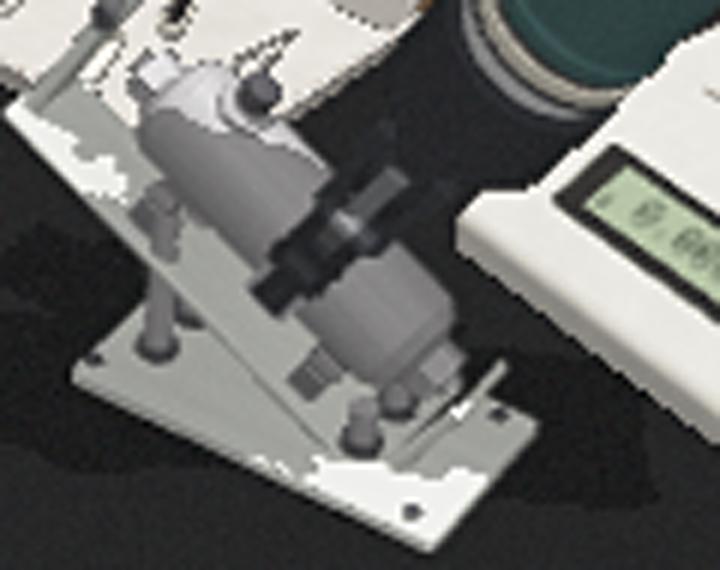

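View pics/o26.png

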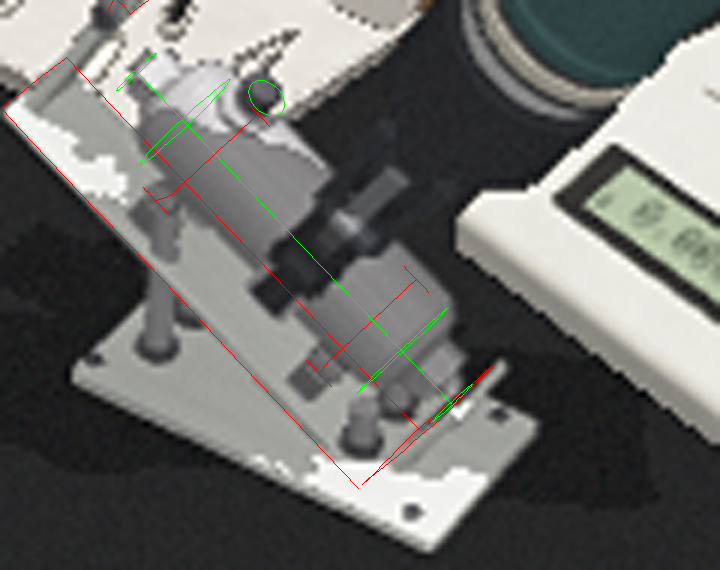

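carry_out(deltas=[0,0,0,0,0,0,0.25,0,0,0,0,0,0,0.4,0,0,0,0,0,0,1,0,0,0,0,0,0,1,0,0,0,0,0,0,1])

```text
time_s: 28.8
tcp_pos: [0.5597, -0.2255, 0.0512]
tool_rot: [0.861, -0.498, -0.047, 0.086]
wrist_force: [0.3, 0.3, -0.6]
width: 0.085
```

```bash
python3 - <<'E'
from cr import *
s,p,R=st(); print(s['time_s'],s['wrist_force'],p,s['width'])
cs=cam('side');im=ctrl.camera('side')[:,:,::-1].copy(); cv2.imwrite('pics/s27.png',im)
v=cv2.resize(im[250:345,345:465],None,fx=6,fy=6,interpolation=cv2.INTER_CUBIC); cv2.imwrite('pics/s27c.png',v)
im=ctrl.camera('wrist')[:,:,::-1].copy(); cv2.imwrite('pics/w27.png',im)
E
```

```text
28.8 [ 0.3452  0.3426 -0.6316] [ 0.5597 -0.2255  0.0512] 0.08502890936678888
```

View pics/s27c.png

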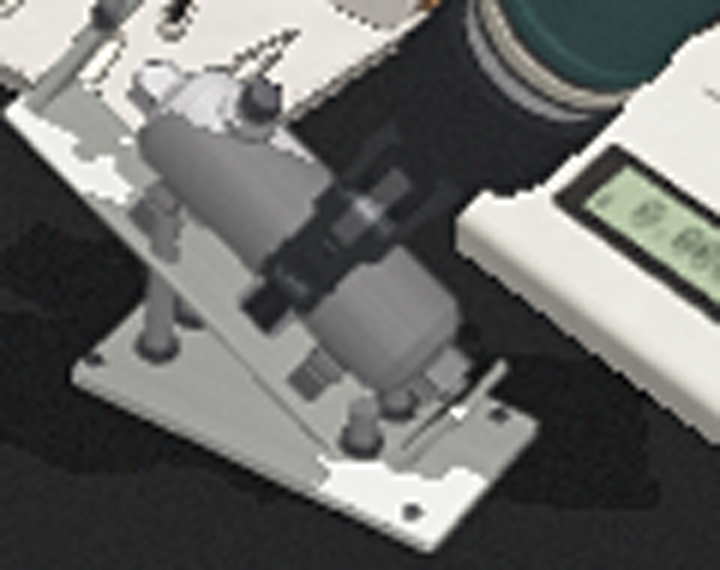

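View pics/w27.png

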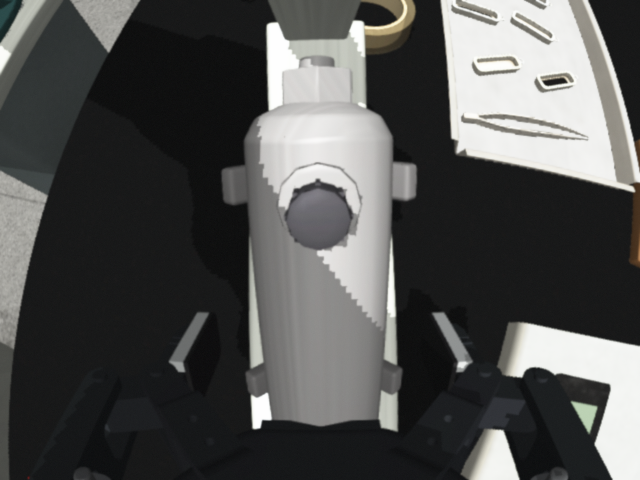

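carry_out(deltas=[0,-0.03,0,0,0,0,1,0,-0.08,0,0,0,0,1,0,-0.15,0,0,0,0,0.5,0,-0.22,0,0,0,0,-1,0,-0.23,0,0,0,0,-1,0,-0.23,0,0,0,0,-1,0,-0.23,0,0,0,0,-1])

```text
time_s: 29.78
tcp_pos: [0.5774, -0.3132, 0.2091]
tool_rot: [0.862, -0.497, -0.046, 0.087]
wrist_force: [0.2, -0.4, -0.2]
width: 0.0001
```

```bash
python3 - <<'E'
from cr import *
savec([0,-.23,0,0,0,0])
s,p,R=st(); pc,Rc=loadc(); print(s['time_s'],s['wrist_force'],p,pc,s['width'],Rn.from_matrix(R.T@Rc).as_rotvec(degrees=True))
q=(.5595,-.2304,1.764); CR=cradleR(q[2]); o=np.array([q[0],q[1],.092])
c=cam('wrist');im=ctrl.camera('wrist')[:,:,::-1].copy(); cv2.imwrite('pics/w28.png',im); s,p,R=st(); print(p)
v=im.copy(); draw(v,c,q,[0,0],1,1.75); cyldraw(v,c,o,CR,[0,0],1); cv2.imwrite('pics/o28.png',v[0:400,120:520])
cs=cam('side');im=ctrl.camera('side')[:,:,::-1].copy(); cv2.imwrite('pics/s28.png',im)
v=cv2.resize(im[200:345,340:460],None,fx=5,fy=5,interpolation=cv2.INTER_CUBIC);  draw(v,cs,q,[340,200],5,1.75);cyldraw(v,cs,o,CR,[340,200],5); cv2.imwrite('pics/o28s.png',v)
E
```

```text
29.775 [ 0.1799 -0.388  -0.2066] [ 0.5774 -0.3132  0.2091] [ 0.5763 -0.3158  0.2096] 7.212395968571665e-05 [-0.1193  0.0223 -0.4557]
[ 0.5774 -0.3132  0.209 ]
```

View pics/w28.png

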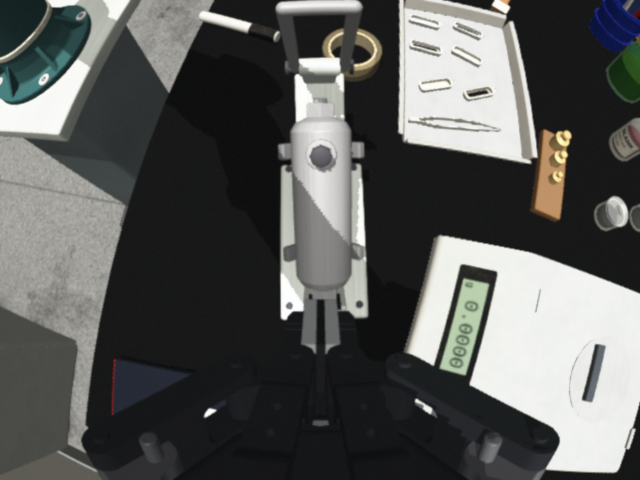

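View pics/o28.png

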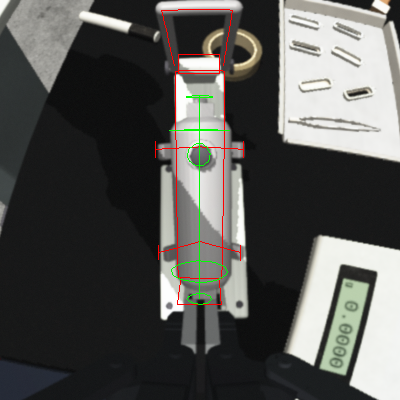

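View pics/o28s.png

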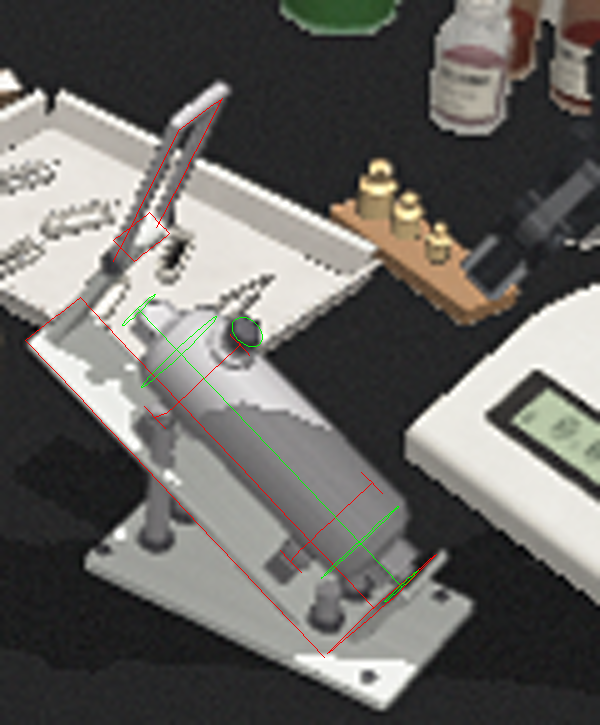

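```bash
python3 - <<'E'
from cr import *
s,p,R=st(); pc,Rc=loadc(); q=(.5595,-.2304,1.764); CR=cradleR(q[2]); o=np.array([q[0],q[1],.092])
for P,RR in((p,R),(pc,Rc)): print(CR.T@(P-.0228*RR[:,1]-o), CR.T@RR)
E
```

```text
[-0.015  -0.0019  0.1667] [[ 0.0004  0.0018  1.    ]
 [-1.      0.0078  0.0004]
 [-0.0078 -1.      0.0018]]
[-0.0166 -0.0001  0.1682] [[-0. -0.  1.]
 [-1. -0. -0.]
 [ 0. -1. -0.]]
```

carry_out(deltas=[0,0,0.07,0,0,0,-1,0,0,0.14,0,0,0,-1,0,0,0.21,0,0,0,-1,0,0,0.2225,0,0,0,-1,0,0.06,0.2225,0,0,0,-1,0,0.075,0.2225,0,0,0,-1,0,0.075,0.2225,0,0,0,-1])

```text
time_s: 30.75
tcp_pos: [0.542, -0.1346, 0.2464]
tool_rot: [0.862, -0.498, -0.046, 0.086]
wrist_force: [-0.1, -0.4, 0.2]
width: 0.0
```

```bash
python3 - <<'E'
from cr import *
savec([0,.075,.2225,0,0,0])
s,p,R=st(); pc,Rc=loadc(); q=(.5595,-.2304,1.764); CR=cradleR(q[2]); o=np.array([q[0],q[1],.092])
print(s['time_s'],s['wrist_force'],[CR.T@(P-.0228*RR[:,1]-o) for P,RR in((p,R),(pc,Rc))],s['joint_pos'])
im=ctrl.camera('wrist')[:,:,::-1].copy(); cv2.imwrite('pics/w29.png',im)
im=ctrl.camera('side')[:,:,::-1].copy(); cv2.imwrite('pics/s29.png',cv2.resize(im[160:345,320:470],None,fx=4,fy=3.2,interpolation=cv2.INTER_CUBIC))
E
```

```text
30.75 [-0.0506 -0.4295  0.1594] [array([ 0.1615, -0.0014,  0.1078]), array([ 0.1614, -0.0001,  0.1082])] [ 0.45    0.5009 -0.0627  1.7935 -0.4277  1.1939  0.8138]
```

View pics/w29.png

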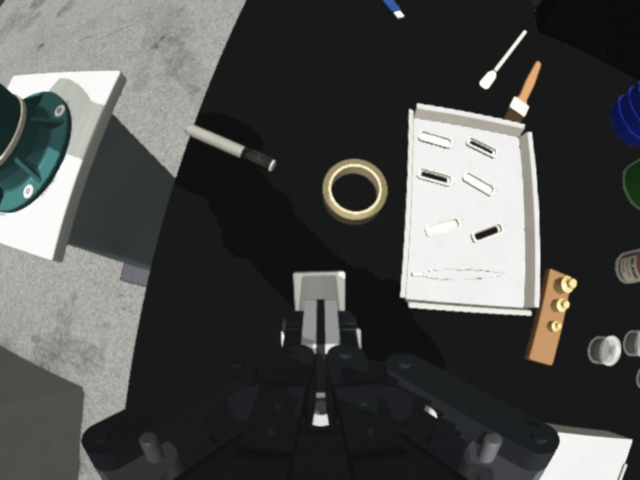

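View pics/s29.png

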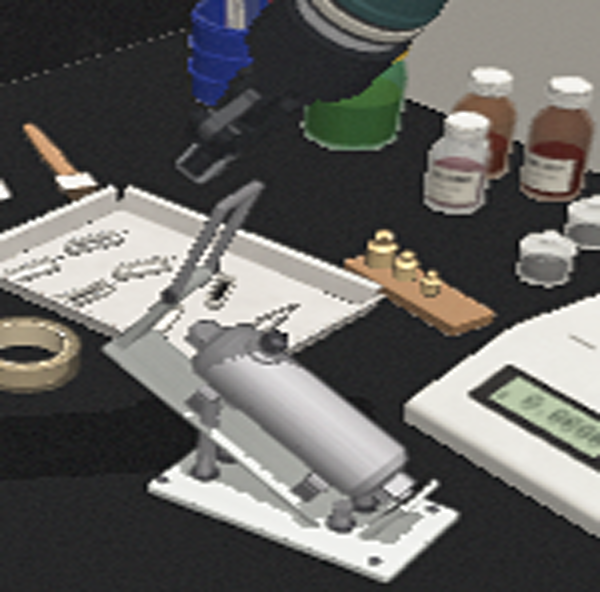

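carry_out(deltas=[0,0.01,0,0,0,0,-1,0,0.01,-0.015,0,0,0,-1,0,0.01,-0.03,0,0,0,-1,0,0.01,-0.045,0,0,0,-1,0,0.01,-0.06,0,0,0,-1,0,0.01,-0.075,0,0,0,-1,0,0.01,-0.08,0,0,0,-1,0,0.01,-0.08,0,0,0,-1])

```text
time_s: 31.85
tcp_pos: [0.5524, -0.1853, 0.2084]
tool_rot: [0.861, -0.498, -0.047, 0.086]
wrist_force: [0.9, -0.5, -0.1]
width: 0.0002
```

```bash
python3 - <<'E'
from cr import *
savec([0,.01,-.08,0,0,0])
s,p,R=st(); pc,Rc=loadc(); q=(.5595,-.2304,1.764); CR=cradleR(q[2]); o=np.array([q[0],q[1],.092])
print(s['time_s'],s['wrist_force'],[CR.T@(P-.0228*RR[:,1]-o) for P,RR in((p,R),(pc,Rc))])
im=ctrl.camera('wrist')[:,:,::-1].copy(); cv2.imwrite('pics/w30.png',im)
im=ctrl.camera('side')[:,:,::-1].copy(); cv2.imwrite('pics/s30.png',cv2.resize(im[160:345,320:470],None,fx=4,fy=3.2,interpolation=cv2.INTER_CUBIC))
E
```

```text
31.85 [ 0.9068 -0.5443 -0.0559] [array([ 0.0977, -0.0019,  0.1008]), array([ 0.0974, -0.0001,  0.1002])]
```

View pics/w30.png

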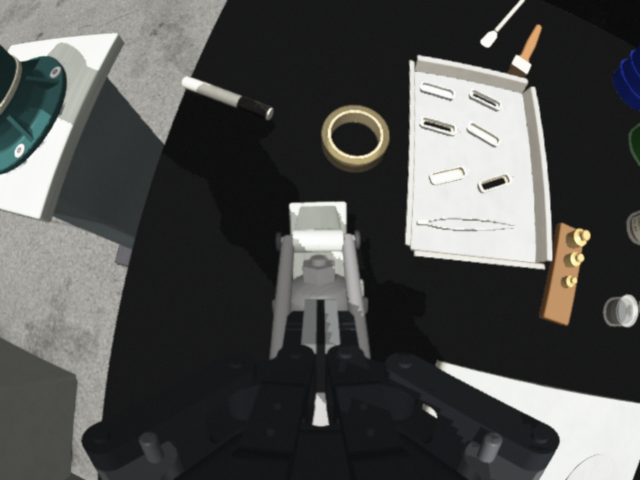

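View pics/s30.png

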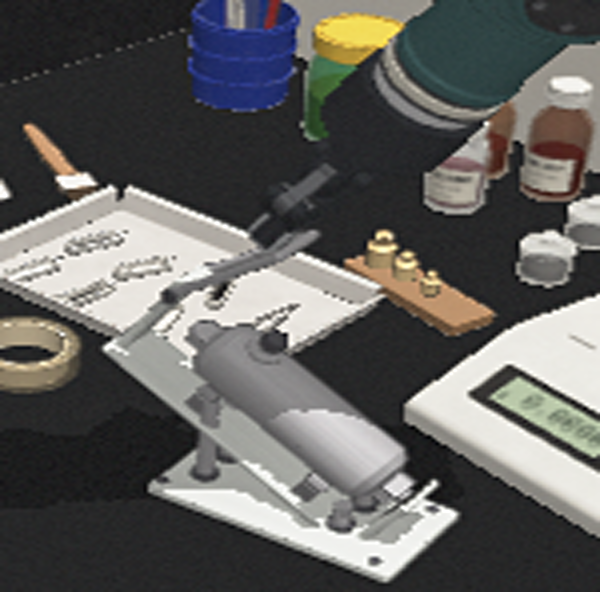

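carry_out(deltas=[0,-0.03,0.003,0,0,0,-1,0,-0.03,-0.0293,0,0,0,-1,0,-0.03,-0.0293,0,0,0,-1,0,-0.0185,-0.0343,0,0,0,-1,0,-0.0085,-0.0518,0,0,0,-1,0,0.004,-0.0668,0,0,0,-1,0,0.019,-0.0793,0,0,0,-1,0,0.019,-0.0793,0,0,0,-1])

```text
time_s: 32.95
tcp_pos: [0.5638, -0.2383, 0.162]
tool_rot: [0.858, -0.504, -0.048, 0.082]
wrist_force: [3.4, -10.9, 0.6]
width: 0.0001
```

```bash
python3 - <<'E'
from cr import *
savec([0,.019,-.0793,0,0,0])
s,p,R=st(); pc,Rc=loadc(); q=(.5595,-.2304,1.764); CR=cradleR(q[2]); o=np.array([q[0],q[1],.092])
print(s['time_s'],s['wrist_force'],[CR.T@(P-.0228*RR[:,1]-o) for P,RR in((p,R),(pc,Rc))])
im=ctrl.camera('wrist')[:,:,::-1].copy(); cv2.imwrite('pics/w31.png',im)
im=ctrl.camera('side')[:,:,::-1].copy(); cv2.imwrite('pics/s31.png',cv2.resize(im[160:345,320:470],None,fx=4,fy=3.2,interpolation=cv2.INTER_CUBIC))
E
```

```text
32.95 [  3.4478 -10.9313   0.6227] [array([ 0.0279, -0.0027,  0.0877]), array([ 0.034 , -0.0001,  0.085 ])]
```

View pics/w31.png

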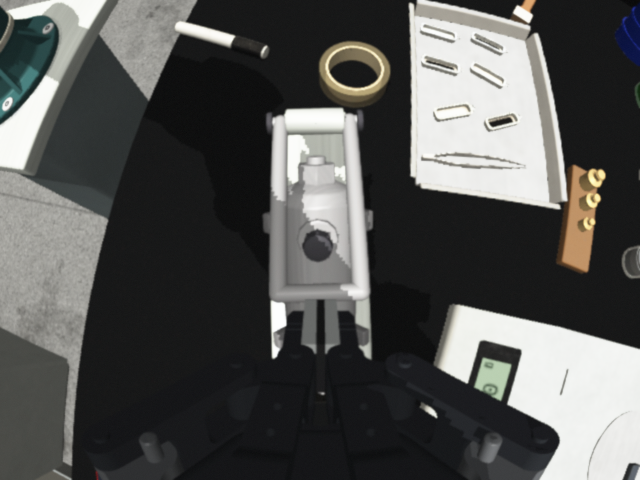

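View pics/s31.png

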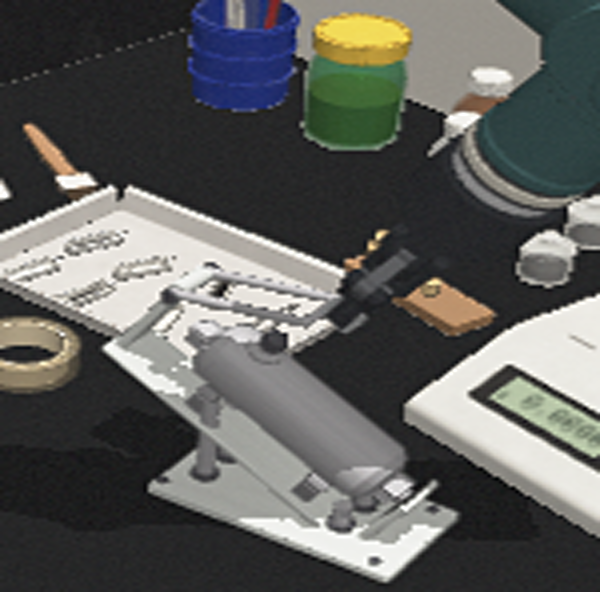

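carry_out(deltas=[0,-0.03,-0.002,0,0,0,-1,0,-0.03,0.015,0,0,0,-1,0,-0.025,0.015,0,0,0,-1,0,-0.015,0.015,0,0,0,-1,0,-0.0038,0.0125,0,0,0,-1,0,0.0038,0.0063,0,0,0,-1,0,0.0038,0.0063,0,0,0,-1])

```text
time_s: 33.92
tcp_pos: [0.5597, -0.2257, 0.1625]
tool_rot: [0.862, -0.498, -0.046, 0.086]
wrist_force: [-0.3, -0.4, -0.1]
width: 0.0
```

```bash
python3 - <<'E'
from cr import *
savec([0,.0038,.0063,0,0,0])
s,p,R=st(); pc,Rc=loadc(); q=(.5595,-.2304,1.764); CR=cradleR(q[2]); o=np.array([q[0],q[1],.092])
print(s['time_s'],s['wrist_force'],[CR.T@(P-.0228*RR[:,1]-o) for P,RR in((p,R),(pc,Rc))])
im=ctrl.camera('wrist')[:,:,::-1].copy(); cv2.imwrite('pics/w32.png',im)
im=ctrl.camera('side')[:,:,::-1].copy(); cv2.imwrite('pics/s32.png',cv2.resize(im[160:345,320:470],None,fx=4,fy=3.2,interpolation=cv2.INTER_CUBIC))
E
```

```text
33.925 [-0.2556 -0.3586 -0.1403] [array([ 0.0392, -0.0012,  0.0816]), array([ 0.039 , -0.0001,  0.0819])]
```

View pics/w32.png

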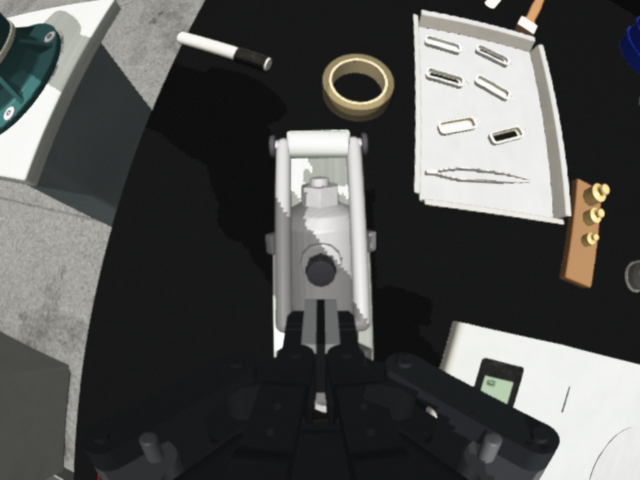

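View pics/s32.png

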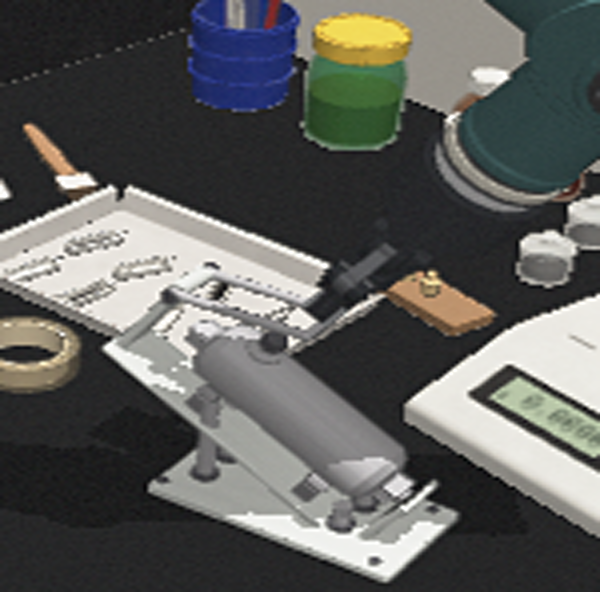

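```bash
python3 - <<'E'
from cr import *
im=ctrl.camera('side')[:,:,::-1].copy(); q=(.5595,-.2304,1.764); cs=cam('side')
v=cv2.resize(im[210:270,350:420],None,fx=10,fy=10,interpolation=cv2.INTER_CUBIC)
R=cradleR(q[2]); o=np.array([q[0],q[1],.092])
for th,col in((20,(0,0,255)),(30,(0,255,0)),(40,(255,0,0))):
    l=feats(np.deg2rad(th))[-1]; cv2.polylines(v,[((proj(o+l@R.T,cs)-[350,210]+.5)*10).astype(int)],False,col,1)
cv2.imwrite('pics/z32.png',v)
E
```

```text
(no output)
```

View pics/z32.png

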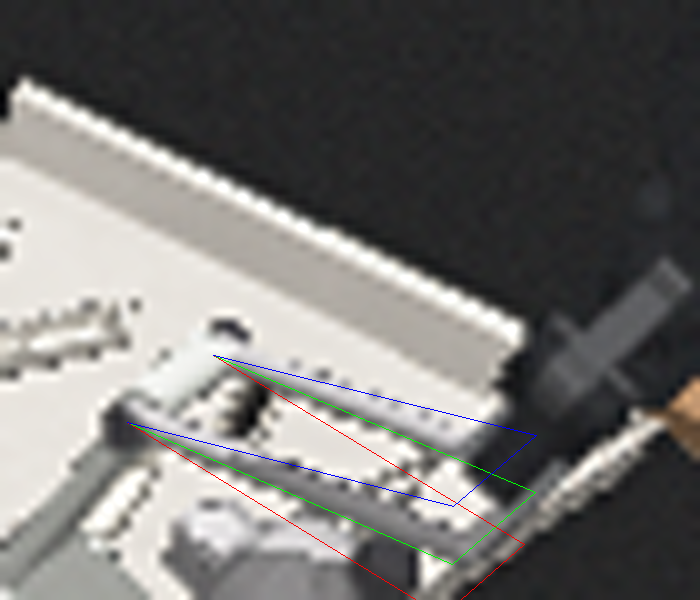

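carry_out(deltas=[0,0.005,-0.0035,0,0,0,-1,0,0.01,-0.0075,0,0,0,-1,0,0.0155,-0.01,0,0,0,-1,0,0.0206,-0.0125,0,0,0,-1,0,0.0265,-0.0153,0,0,0,-1,0,0.0319,-0.0175,0,0,0,-1,0,0.037,-0.0195,0,0,0,-1,0,0.0413,-0.0213,0,0,0,-1])

```text
time_s: 35.08
tcp_pos: [0.5599, -0.224, 0.1263]
tool_rot: [0.861, -0.498, -0.047, 0.086]
wrist_force: [-0.1, 0.4, -0.1]
width: 0.0002
```

```bash
python3 - <<'E'
from cr import *
savec([0,.0413,-.0213,0,0,0])
s,p,R=st(); pc,Rc=loadc(); q=(.5595,-.2304,1.764); CR=cradleR(q[2]); o=np.array([q[0],q[1],.092])
print(s['time_s'],s['wrist_force'],[CR.T@(P-.0228*RR[:,1]-o) for P,RR in((p,R),(pc,Rc))])
im=ctrl.camera('wrist')[:,:,::-1].copy(); cv2.imwrite('pics/w33.png',im)
im=ctrl.camera('side')[:,:,::-1].copy(); cv2.imwrite('pics/s33.png',cv2.resize(im[190:345,330:460],None,fx=5,fy=3.8,interpolation=cv2.INTER_CUBIC))
E
```

```text
35.075 [-0.0949  0.3783 -0.1054] [array([ 0.0226, -0.0017,  0.0494]), array([ 0.022 , -0.0001,  0.0489])]
```

View pics/w33.png

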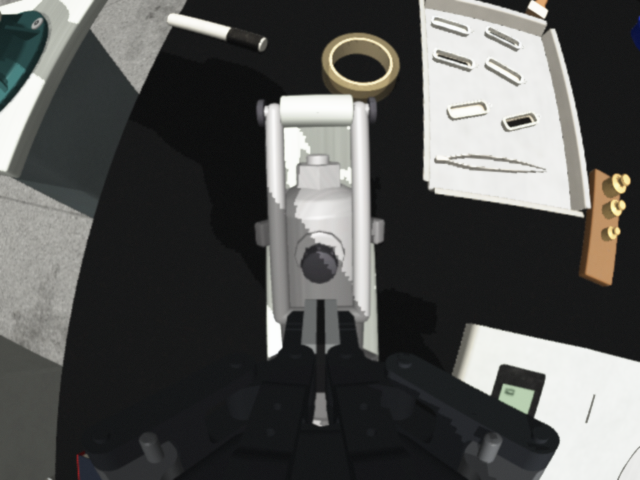

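View pics/s33.png

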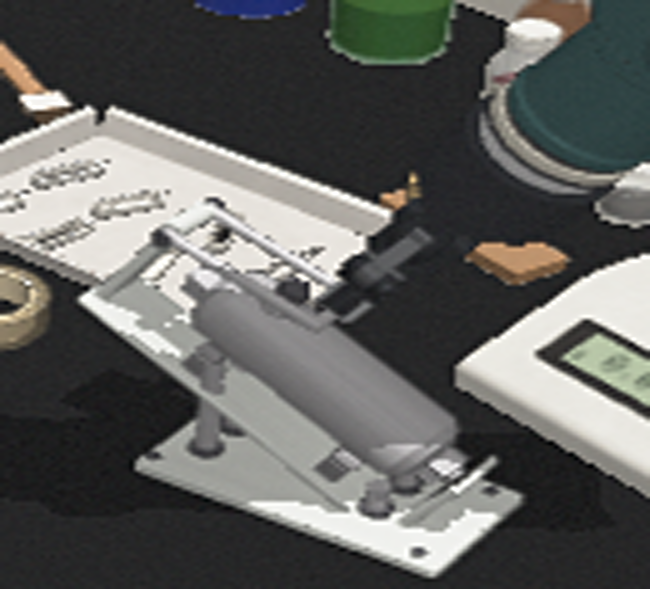

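carry_out(deltas=[0,0.004,-0.002,0,0,0,-1,0,0.008,-0.004,0,0,0,-1,0,0.012,-0.005,0,0,0,-1,0,0.016,-0.005,0,0,0,-1,0,0.018,-0.005,0,0,0,-1])

```text
time_s: 35.8
tcp_pos: [0.559, -0.2203, 0.1119]
tool_rot: [0.861, -0.498, -0.047, 0.086]
wrist_force: [-0.7, -0.5, -0.2]
width: 0.0002
```

carry_out(deltas=[0,0.002,0,0,0,0,-1,0,0.003,0,0,0,0,-1])

```text
time_s: 36.05
tcp_pos: [0.559, -0.22, 0.1111]
tool_rot: [0.861, -0.498, -0.047, 0.086]
wrist_force: [-2.8, -1.7, 7.8]
width: 0.0
```

carry_out(deltas=[0,0.001,0,0,0,0,-1,0,-0.01,0,0,0,0,-1,0,-0.05,0,0,0,0,-1,0,-0.12,0,0,0,0,-1,0,-0.18,0,0,0,0,-1,0,-0.18,-0.05,0,0,0,-1])

```text
time_s: 36.8
tcp_pos: [0.584, -0.3255, 0.2211]
tool_rot: [0.86, -0.501, -0.052, 0.084]
wrist_force: [0.6, 0.7, -1.6]
width: -0.0002
```

```bash
python3 - <<'E'
from cr import *
s,p,R=st(); print(s['time_s'],s['wrist_force'],p)
q=(.5595,-.2304,1.764); CR=cradleR(q[2]); o=np.array([q[0],q[1],.092])
c=cam('wrist');im=ctrl.camera('wrist')[:,:,::-1].copy(); cv2.imwrite('pics/w34.png',im)
im=ctrl.camera('side')[:,:,::-1].copy(); cs=cam('side')
v=cv2.resize(im[215:340,340:450],None,fx=4.7,fy=4.7,interpolation=cv2.INTER_CUBIC); cv2.imwrite('pics/s34.png',v)
v=v.copy()
for th,col in((0,(0,255,0)),(6,(0,0,255))):
    l=feats(np.deg2rad(th))[-1]; cv2.polylines(v,[((proj(o+l@CR.T,cs)-[340,215]+.5)*4.7).astype(int)],False,col,1)
cyldraw(v,cs,o,CR,[340,215],4.7,(255,255,0)); cv2.imwrite('pics/o34.png',v)
E
```

```text
36.8 [ 0.6251  0.6998 -1.5774] [ 0.584  -0.3255  0.2211]
```

View pics/w34.png

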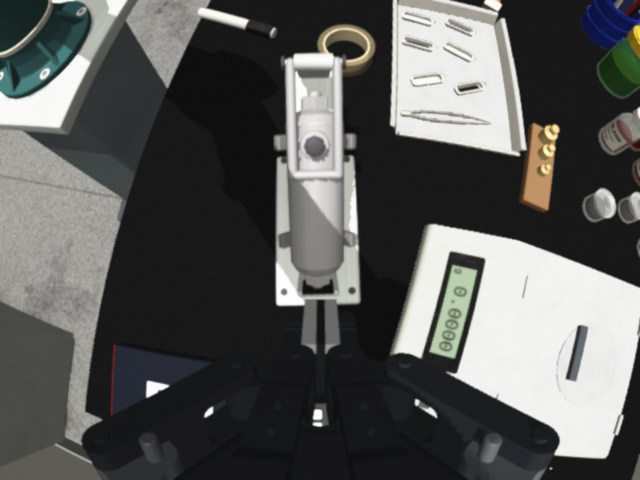

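View pics/s34.png

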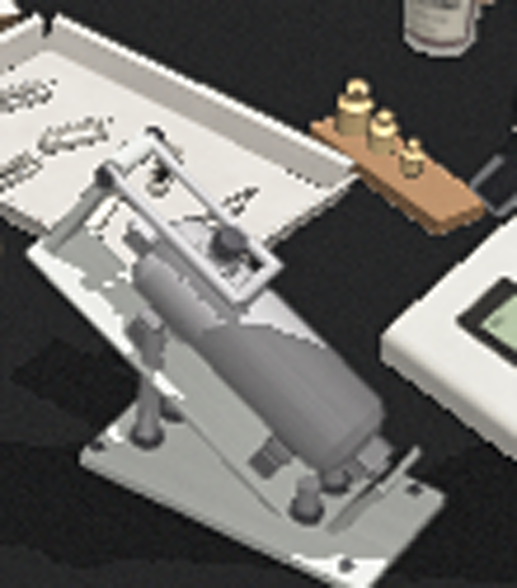

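View pics/o34.png

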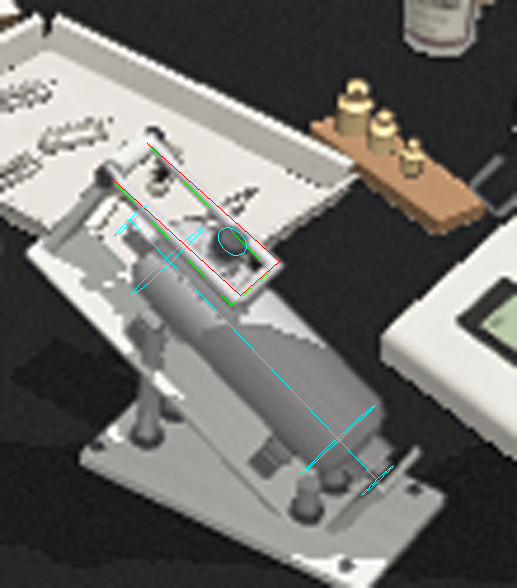

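```bash
python3 - <<'E'
from cr import *
im=cv2.imread('pics/w34.png'); c=cam('wrist'); q=(.5595,-.2304,1.764); CR=cradleR(q[2]); o=np.array([q[0],q[1],.092])
v=cv2.resize(im[255:310,280:360],None,fx=9,fy=9,interpolation=cv2.INTER_CUBIC); cv2.imwrite('pics/z34.png',v)
v=cv2.resize(im[30:310,250:390],None,fx=4,fy=2.14,interpolation=cv2.INTER_CUBIC)
f=np.array([4,2.14])
def L(P,col,cl=False): cv2.polylines(v,[((proj(o+np.array(P)@CR.T,c)-[250,30]+.5)*f).astype(int)],cl,col,1)
for l in feats(0.0): L(l,(0,0,255))
t=np.linspace(0,6.28,30)
for X,r in((-.09,.011),(.09,.011)): L(np.c_[np.full(30,X),r*np.cos(t),r*np.sin(t)],(0,255,0))
L(np.c_[.045+.008*np.cos(t),.008*np.sin(t),np.full(30,.043)],(0,255,0))
cv2.imwrite('pics/o35.png',v)
E
```

```text
(no output)
```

View pics/z34.png

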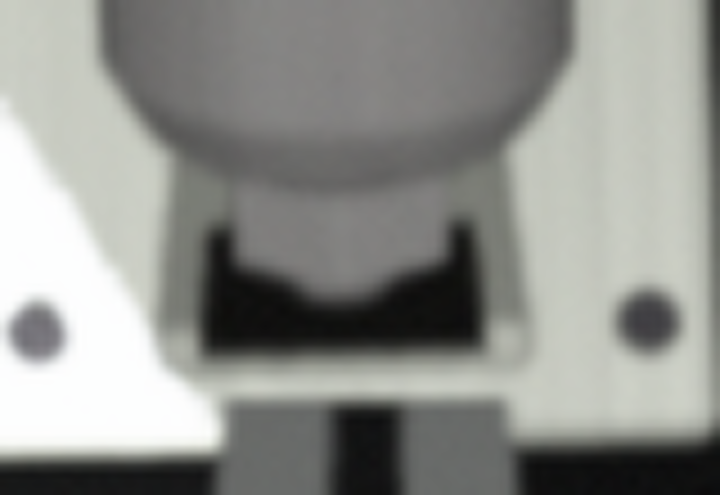

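View pics/o35.png

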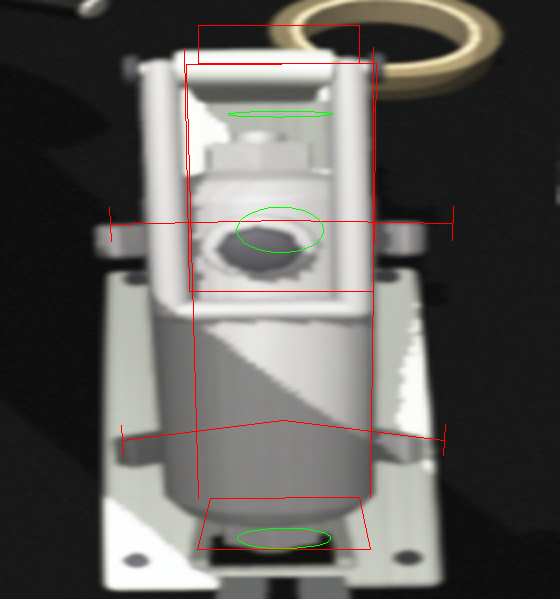

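carry_out(deltas=[0,0,0.06,0,0,0,-1,0,0,0.06,0,0,0,-1,0,0,0.06,0,0,0,-1,0,0,0.06,0,0,0,-1])

```text
time_s: 37.4
tcp_pos: [0.5716, -0.2837, 0.2381]
tool_rot: [0.861, -0.499, -0.046, 0.086]
wrist_force: [0.4, 0.1, -0.4]
width: -0.0001
```

```bash
python3 - <<'E'
from cr import *
s,p,R=st(); print(s['time_s'],p,s['dq'].round(3))
c=cam('wrist'); im=ctrl.camera('wrist')[:,:,::-1].copy(); cv2.imwrite('pics/w35.png',im); q=(.5595,-.2304,1.764); CR=cradleR(q[2]); o=np.array([q[0],q[1],.092])
x0,y0=250,30
v=cv2.resize(im[30:310,250:390],None,fx=4,fy=2.14,interpolation=cv2.INTER_CUBIC)
f=np.array([4,2.14])
def L(P,col,cl=False): cv2.polylines(v,[((proj(o+np.array(P)@CR.T,c)-[x0,y0]+.5)*f).astype(int)],cl,col,1)
for l in feats(0.0): L(l,(0,0,255))
t=np.linspace(0,6.28,30)
for X,r in((-.09,.008),(.09,.008)): L(np.c_[np.full(30,X),r*np.cos(t),r*np.sin(t)],(0,255,0))
L(np.c_[.045+.008*np.cos(t),.008*np.sin(t),np.full(30,.043)],(0,255,0))
cv2.imwrite('pics/o36.png',v)
for cn in('side','top'):
  ctrl.camera(cn); print([ (n,[np.round(d['position'],3) for d in ctrl.search_frame(n,cn)][:1]) for n in('cylinder','bail_bar','notebook','tape_roll','stapler','calculator')])
E
```

```text
37.4 [ 0.5716 -0.2837  0.2381] [ 0.003  0.004  0.001 -0.004 -0.003  0.003  0.001]
[('cylinder', [array([ 0.546, -0.247,  0.102])]), ('bail_bar', [array([ 0.541, -0.197,  0.148])]), ('notebook', [array([ 0.434, -0.473,  0.013])]), ('tape_roll', [array([0.55 , 0.004, 0.018])]), ('stapler', [array([0.443, 0.432, 0.033])]), ('calculator', [array([ 0.588, -0.469,  0.014])])]
[('cylinder', [array([ 0.552, -0.236,  0.111])]), ('bail_bar', [array([ 0.557, -0.198,  0.154])]), ('notebook', [array([ 0.38 , -0.506,  0.013])]), ('tape_roll', [array([0.55 , 0.008, 0.024])]), ('stapler', [array([0.446, 0.446, 0.045])]), ('calculator', [array([ 0.629, -0.445,  0.013])])]
```

```bash
python3 - <<'E'
from cr import *
c=cam('wrist'); im=cv2.imread('pics/w35.png'); q=(.5595,-.2304,1.764); CR=cradleR(q[2]); o=np.array([q[0],q[1],.092])
def toC(uv,z):
    m=c['mtx']; x=(uv[0]-m[0,2])/m[0,0]; y=(uv[1]-m[1,2])/m[1,1]; r=np.hypot(x,y); ray=np.array([np.sin(r)*x/r,np.sin(r)*y/r,np.cos(r)])
    C=CR.T@(-c['R'].T@c['t']-o); d=CR.T@(c['R'].T@ray); return C+d*(z-C[2])/d[2]
pp=proj(o+CR@np.array([.045,0,.043]),c)[0]; print('pred port',pp)
g=cv2.cvtColor(im,cv2.COLOR_BGR2GRAY); u,v=pp.astype(int)
w=g[v-25:v+25,u-25:u+25]; print(w[::5,::5])
m=(w<95).astype(np.uint8); n,lab,stt,cen=cv2.connectedComponentsWithStats(m)
for i in range(1,n):
    if stt[i,4]>40: cc=cen[i]+[u-25,v-25]; print(stt[i],cc,toC(cc,.043))
# column profile along the axis through the foot
for x in (-.12,-.11,-.1,-.0905,-.085): print(x,proj(o+CR@np.array([x,0,0]),c)[0],proj(o+CR@np.array([x,0,.011]),c)[0])
uc=int(proj(o+CR@np.array([-.09,0,0]),c)[0][0]); vb=int(proj(o+CR@np.array([-.09,0,0]),c)[0][1])
print(uc,vb,[(r,int(g[r,uc-1:uc+2].mean())) for r in range(vb-20,vb+20)])
# along bail: bar profile
pb=proj(o+CR@np.array([.022,0,.0295]),c)[0]; print('bar pred',pb,[(r,int(g[r,int(pb[0])-2:int(pb[0])+3].mean())) for r in range(int(pb[1])-12,int(pb[1])+13)])
E
```

```text
pred port [317.3156 207.0768]
[[103 223 125 211 227 239 232 221 209 189]
 [ 93 223 131 207 216 226 221 218 208 189]
 [ 82 210 137 207 210 233 228 215 207 190]
 [ 82 137 123 197 208 107  84 174 202 190]
 [ 69 136 110 183  98 118 110  94 214 186]
 [155 134 112 122  93 102 100  96 134 191]
 [171 134 115 122  86  93  92  87 125 191]
 [172 133 116 122 130 116  96 143 209 192]
 [176 132 121 123 132 137 142 217 209 190]
 [179 130 123 115 122 122 125 162 189 177]]
[ 19  15  20  21 164] [321.4451 208.4268] [ 0.0439 -0.0032  0.043 ]
-0.12 [318.1363 353.5315] [318.0359 359.7192]
-0.11 [318.1186 345.737 ] [318.0159 351.8351]
-0.1 [318.101  337.7121] [317.996  343.7066]
-0.0905 [318.0845 329.8727] [317.9773 335.7549]
-0.085 [318.0751 325.2374] [317.9666 331.0482]
318 329 [(309, 26), (310, 26), (311, 26), (312, 26), (313, 26), (314, 27), (315, 26), (316, 26), (317, 26), (318, 26), (319, 25), (320, 23), (321, 23), (322, 23), (323, 22), (324, 23), (325, 23), (326, 24), (327, 24), (328, 22), (329, 21), (330, 23), (331, 23), (332, 22), (333, 22), (334, 22), (335, 22), (336, 22), (337, 22), (338, 21), (339, 22), (340, 22), (341, 22), (342, 21), (343, 24), (344, 29), (345, 32), (346, 34), (347, 33), (348, 35)]
bar pred [317.55   230.8326] [(218, 131), (219, 136), (220, 136), (221, 136), (222, 136), (223, 136), (224, 135), (225, 136), (226, 132), (227, 122), (228, 118), (229, 127), (230, 139), (231, 152), (232, 161), (233, 151), (234, 137), (235, 125), (236, 114), (237, 112), (238, 122), (239, 132), (240, 135), (241, 134), (242, 134)]
```

```bash
python3 - <<'E'
from station import ctrl
print(ctrl.job_done())
E
```

```text
the job is handed in; nothing more can be done
None
```

The job is handed in, at about 38 s of the 72 s allowed. The last measurements put the cylinder seated with the bail down over the port. Handing in gives no verdict.

**What I did**
- **Roll:** I rolled the cylinder until the port stood upright, at about 89–90° in the wrist picture. The first grips on the port slipped, so I finished by pushing the port with shut fingers.
- **Place:** I gripped the body, carried it with the tool tilted 30° to match the slope, and lowered it into the saddles at about 15 N. I pushed it toward the foot plate and let go, and it slid the last bit.
- **Bail:** I swung the bail down over the port until it met its stop at about 8 N. The fingers slipped over the bar once on the way, and I set them back on it.

**Last checks**
- **Cylinder:** the port tip is within about 1 mm of its seated place along the slope. It reads about 3 mm off the middle plane, against the 14 mm allowed.
- **Bail:** its bar is where it should be at about 0 rad, with the port between the legs.
- **Arm:** the wrist force was near zero and the gripper was clear of the rest.
- **Bystanders:** the side camera finds all four within about 7 mm of their first positions. The top camera's notebook reading disagreed: it put it about 60 mm away, and its first reading had been false. I took the side camera as right, since the arm never went near the notebook. The top camera also read the calculator about 40 mm away from its own first reading. I put that down to detector error, for the same reason.

**Not confirmed**
- The real fingertips are about 23 mm behind the reported TCP. I found this by touching the bench and allowed for it from then on.
- I did not see contact at the foot plate in the final view, because the fingers hid it and the picture limit was reached. I inferred it from the port's position.

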